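# Blank off the garden water manifold with the caps that fit

### The arm

A 6-joint arm with a two-finger parallel gripper is mounted at the origin on the work surface. World frame = base frame: x ahead of the robot, y to its left, z up, the work surface at z = 0. Lengths are in m, angles in rad, forces in N, time in s.
With the tool pointing down it reaches from about 0.275 to 0.725 m from the base axis. Payload 15.9 kg.
Tool frame: the origin (TCP) lies between the finger pads; the fingertips stand 19 mm ahead of it and the grasp point (between the pads) is the TCP; x points along the fingers, y is the direction in which the jaws open and shut, and the axes are right-handed (so a half turn about x gives the same grasp; the last joint's range is limited). The gripper opens to 85 mm and grips with 20 to 120 N. Pads are 22 mm wide; open, the fingers measure 114 mm over their backs; the gripper's body (76 mm by 85 mm) begins 54 mm behind the grasp point. The pads swing forward as they close: fully open they stand 13 mm farther back than shut.
Start: joints at [1.158, 0.213, -0.034, 1.323, 0, 1.571], TCP at [0.201, 0.458, 0.22] pointing down, gripper open.
Joint ranges: [-2.98, 2.98], [-0.74, 1.72], [-1.14, 1.35], [-2.1, 2.04], [-1.57, 1.44], [-3.14, 3.14]. Speed limits (rad/s): [1.89, 1.89, 2.39, 2.57, 3.14, 3.14].

### API

Orientations are given as a 3x3 rotation matrix whose columns are the frame's x, y, z axes.
In Python, from rig import arm, imaging, nets gives the robot as it stands. The module is installed in compiled form; this text tells all that it offers.
- The arm moves only by the tool apply_moves, never from a script. Its argument "motion" is a list of rows, each a list of 7 numbers: the shift along the tool's x, y, z in mm, then the turn, a rotation vector about the tool's x, y, z in rad, then the finger opening in mm, from 0 to 85.4. In form: [[tx, ty, tz, rx, ry, rz, grip], ...]. A call has 1 to 12 rows; each row shifts and turns the commanded pose from where the row before left it, along the tool's axes as they then stand; what a row does not reach is not made up. A row lasts 1/10 s, in which the tool goes at most 50 mm and 8.59 degrees, less where a joint would pass 70% of its speed; a pose out of reach is approached as far as the arm can. A call with a gripper value outside its range is refused whole. The fingers move at their own pace and stop on an object; "newtons" is the grip in N (left out, the last holds). Time passes only in rows, so rows that do not move let the fingers close. It gives the time, the measured TCP pose, the force and the opening at its end, in the units of the state.
- arm.sense(): the state, without advancing time (a new reading comes with each control period).
- imaging.get_image(name): name is "scene" or "top"; returns the picture (420x560x3 uint8, red, green, blue); there is no depth.
- imaging.get_calibration(name): a dict with "fx", "fy", "cx", "cy" (pixels), "k1" (the pictures are not rectified: a ray, as slopes to the right and down, at radius r is drawn at 1 + k1 r^2 times it, then the intrinsics apply), "rvec" (rotation vector, rad) and "tvec" (3), from world to camera coordinates, as OpenCV has them. Camera axes: x right, y down, z forward; pixel columns grow to the right and rows downward; lengths in m; the calibration is good to about 2 mm. A picture is of the moment at which its call begins. get_calibration takes no time and is no camera call.
- arm.hand_in(): hands the job in, once; it reports no verdict.
Trained networks look in the newest picture that a camera, given by its name, has taken for a name from the list of things; names that differ only in an ending like _2 or _b are one class to them, and where a whole thing is asked for, a point or a joint stands for the part that bears it (a point fixed in the world has none). Each returns a list of dicts, best first, with "score" (0 to 1); they miss things now and then, are a little off and sometimes report something else, mostly with a low value. They report only what shows in the picture. A call takes as long as a camera call. They do not tell look-alikes from the thing itself.
- nets.search_frame(camera, label): "centre" ([column, row] in pixels, amid what is visible of it).
The state is a dict: "time": time; "q": joint angles; "qvel": joint speeds; "tau": joint torques, N m; "eef_pos": TCP position; "tcp_rot": TCP orientation; "force": force on the tool from outside, world axes, zero at the start; "wrist_torque": the same for the moment, N m; "width": finger opening in m.
Only numpy, scipy, OpenCV 4.12 (cv2) and the standard library are available. Lean on these libraries where they do the work, as an engineer would, in place of code of your own. Each camera call takes 0.05 s, during which the arm holds its last target.

### The job

Close all three outlets of the water manifold with loose winged caps that fit: the caps come in two bores that look alike from above, so try a cap on the plain gauge pin first (a right one slides down over the pin, a too small one stays sitting on its top) and never set a too small one on an outlet. Set a right cap square on its outlet, turn it backward (anticlockwise) until it drops into the thread start, and only then drive it forward (clockwise) until it is fully home with its rim on the collar; do not force a cap that has not dropped. Stand every cap left over, too small or not needed, in the steel tray, and leave the saucer, the key and the backscratcher where they are.

Things in the scene. Friction and masses are not known exactly. Their poses are not given: they have to be found in the camera images.
- cap_a_wing (a point): Grey winged cap, one of up to five alike outside (None if absent), 0.22 kg: round skirt 58 mm across, 50 mm high, flat top, open below; on top a wing (grip bar) 60 long, 12 thick, 28 mm high. Point: middle of the wing, 64 mm above the rim of the skirt, 14 mm above the flat top; x along the wing, z up. Its bore may be right or too small: hidden from above.
- cap_b_wing (a point): Grey winged cap, one of up to five alike outside (None if absent), 0.22 kg: round skirt 58 mm across, 50 mm high, flat top, open below; on top a wing (grip bar) 60 long, 12 thick, 28 mm high. Point: middle of the wing, 64 mm above the rim of the skirt, 14 mm above the flat top; x along the wing, z up. Bore right or too small.
- cap_c_wing (a point): Grey winged cap, one of up to five alike outside (None if absent), 0.22 kg: round skirt 58 mm across, 50 mm high, flat top, open below; on top a wing (grip bar) 60 long, 12 thick, 28 mm high. Point: middle of the wing, 64 mm above the rim of the skirt, 14 mm above the flat top; x along the wing, z up. Bore right or too small.
- cap_d_wing (a point): Grey winged cap, one of up to five alike outside (None if absent), 0.22 kg: round skirt 58 mm across, 50 mm high, flat top, open below; on top a wing (grip bar) 60 long, 12 thick, 28 mm high. Point: middle of the wing, 64 mm above the rim of the skirt, 14 mm above the flat top; x along the wing, z up. Bore right or too small.
- cap_e_wing (a point): Grey winged cap, one of up to five alike outside (None if absent), 0.22 kg: round skirt 58 mm across, 50 mm high, flat top, open below; on top a wing (grip bar) 60 long, 12 thick, 28 mm high. Point: middle of the wing, 64 mm above the rim of the skirt, 14 mm above the flat top; x along the wing, z up. Bore right or too small.
- outlet_a (a point): Open outlet at the manifold's y = -135 mm. Point: on the neck's axis, level with the thread crests; z up. Neck core 37 mm across stands 8 mm above the point; crests are 47 mm across; the collar is 34 mm below. Wing middle above this point: 46 mm for a cap standing on the crests, 35.5 mm once dropped into the thread start, 30 mm when fully home (rim on the collar).
- outlet_b (a point): Outlet at y = -25 mm, same sizes and thread as outlet_a. Thread: right-handed two-start; two flat crests of 110 degrees and two openings of 70 alternate, angle not given. A stop pip 5 mm high at the clockwise end of each crest keeps a cap on the crests from turning forward; a cap set down on the pips (5 mm higher) must be lifted and turned a little.
- outlet_c (a point): Open outlet at the manifold's y = +85 mm, the same sizes and thread as outlet_a and outlet_b.
- gauge_tip (a point): Plain steel gauge pin, 37 mm across, 35 mm high, 3 mm chamfer, on a fixed base 80 mm across, 10 mm high. Point: centre of the pin's top, 45 mm above the table; z up. A right cap (bore 48.6 mm, two opposite lugs 40 mm apart, 18 mm up, not lined up with the wing) goes down until its wing middle is 29 mm above this point; a too small one (bore 30 mm) stays at 64 mm.
- tray: Fixed open steel tray, 140 mm (x) by 180 mm (y), walls 40 mm high and 3 mm thick, floor 3 mm; origin at the centre of its underside.
- manifold: Fixed grey water manifold: pipe 48 mm across along y, axis 36 mm up, brass valve at +y to 245 mm. Origin on the table below the pipe axis. A cap on the crests, turned back (anticlockwise) up to 105 degrees, drops 10.5 mm by its weight if the grip lets it slide (some drop at once); it may turn back 50 degrees more; forward 90 to 160 degrees to the stop takes it home.
- saucer: White ceramic saucer, 130 mm across, 18 mm high, origin under its centre. To be left alone.
- key: Loose aluminium key, 75 mm long, 4 mm thick, lying flat; origin at the centre of its bow. To be left alone.
- backscratcher: Short wooden backscratcher, 290 mm long along its x, lying flat, origin at the middle of its handle. To be left alone.
Things that resemble listed ones, but are neither listed nor needed, are in the scene too. Leave any orange or turquoise look-alike of the part that bears cap_b_wing alone.

How it is judged:
By the outcome, as a careful person would: the job done as asked, in the order asked, and still so for the second after the job is handed in, with the robot touching nothing.
Of cap_a, cap_b, cap_c, cap_d, cap_e only 4 to 5 are there at a start; the rules pass over those that are not, and their reading is None.
At some moment in a run one of cap_a, cap_b, cap_c, cap_d, cap_e may be knocked a few centimetres aside while the robot is not near it.
It also fails if it takes over 210 s, if anything falls off the work surface, if the arm or the gripper's body presses on something with over 40 N, if the wrist force passes 120 N, or if a joint passes its speed limit or range.

## Working session

There is one attempt and no reset: what is moved stays moved. The work goes in short steps, Python scripts to look and compute and a tool call to move; the robot and the scene stay as the last step left them, time stands still between calls to the robot, and variables do not carry over. Pictures are saved under pics/ and viewed, and the job is handed in when it is done.

Besides the shell and the picture viewer there is one more tool, called after "Call:" in YAML: its name, and indented under it one key for each argument. apply_moves: Moves the arm, as the interface text tells. Its arguments: {"type":"object","properties":{"motion":{"type":"array"},"newtons":{"type":"number"}},"required":["motion"]}

```bash
mkdir -p pics; ls; python3 - <<'E'
from rig import arm, imaging, nets
import cv2, numpy as np
print(arm.sense())
for n in ("scene","top"):
    im=imaging.get_image(n); cv2.imwrite(f"pics/{n}0.png",cv2.resize(im[:,:,::-1],(800,600),interpolation=cv2.INTER_CUBIC))
    print(imaging.get_calibration(n))
    for l in ("cap_a_wing","outlet_a","gauge_tip","tray","manifold"):
        print(n,l,[(np.round(d["centre"],1).tolist(),round(d["score"],2)) for d in nets.search_frame(n,l)])
E
```

```text
pics
{'time': 0.0, 'q': array([ 1.15800059e+00,  2.13406511e-01, -3.50423171e-02,  1.32349295e+00,
        2.75295294e-06,  1.57080376e+00]), 'qvel': array([ 0.00105653, -0.00048632, -0.00150692,  0.00015799,  0.00024633,
        0.00101472]), 'tau': array([-5.10699974e-03, -6.86148477e+01,  4.87118590e+01,  1.75654166e-02,
       -2.09260829e-04, -2.36454900e-05]), 'eef_pos': array([0.20044714, 0.45768683, 0.21939766]), 'tcp_rot': array([[-4.62044812e-04,  4.01178340e-01,  9.15999850e-01],
       [-1.04813301e-03,  9.15999251e-01, -4.01178606e-01],
       [-9.99999344e-01, -1.14545217e-03, -2.74444109e-06]]), 'force': array([-0.53483145, -0.30246803, -0.4389662 ]), 'wrist_torque': array([ 0.0646244 , -0.00231879,  0.01665411]), 'width': 0.08539501809951193}
{'fx': 464.31860298946265, 'fy': 464.31860298946265, 'cx': 274.36323804741187, 'cy': 206.8482766239341, 'k1': 0.011300799626380791, 'rvec': array([ 0.77112721,  2.67895483, -1.00288131]), 'tvec': array([ 0.47927279, -0.14448504,  1.22407677])}
scene cap_a_wing []
scene outlet_a [([363.7, 334.4], 0.86)]
scene gauge_tip [([300.2, 200.0], 0.64), ([284.9, 385.2], 0.36)]
scene tray [([217.5, 230.8], 0.58)]
scene manifold [([363.3, 337.1], 0.88)]
{'fx': 392.72454347475025, 'fy': 392.72454347475025, 'cx': 281.5819735790781, 'cy': 200.0087246941029, 'k1': -0.09849613733311662, 'rvec': array([ 2.1518873 , -2.16668999,  0.15899272]), 'tvec': array([-0.03893963,  0.54874493,  1.03273167])}
top cap_a_wing []
top outlet_a [([162.3, 197.4], 0.72), ([415.4, 207.1], 0.7)]
top gauge_tip [([293.1, 237.5], 0.86), ([203.8, 273.6], 0.38), ([369.8, 206.0], 0.32)]
top tray [([302.3, 159.9], 0.91)]
top manifold [([170.1, 199.5], 0.89)]
```

View pics/scene0.png

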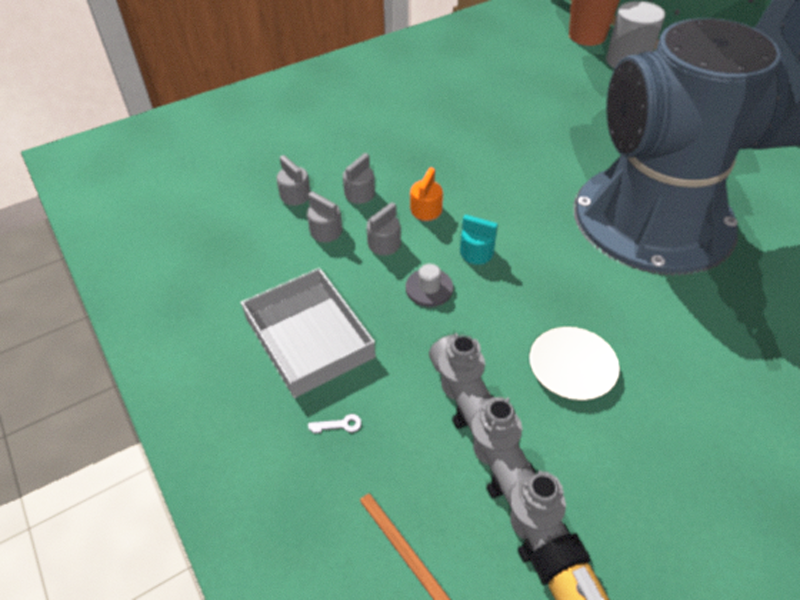

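View pics/top0.png

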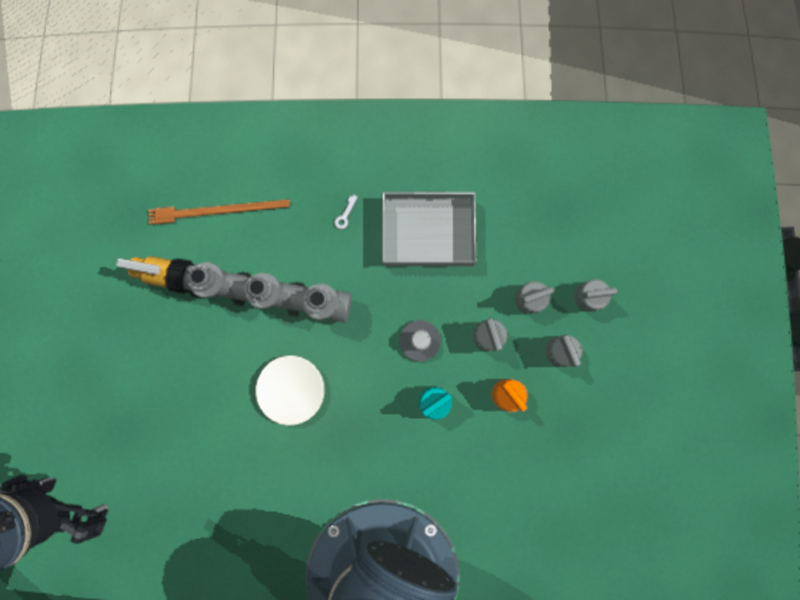

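```bash
cat > h.py <<'E'
import numpy as np, cv2
from rig import arm, imaging, nets
CAL={n:imaging.get_calibration(n) for n in ("scene","top")}
def proj(n,P):
    c=CAL[n];R,_=cv2.Rodrigues(np.array(c["rvec"]));X=np.atleast_2d(P)@R.T+c["tvec"]
    s=X[:,:2]/X[:,2:];r2=(s**2).sum(1,keepdims=True);s=s*(1+c["k1"]*r2)
    return s*[c["fx"],c["fy"]]+[c["cx"],c["cy"]]
def ray(n,uv):
    c=CAL[n];R,_=cv2.Rodrigues(np.array(c["rvec"]))
    d=(np.array(uv,float)-[c["cx"],c["cy"]])/[c["fx"],c["fy"]];s=d.copy()
    for _ in range(20): s=d/(1+c["k1"]*(s@s))
    return -R.T@np.array(c["tvec"]), R.T@np.array([s[0],s[1],1])
def atz(n,uv,z):
    o,d=ray(n,uv);return o+d*(z-o[2])/d[2]
def tri(uvs,uvt):
    A=[];b=[]
    for n,uv in (("scene",uvs),("top",uvt)):
        o,d=ray(n,uv);d=d/np.linalg.norm(d);M=np.eye(3)-np.outer(d,d);A.append(M);b.append(M@o)
    A=np.vstack(A);b=np.hstack(b);x,*_=np.linalg.lstsq(A,b,rcond=None)
    return x,np.linalg.norm(A@x-b)
def crop(im,x0,y0,x1,y1,s,fn):
    cv2.imwrite(fn,cv2.resize(im[y0:y1,x0:x1,::-1],None,fx=s,fy=s,interpolation=cv2.INTER_CUBIC))
def get(n,save=None):
    im=imaging.get_image(n)
    if save: cv2.imwrite(save,im[:,:,::-1])
    return im
E
python3 - <<'E'
from h import *
a=get("scene","pics/s1.png");b=get("top","pics/t1.png")
crop(b,270,180,440,300,4.7,"pics/t1caps.png");crop(b,80,170,250,240,4.7,"pics/t1man.png")
crop(a,180,100,360,220,4.4,"pics/s1caps.png");crop(a,290,220,430,420,3,"pics/s1man.png")
E
```

```text
(no output)
```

View pics/t1caps.png

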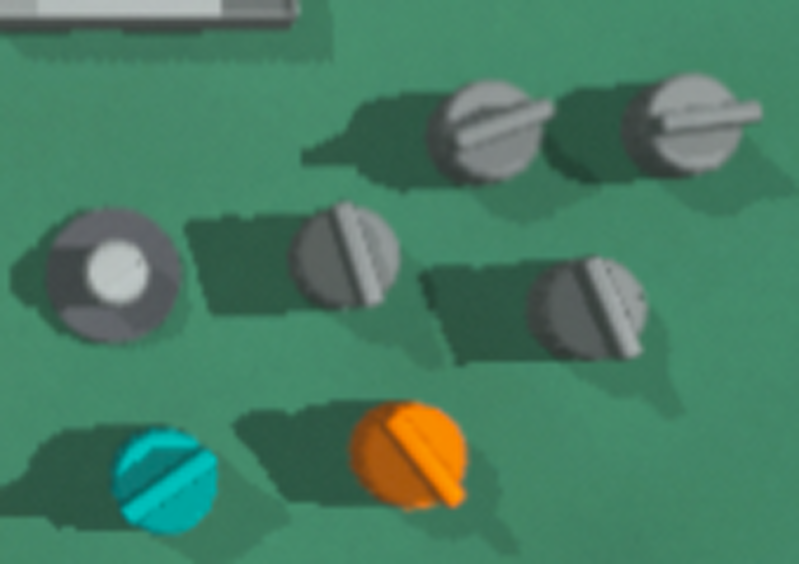

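View pics/t1man.png

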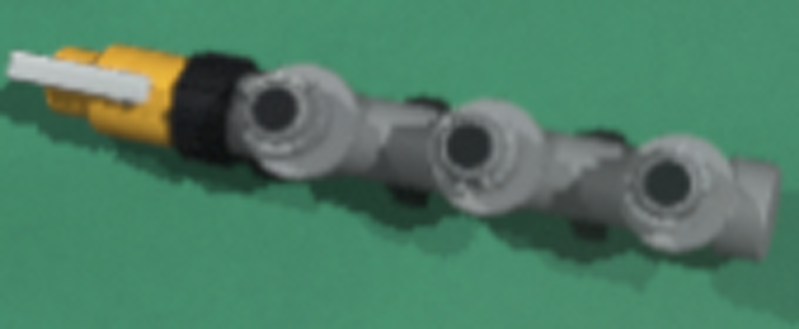

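View pics/s1caps.png

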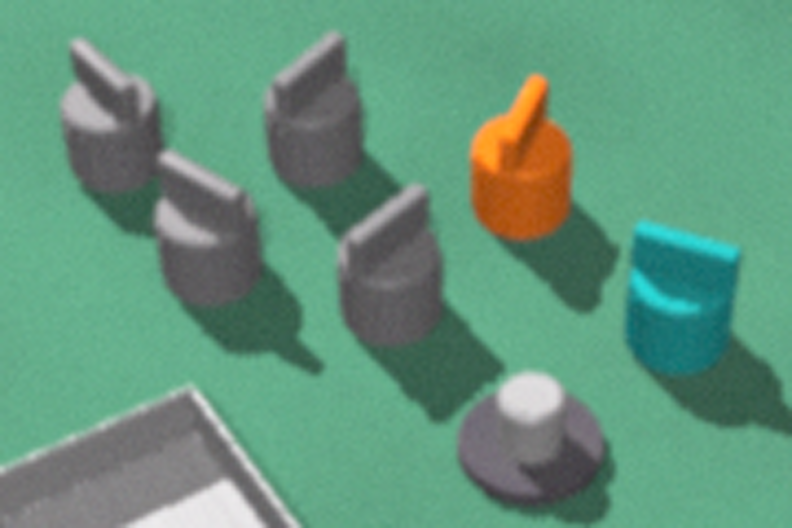

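View pics/s1man.png

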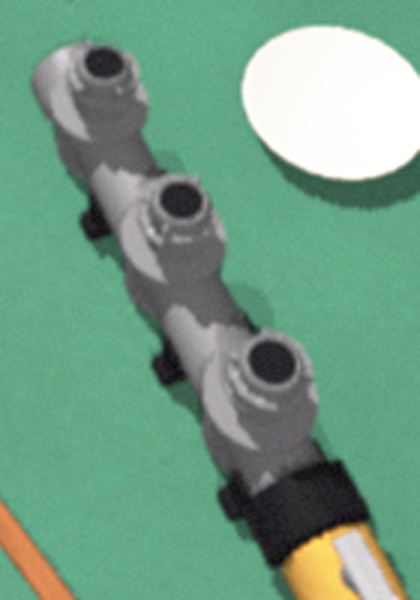

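```bash
cat >> h.py <<'E'
from scipy.optimize import minimize
def blobs(im,mask,amin,amax):
    n,l,st,ce=cv2.connectedComponentsWithStats(mask.astype(np.uint8),connectivity=8)
    return [(ce[i].round(2).tolist(),int(st[i,4])) for i in range(1,n) if amin<=st[i,4]<=amax]
_t=np.linspace(0,2*np.pi,48,endpoint=False)
def cap_pts(x,y,yaw,zr,rad=.029,h=.05):
    "zr: rim height"
    c=np.c_[np.cos(_t)*rad+x,np.sin(_t)*rad+y]
    sk=np.vstack([np.c_[c,np.full(48,zr)],np.c_[c,np.full(48,zr+h)]])
    cs,sn=np.cos(yaw),np.sin(yaw)
    w=np.array([[a*.03*cs-b*.006*sn+x,a*.03*sn+b*.006*cs+y,zr+z] for a in(-1,1) for b in(-1,1) for z in(.05,.078)])
    return sk,w
def render(n,parts,box,ss=8):
    x0,y0,x1,y1=box;m=np.zeros(((y1-y0)*ss,(x1-x0)*ss),np.uint8)
    for P in parts:
        uv=proj(n,P);uv=((uv-[x0,y0]+.5)*ss-.5)
        cv2.fillConvexPoly(m,cv2.convexHull(np.round(uv).astype(np.int32)),255)
    return cv2.resize(m,(x1-x0,y1-y0),interpolation=cv2.INTER_AREA)/255.
def greysoft(im):
    f=cv2.GaussianBlur(im,(0,0),.5).astype(float);g=f[:,:,1]-np.maximum(f[:,:,0],0)
    tot=f.sum(2)+1
    return np.clip(1-(f[:,:,1]-f[:,:,0])/tot/.15,0,1)   # green excess relative: 0 on cloth
def fitcap(ims,x,y,yaw,zr=0.,free=('x','y','yaw'),cams=("scene","top"),soft=greysoft,pad=8):
    S={};B={}
    for n in cams:
        uv=proj(n,np.vstack(cap_pts(x,y,yaw,zr)));H,W=ims[n].shape[:2]
        B[n]=(max(int(uv[:,0].min())-pad,0),max(int(uv[:,1].min())-pad,0),min(int(uv[:,0].max())+pad,W),min(int(uv[:,1].max())+pad,H))
        b=B[n];S[n]=soft(ims[n])[b[1]:b[3],b[0]:b[2]]
    def cost(p):
        return sum(((render(n,cap_pts(x+p[0]/1e3,y+p[1]/1e3,yaw+p[2]/30,zr),B[n])-S[n])**2).sum() for n in cams)
    best=None
    r=minimize(cost,[0,0,0],method="Nelder-Mead",options=dict(initial_simplex=[[0,0,0],[6,0,0],[0,6,0],[0,0,8]],xatol=.05,fatol=.05))
    r=minimize(cost,r.x,method="Nelder-Mead",options=dict(initial_simplex=r.x+np.array([[0,0,0],[2,0,0],[0,2,0],[0,0,3]]),xatol=.02,fatol=.02))
    p=r.x
    return x+p[0]/1e3,y+p[1]/1e3,yaw+p[2]/30,r.fun
E
python3 - <<'E'
from h import *
S=cv2.imread("pics/s1.png")[:,:,::-1];T=cv2.imread("pics/t1.png")[:,:,::-1]
g=greysoft(T);cv2.imwrite("pics/g.png",np.hstack([g[170:300,80:440]*255,]))
for n,im in(("s",S),("t",T)):
    m=(im.max(2)<62); print(n,[b for b in blobs(im,m,40,400) ])
    m=(im.min(2)>150); print(n,'white',blobs(im,m,60,6000))
# caps initial guess by top px (from 800px pic /1.4286), z=.05
for uv in((490,335),(565,352),(533,298),(594,295),(436,403),(511,396)):
    print(uv,atz("top",np.array(uv)/1.4286,.05).round(3))
E
```

```text
s [([506.67, 178.71], 48), ([324.22, 240.61], 82), ([349.94, 286.35], 107), ([321.48, 293.33], 88), ([345.87, 341.34], 101), ([380.43, 340.23], 147)]
s white [([299.17, 6.78], 469), ([449.67, 8.8], 336), ([204.9, 115.63], 68), ([198.77, 124.52], 71), ([299.88, 189.71], 138), ([217.94, 235.76], 2683), ([401.63, 253.67], 2539), ([311.02, 248.35], 232), ([334.47, 291.8], 319), ([235.1, 296.55], 262), ([360.59, 344.14], 327), ([410.45, 408.8], 246)]
t [([124.35, 195.45], 381), ([137.9, 192.8], 59), ([179.14, 200.58], 59), ([221.5, 208.59], 54), ([164.83, 210.26], 72), ([204.84, 218.35], 43), ([4.23, 364.09], 119), ([154.56, 376.37], 41), ([3.25, 401.28], 61), ([237.95, 411.62], 92), ([22.21, 417.04], 89)]
t white [([335.32, 7.41], 845), ([373.77, 8.0], 313), ([291.9, 161.18], 2085), ([242.05, 148.52], 110), ([96.34, 185.81], 156), ([294.62, 237.45], 117), ([202.63, 272.83], 1840)]
(490, 335) [ 0.453 -0.206  0.05 ]
(565, 352) [ 0.419 -0.347  0.05 ]
(533, 298) [ 0.522 -0.29   0.05 ]
(594, 295) [ 0.527 -0.409  0.05 ]
(436, 403) [ 0.329 -0.103  0.05 ]
(511, 396) [ 0.339 -0.242  0.05 ][ WARN:0@1.489] global loadsave.cpp:1063 imwrite_ Unsupported depth image for selected encoder is fallbacked to CV_8U.
```

View pics/g.png

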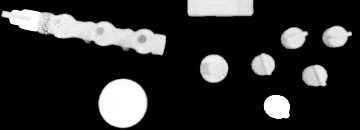

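```bash
cat >> h.py <<'E'
def darkc(im,uv,r=9,thr=80):
    "weighted centroid of dark hole near uv"
    u,v=np.round(uv).astype(int);p=im[v-r:v+r+1,u-r:u+r+1].max(2).astype(float)
    w=np.clip((thr-p)/(thr-45),0,1);n,l,st,ce=cv2.connectedComponentsWithStats((w>0.05).astype(np.uint8),connectivity=4)
    k=l[r,r];w=w*(l==k);Y,X=np.mgrid[-r:r+1,-r:r+1]
    return np.array([u+(w*X).sum()/w.sum(),v+(w*Y).sum()/w.sum()]),w.sum()
E
python3 - <<'E'
from h import *
S=cv2.imread("pics/s1.png")[:,:,::-1];T=cv2.imread("pics/t1.png")[:,:,::-1]
O=[]
for a,b in (((324.2,240.6),(221.5,208.6)),((350,286.4),(179.1,200.6)),((380,340),(137.9,192.8))):
    for thr in(70,85,):
        s,ws=darkc(S,a,9,thr);t,wt=darkc(T,b,9,thr);P,e=tri(s,t);print(s.round(2),t.round(2),round(ws),round(wt),P.round(4),round(e*1e3,2))
    O.append(P)
O=np.array(O);print(np.linalg.norm(np.diff(O,axis=0),axis=1))
P,e=tri((299.88,189.71),(294.62,237.45));print("gauge",P.round(4),e)
ims=dict(scene=S,top=T)
sf=lambda im:np.clip(greysoft(im)/.85,0,1)
for x,y,w in ((.453,-.206,0),(.419,-.347,0),(.522,-.29,-1.2),(.527,-.409,-1.3)):
    w0=[(fitcap(ims,x,y,k*np.pi/6,soft=sf)) for k in range(6)]
    b=min(w0,key=lambda r:r[3]);print(np.round(b,4))
    for n in("scene","top"):print('   ',n,np.round(fitcap(ims,*b[:3],soft=sf,cams=(n,)),4))
E
```

```text
[324.19 240.59] [221.47 208.57] 77 41 [0.5175 0.111  0.1088] 0.74
[324.23 240.59] [221.45 208.58] 84 53 [0.5174 0.1111 0.1089] 0.75
[349.9  286.39] [179.17 200.65] 102 53 [0.5385 0.2193 0.1088] 0.48
[349.95 286.36] [179.15 200.65] 110 60 [0.5385 0.2194 0.1089] 0.51
[380.33 340.24] [137.96 192.84] 143 54 [0.5593 0.3273 0.1084] 0.68
[380.29 340.26] [137.93 192.88] 151 60 [0.5593 0.3273 0.1084] 0.54
[0.11028303 0.1099369 ]
gauge [ 0.4461 -0.0765  0.0431] 0.0004015533329765699
[ 0.4535 -0.2086  3.4755 89.5958]
    scene [  0.4527  -0.2087   3.5068 156.1859]
    top [ 0.4542 -0.2088  3.4777 11.5653]
[ 0.4221 -0.3504  0.4527 97.8765]
    scene [ 0.422  -0.3498  0.4666 74.2888]
    top [ 0.4227 -0.351   0.4181 17.7362]
[  0.5259  -0.2941   1.917  231.1436]
    scene [  0.5256  -0.2939   1.9333 264.7334]
    top [ 0.5265 -0.2942  1.9015 13.5249]
[  0.5284  -0.4125   1.6809 182.4069]
    scene [  0.5282  -0.412    1.6232 129.0829]
    top [ 0.5293 -0.4136  1.7108 20.8682]
```

```bash
cat >> h.py <<'E'
def yawof(R): return np.arctan2(R[1,1],R[0,1])
def plan(p,psi=None,step=45,grip=None,near=None,quiet=False):
    s=arm.sense();c=s["eef_pos"];y0=yawof(s["tcp_rot"])
    p=np.array([c[i] if v is None else v for i,v in enumerate(p)])
    dpsi=0 if psi is None else psi-y0
    d=(p-c)*1e3
    dq=abs(np.arctan2(np.sin(a:=np.arctan2(p[1],p[0])-np.arctan2(c[1],c[0])),np.cos(a)))
    n=max(1,int(np.ceil(np.linalg.norm(d)/step)),int(np.ceil(abs(dpsi)/.145)),int(np.ceil(dq/.12)))
    rows=[]
    for i in range(n):
        a=y0+dpsi*i/n;yv=np.array([np.cos(a),np.sin(a),0]);zv=np.array([np.sin(a),-np.cos(a),0])
        st=d/n;rows.append([round(-st[2],1),round(st@yv,1),round(st@zv,1),round(-dpsi/n,4),0,0]+([grip] if grip is not None else []))
    if not quiet:
        print("at",c.round(4),"psi",round(y0,3),"q6",round(s["q"][5],2),"F",s["force"].round(1),"w",round(s["width"]*1e3,1),"t",round(s["time"],1))
        print(n,"rows");print(rows)
    return rows
E
python3 - <<'E'
from h import *
plan((.4535,-.2087,.16),-1.237,grip=40)
plan((.4535,-.2087,.16),1.905,grip=40)
E
```

```text
at [0.2006 0.458  0.2199] psi 1.158 q6 1.57 F [-0.4  1.   0.3] w 85.5 t 0.7
17 rows
[[np.float64(3.5), np.float64(-30.0), np.float64(29.4), np.float64(0.1409), 0, 0, 40], [np.float64(3.5), np.float64(-25.5), np.float64(33.3), np.float64(0.1409), 0, 0, 40], [np.float64(3.5), np.float64(-20.6), np.float64(36.5), np.float64(0.1409), 0, 0, 40], [np.float64(3.5), np.float64(-15.3), np.float64(39.1), np.float64(0.1409), 0, 0, 40], [np.float64(3.5), np.float64(-9.6), np.float64(40.8), np.float64(0.1409), 0, 0, 40], [np.float64(3.5), np.float64(-3.8), np.float64(41.8), np.float64(0.1409), 0, 0, 40], [np.float64(3.5), np.float64(2.1), np.float64(41.9), np.float64(0.1409), 0, 0, 40], [np.float64(3.5), np.float64(8.0), np.float64(41.2), np.float64(0.1409), 0, 0, 40], [np.float64(3.5), np.float64(13.7), np.float64(39.7), np.float64(0.1409), 0, 0, 40], [np.float64(3.5), np.float64(19.1), np.float64(37.3), np.float64(0.1409), 0, 0, 40], [np.float64(3.5), np.float64(24.1), np.float64(34.3), np.float64(0.1409), 0, 0, 40], [np.float64(3.5), np.float64(28.7), np.float64(30.6), np.float64(0.1409), 0, 0
[... 1203 characters left out ...]
 0, 40], [np.float64(3.7), np.float64(-41.0), np.float64(17.4), np.float64(-0.0467), 0, 0, 40], [np.float64(3.7), np.float64(-41.8), np.float64(15.5), np.float64(-0.0467), 0, 0, 40], [np.float64(3.7), np.float64(-42.5), np.float64(13.5), np.float64(-0.0467), 0, 0, 40], [np.float64(3.7), np.float64(-43.0), np.float64(11.5), np.float64(-0.0467), 0, 0, 40], [np.float64(3.7), np.float64(-43.5), np.float64(9.5), np.float64(-0.0467), 0, 0, 40], [np.float64(3.7), np.float64(-43.9), np.float64(7.5), np.float64(-0.0467), 0, 0, 40], [np.float64(3.7), np.float64(-44.2), np.float64(5.4), np.float64(-0.0467), 0, 0, 40], [np.float64(3.7), np.float64(-44.4), np.float64(3.3), np.float64(-0.0467), 0, 0, 40]]
```

Call:
apply_moves:
  motion:
    - [3.7,-31.8,31.2,0,0,0,40]
    - [3.7,-31.8,31.2,0,0,0,40]
    - [3.7,-31.8,31.2,0,0,0,40]
    - [3.7,-31.8,31.2,0,0,0,40]
    - [3.7,-31.8,31.2,0,0,0,40]
    - [3.7,-31.8,31.2,0,0,0,40]
    - [3.7,-31.8,31.2,0,0,0,40]
    - [3.7,-31.8,31.2,0,0,0,40]
    - [3.7,-31.8,31.2,0,0,0,40]
    - [3.7,-31.8,31.2,0,0,0,40]
    - [3.7,-31.8,31.2,0,0,0,40]
    - [3.7,-31.8,31.2,0,0,0,40]
  newtons: 30

```text
time: 1.9
eef_pos: [0.3908, -0.0438, 0.1756]
tcp_rot: [[0.001, 0.401, 0.916], [0.0, 0.916, -0.401], [-1.0, 0.0, 0.001]]
force: [1.0, 1.2, -0.3]
width: 0.0401
```

Call:
apply_moves:
  motion:
    - [3.7,-31.8,31.2,0,0,0,40]
    - [3.7,-31.8,31.2,0,0,0,40]
    - [3.7,-31.8,31.2,0,0,0,40]
    - [3.7,-31.8,31.2,0,0,0,40]
    - [0,0,0,-0.12,0,0,40]
    - [0,0,0,-0.12,0,0,40]

```text
time: 2.5
eef_pos: [0.4537, -0.2095, 0.1601]
tcp_rot: [[-0.001, 0.169, 0.986], [0.0, 0.986, -0.169], [-1.0, 0.0, -0.001]]
force: [-0.2, -0.5, 0.9]
width: 0.0401
```

```bash
python3 - <<'E'
s=open('h.py').read()
i=s.index("def plan(");s=s[:i]+'''
def plan(p,psi=None,step=46,turnfirst=False):
    "translation rows then turn rows"
    s=arm.sense();c=s["eef_pos"];y0=yawof(s["tcp_rot"])
    p=np.array([c[i] if v is None else v for i,v in enumerate(p)])
    dpsi=0 if psi is None else psi-y0
    d=(p-c)*1e3;a=y0+(dpsi if turnfirst else 0)
    yv=np.array([np.cos(a),np.sin(a),0]);zv=np.array([np.sin(a),-np.cos(a),0])
    q=np.arctan2(p[1],p[0])-np.arctan2(c[1],c[0])
    n=max(1,int(np.ceil(np.linalg.norm(d)/step)),int(np.ceil(abs(q)/.125)))
    m=int(np.ceil(abs(dpsi)/.148))
    print("at",c.round(4),"psi",round(y0,3),"q",s["q"].round(2).tolist(),"F",s["force"].round(1),"w",round(s["width"]*1e3,1),"t",round(s["time"],1))
    print("turn first" if turnfirst else "shift first",n,"x shift",(np.array([-d[2],d@yv,d@zv])/n).round(2).tolist(), "total",np.array([-d[2],d@yv,d@zv]).round(1).tolist(),";",m,"x turn",round(-dpsi/max(m,1),4))
'''
open('h.py','w').write(s)
E
python3 - <<'E'
from h import *
plan((.4535,-.2087,.16),1.905)
E
```

```text
at [ 0.4537 -0.2095  0.1601] psi 1.401 q [-0.43, 0.23, -0.16, 1.18, 0.0, -0.26] F [-0.2 -0.5  0.9] w 40.1 t 2.5
shift first 1 x shift [0.14, 0.79, -0.36] total [0.1, 0.8, -0.4] ; 4 x turn -0.1261
```

Call:
apply_moves:
  motion:
    - [0,0.8,-0.4,-0.126,0,0,40]
    - [0,0,0,-0.126,0,0,40]
    - [0,0,0,-0.126,0,0,40]
    - [0,0,0,-0.126,0,0,40]
    - [29,0,0,0,0,0,40]
    - [29,0,0,0,0,0,40]
    - [29,0,0,0,0,0,40]
    - [0,0,0,0,0,0,40]

```text
time: 3.3
eef_pos: [0.4513, -0.2065, 0.0708]
tcp_rot: [[-0.005, -0.325, 0.946], [0.002, 0.946, 0.325], [-1.0, 0.004, -0.004]]
force: [-0.7, 0.8, 1.5]
width: 0.0401
```

```bash
python3 - <<'E'
from h import *
plan((.4535,-.2087,.073),1.905)
a=get("scene","pics/s2.png");crop(a,240,80,340,200,5,"pics/s2c.png")
b=get("top","pics/t2.png");crop(b,300,190,400,290,5,"pics/t2c.png")
E
```

```text
at [ 0.4513 -0.2065  0.0708] psi 1.902 q [-0.43, 0.29, -0.32, 0.96, -0.0, -0.76] F [-0.7  0.8  1.5] w 40.1 t 3.3
shift first 1 x shift [-2.17, -2.77, 1.35] total [-2.2, -2.8, 1.3] ; 1 x turn -0.0031
```

View pics/s2c.png

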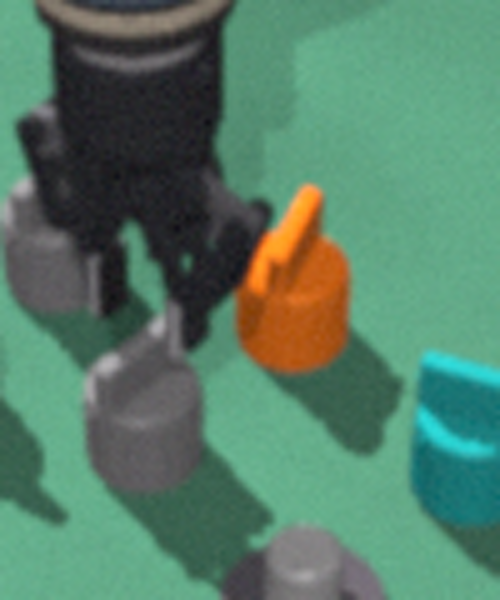

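View pics/t2c.png

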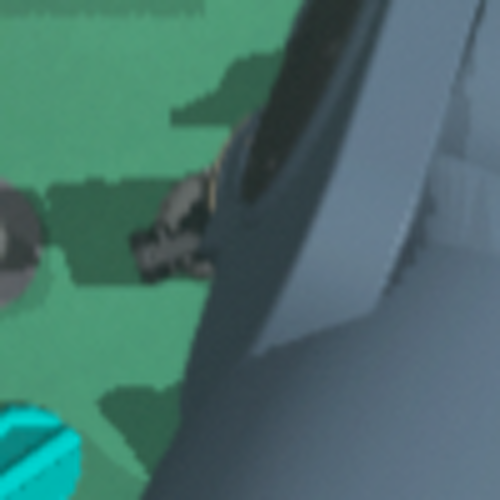

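```bash
python3 - <<'E'
from h import *
a=get("scene","pics/s3.png")
s=arm.sense();print(s["eef_pos"],s["tcp_rot"].round(3).tolist(),s["q"].round(3).tolist())
p=s["eef_pos"];R=s["tcp_rot"]
pts=np.array([p,p+R[:,0]*.019,p+R[:,1]*.02,p-R[:,1]*.02,[.4535,-.2087,.064],[.4535+.03*np.cos(.334),-.2087+.03*np.sin(.334),.078],[.4535-.03*np.cos(.334),-.2087-.03*np.sin(.334),.078]])
uv=proj("scene",pts);im=cv2.resize(a[:,:,::-1][80:200,240:340],None,fx=6,fy=6,interpolation=cv2.INTER_CUBIC)
for k,(u,v) in enumerate(uv):
    c=(int((u-240+.5)*6),int((v-80+.5)*6));cv2.circle(im,c,4,(0,0,255) if k<4 else (255,0,0),-1)
cv2.imwrite("pics/s3c.png",im[:600])
E
```

```text
[ 0.45409724 -0.20776306  0.07503408] [[0.001, -0.325, 0.946], [-0.001, 0.946, 0.325], [-1.0, -0.001, 0.001]] [-0.429, 0.286, -0.316, 0.967, 0.0, -0.76]
```

View pics/s3c.png

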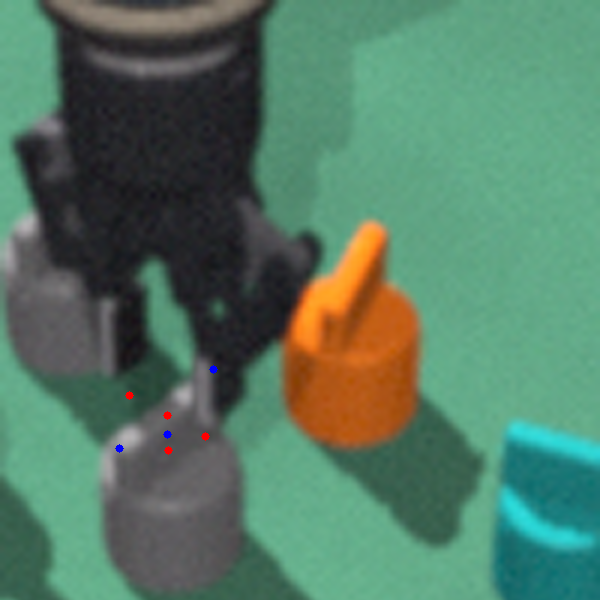

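```bash
python3 - <<'E'
from h import *
a=cv2.imread("pics/t2.png")
s=arm.sense();p=s["eef_pos"];R=s["tcp_rot"]
pts=np.array([p,p+R[:,0]*.019,p+R[:,1]*.02,p-R[:,1]*.02,[.4535,-.2087,.064],[.4535+.03*np.cos(.334),-.2087+.03*np.sin(.334),.078],[.4535-.03*np.cos(.334),-.2087-.03*np.sin(.334),.078]])
uv=proj("top",pts);im=cv2.resize(a[200:280,280:380],None,fx=8,fy=8,interpolation=cv2.INTER_CUBIC)
for k,(u,v) in enumerate(uv):
    c=(int((u-280+.5)*8),int((v-200+.5)*8));cv2.circle(im,c,4,(0,0,255) if k<4 else (255,0,0),-1)
cv2.imwrite("pics/t3c.png",im[:600])
E
```

```text
(no output)
```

View pics/t3c.png

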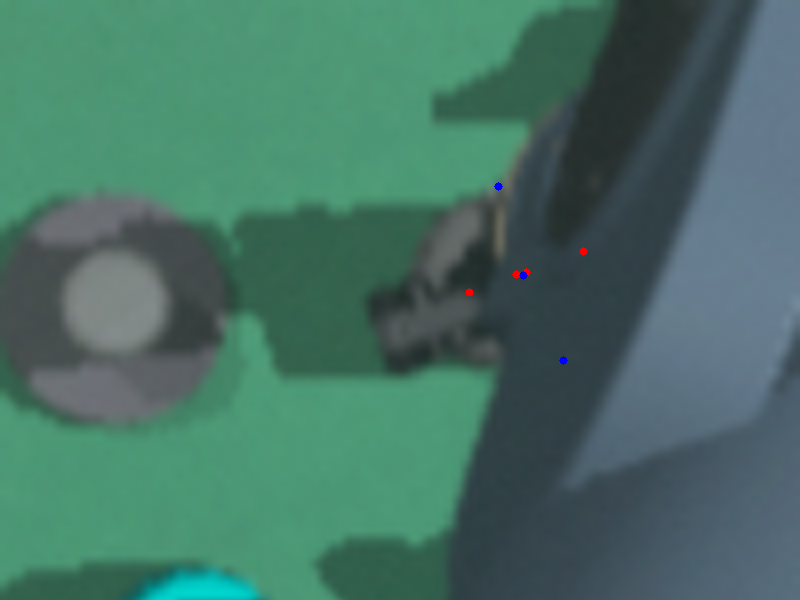

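```bash
python3 - <<'E'
from h import *
print(CAL==CAL)
p=np.array([.2006,.458,.2199]);y=np.array([.401,.916,0])
for d in(0,-.019,.03,.06): print(d,proj("top",[p+[0,0,d],p+[0,0,d]+.043*y,p+[0,0,d]-.043*y]).round(1).tolist())
b=cv2.imread("pics/t1.png");cv2.imwrite("pics/t1g.png",cv2.resize(b[310:420,0:130],None,fx=5,fy=5,interpolation=cv2.INTER_CUBIC))
for i in range(5): print(arm.sense()["eef_pos"],arm.sense()["time"])
E
```

```text
True
0 [[60.0, 344.7], [43.8, 336.3], [76.5, 353.1]]
-0.019 [[64.3, 342.9], [48.4, 334.7], [80.6, 351.1]]
0.03 [[52.8, 347.7], [36.2, 339.0], [69.8, 356.4]]
0.06 [[45.1, 350.9], [28.1, 341.8], [62.6, 360.0]]
[ 0.45409724 -0.20776306  0.07503408] 3.45
[ 0.45409724 -0.20776306  0.07503408] 3.45
[ 0.45409724 -0.20776306  0.07503408] 3.45
[ 0.45409724 -0.20776306  0.07503408] 3.45
[ 0.45409724 -0.20776306  0.07503408] 3.45
```

View pics/t1g.png

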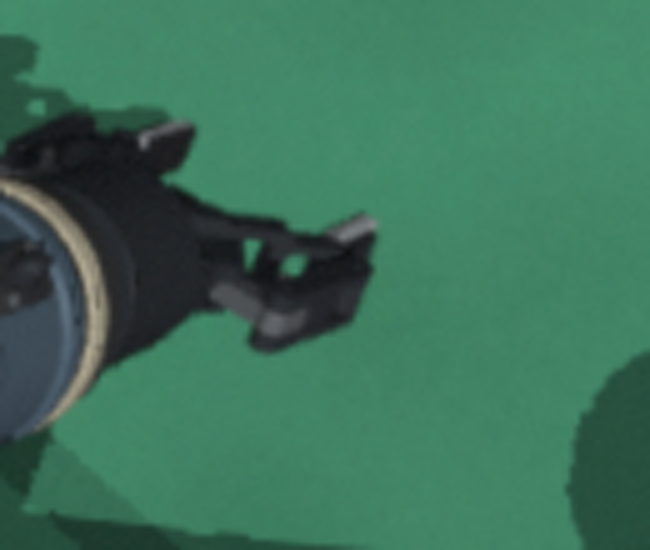

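Call:
apply_moves:
  motion:
    - [-33,0,0,0,0,0,12]
    - [-32,0,0,0,0,0,12]
    - [0,0,0,0,0,0,12]
    - [0,0,0,0,0,0,12]
    - [0,0,0,0,0,0,12]
    - [0,0,0,0,0,0,12]

```text
time: 4.05
eef_pos: [0.4531, -0.2073, 0.1382]
tcp_rot: [[-0.001, -0.325, 0.946], [0.0, 0.946, 0.325], [-1.0, 0.001, -0.001]]
force: [-0.5, -0.1, -0.3]
width: 0.0123
```

```bash
cat >> h.py <<'E'
def shot(n,fn,box,sc,pts=None):
    im=get(n,f"pics/{fn}_raw.png");x0,y0,x1,y1=box
    o=cv2.resize(im[y0:y1,x0:x1,::-1],None,fx=sc,fy=sc,interpolation=cv2.INTER_CUBIC)
    if pts is not None:
        for k,(u,v) in enumerate(proj(n,pts)): cv2.circle(o,(int((u-x0+.5)*sc),int((v-y0+.5)*sc)),3,(0,0,255),-1)
    cv2.imwrite(f"pics/{fn}.png",o);return im
def tpts():
    s=arm.sense();p=s["eef_pos"];R=s["tcp_rot"];print(p.round(4),round(s["width"]*1e3,1),s["force"].round(1),s["time"])
    t=p+R[:,0]*.019
    return np.array([p,t,t+R[:,2]*.011,t-R[:,2]*.011])
E
python3 - <<'E'
from h import *
shot("scene","s4",(240,60,340,180),5,tpts())
E
```

```text
[ 0.4531 -0.2073  0.1382] 12.3 [-0.5 -0.1 -0.3] 4.05
```

View pics/s4.png

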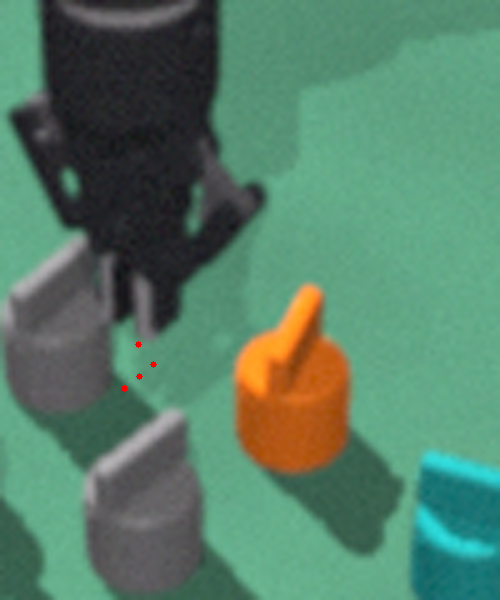

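Call:
apply_moves:
  motion:
    - [0,0,0,0.143,0,0,12]
    - [0,0,0,0.143,0,0,12]
    - [0,0,0,0.143,0,0,12]
    - [0,0,0,0.143,0,0,12]
    - [0,0,0,0.143,0,0,12]
    - [0,0,0,0.143,0,0,12]
    - [0,0,0,0.143,0,0,12]
    - [0,0,0,0.143,0,0,12]
    - [0,0,0,0.143,0,0,12]
    - [0,0,0,0.143,0,0,12]
    - [0,0,0,0.143,0,0,12]

```text
time: 5.2
eef_pos: [0.4532, -0.2073, 0.1382]
tcp_rot: [[-0.001, 0.948, 0.317], [0.0, 0.317, -0.948], [-1.0, -0.001, -0.001]]
force: [0.2, 0.5, -0.7]
width: 0.0121
```

```bash

python3 - <<'E'
from h import *
shot("scene","s5",(240,60,340,180),5,tpts())
E
```

```text
[ 0.4532 -0.2073  0.1382] 12.1 [ 0.2  0.5 -0.7] 5.2
```

View pics/s5.png

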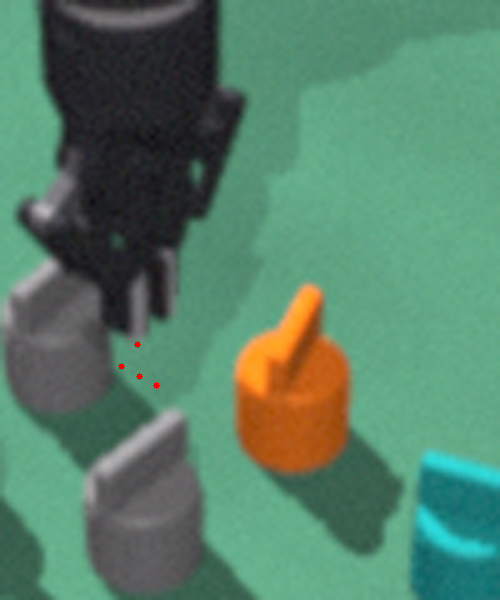

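Call:
apply_moves:
  motion:
    - [0,0,0,-0.144,0,0,40]
    - [0,0,0,-0.144,0,0,40]
    - [0,0,0,-0.144,0,0,40]
    - [0,0,0,-0.144,0,0,40]
    - [0,0,0,-0.144,0,0,40]
    - [0,0,0,-0.144,0,0,40]
    - [0,0,0,-0.144,0,0,40]
    - [0,0,0,-0.144,0,0,40]
    - [0,0,0,-0.144,0,0,40]
    - [0,0,0,-0.144,0,0,40]
    - [0,0,0,-0.144,0,0,40]

```text
time: 6.35
eef_pos: [0.4532, -0.2074, 0.1383]
tcp_rot: [[-0.001, -0.344, 0.939], [0.0, 0.939, 0.344], [-1.0, 0.001, -0.001]]
force: [-0.5, -1.1, -1.4]
width: 0.0402
```

```bash

python3 - <<'E'
from h import *
plan((.4535,-.2087,.073),1.905)
E
```

```text
at [ 0.4532 -0.2074  0.1383] psi 1.922 q [-0.43, 0.24, -0.21, 1.12, -0.0, -0.78] F [-0.5 -1.1 -1.4] w 40.2 t 6.3
shift first 2 x shift [32.64, -0.67, -0.11] total [65.3, -1.3, -0.2] ; 1 x turn 0.0172
```

Call:
apply_moves:
  motion:
    - [32,-1.3,-0.2,0.017,0,0,40]
    - [32,0,0,0,0,0,40]
    - [0,0,0,0,0,0,40]
    - [0,0,0,0,0,0,40]

```text
time: 6.75
eef_pos: [0.4534, -0.2086, 0.075]
tcp_rot: [[-0.001, -0.321, 0.947], [0.001, 0.947, 0.321], [-1.0, 0.001, -0.001]]
force: [0.2, -0.4, 0.9]
width: 0.0401
```

Call:
apply_moves:
  motion:
    - [2.5,0,0,0,0,0,40]
    - [2.5,0,0,0,0,0,40]

```text
time: 6.95
eef_pos: [0.4546, -0.2092, 0.0709]
tcp_rot: [[0.002, -0.32, 0.947], [-0.001, 0.947, 0.32], [-1.0, -0.001, 0.002]]
force: [0.7, 0.1, -0.3]
width: 0.0403
```

```bash

python3 - <<'E'
from h import *
shot("scene","s6",(240,80,340,200),5,tpts())
E
```

```text
[ 0.4546 -0.2092  0.0709] 40.3 [ 0.7  0.1 -0.3] 6.95
```

View pics/s6.png

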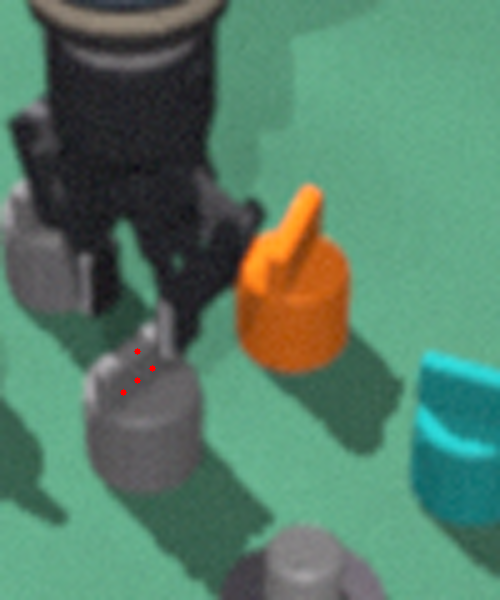

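Call:
apply_moves:
  motion:
    - [3,0,0,0,0,0,40]
    - [3,0,0,0,0,0,40]

```text
time: 7.2
eef_pos: [0.4539, -0.2089, 0.0638]
tcp_rot: [[0.001, -0.32, 0.948], [-0.0, 0.948, 0.32], [-1.0, -0.0, 0.0]]
force: [1.1, -0.2, 0.6]
width: 0.04
```

Call:
apply_moves:
  motion:
    - [3,0,0,0,0,0,40]
    - [3,0,0,0,0,0,40]

```text
time: 7.4
eef_pos: [0.4537, -0.2087, 0.0574]
tcp_rot: [[-0.0, -0.32, 0.948], [0.0, 0.948, 0.32], [-1.0, 0.0, -0.0]]
force: [-0.4, 0.3, -0.0]
width: 0.0401
```

```bash

python3 - <<'E'
from h import *
shot("scene","s7",(240,80,340,200),5,tpts())
E
```

```text
[ 0.4537 -0.2087  0.0574] 40.1 [-0.4  0.3 -0. ] 7.4
```

View pics/s7.png

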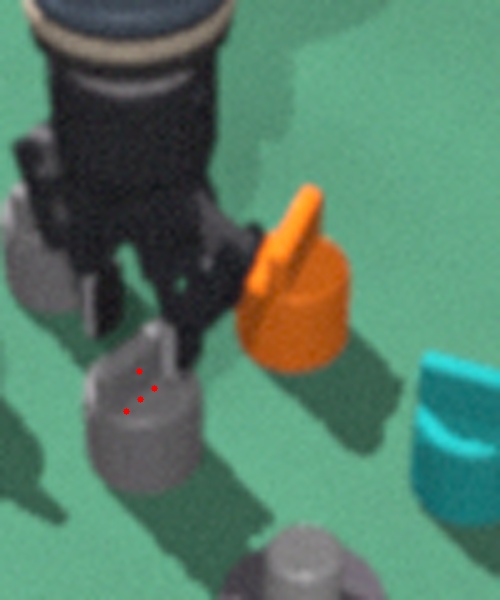

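Call:
apply_moves:
  motion:
    - [3,0,0,0,0,0,40]
    - [3,0,0,0,0,0,40]

```text
time: 7.65
eef_pos: [0.4538, -0.2088, 0.0515]
tcp_rot: [[0.0, -0.319, 0.948], [-0.0, 0.948, 0.319], [-1.0, -0.0, 0.0]]
force: [0.6, 0.3, -0.3]
width: 0.0403
```

Call:
apply_moves:
  motion:
    - [3,0,0,0,0,0,40]
    - [3,0,0,0,0,0,40]

```text
time: 7.85
eef_pos: [0.4537, -0.2088, 0.0455]
tcp_rot: [[0.0, -0.319, 0.948], [-0.0, 0.948, 0.319], [-1.0, -0.0, 0.0]]
force: [-0.0, 0.6, 0.3]
width: 0.0399
```

```bash

python3 - <<'E'
from h import *
shot("scene","s8",(240,80,340,200),5,tpts())
E
```

```text
[ 0.4537 -0.2088  0.0455] 39.9 [-0.   0.6  0.3] 7.85
```

View pics/s8.png

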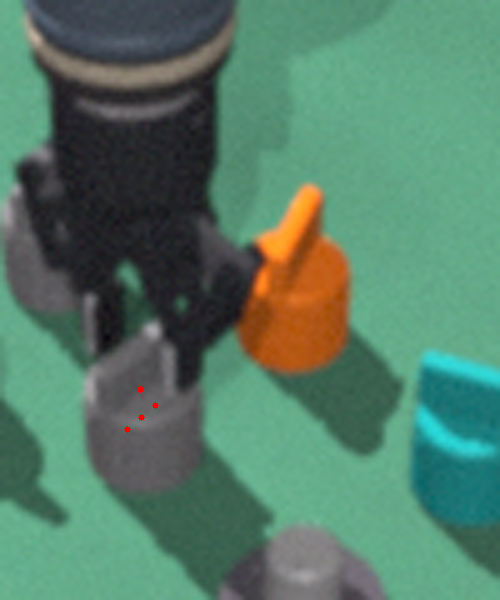

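Call:
apply_moves:
  motion:
    - [2,0,0,0,0,0,40]
    - [0,0,0,0,0,0,5]
    - [0,0,0,0,0,0,5]
    - [0,0,0,0,0,0,5]
    - [0,0,0,0,0,0,5]
    - [0,0,0,0,0,0,5]
  newtons: 40

```text
time: 8.5
eef_pos: [0.4538, -0.2088, 0.0438]
tcp_rot: [[0.0, -0.319, 0.948], [-0.0, 0.948, 0.319], [-1.0, -0.0, 0.0]]
force: [0.1, 0.4, 1.8]
width: 0.0109
```

```bash

python3 - <<'E'
from h import *
shot("scene","s9",(240,80,340,200),5,tpts())
print(arm.sense()["wrist_torque"])
E
```

```text
[ 0.4538 -0.2088  0.0438] 10.9 [0.1 0.4 1.8] 8.5
[ 0.06093355  0.0415886  -0.05579218]
```

View pics/s9.png

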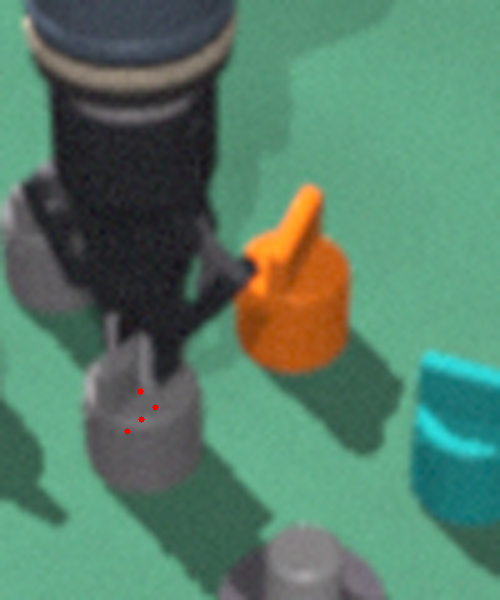

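Call:
apply_moves:
  motion:
    - [-20,0,0,0,0,0,5]
    - [-20,0,0,0,0,0,5]
    - [-25,0,0,0,0,0,5]
    - [0,0,0,0,0,0,5]
    - [0,0,0,0,0,0,5]

```text
time: 9.05
eef_pos: [0.4539, -0.2088, 0.1086]
tcp_rot: [[0.001, -0.32, 0.948], [-0.0, 0.948, 0.32], [-1.0, -0.0, 0.0]]
force: [-0.0, -0.5, -2.8]
width: 0.0108
```

```bash

python3 - <<'E'
from h import *
shot("scene","s10",(220,60,340,200),4,tpts())
plan((.4461,-.0765,.110))
T=cv2.imread("pics/t1.png")[:,:,::-1];S=cv2.imread("pics/s1.png")[:,:,::-1]
for thr in(120,150,170):
    for n,im,uv in(("top",T,(294,237)),("scene",S,(300,190))):
        m=(im.min(2)>thr); b=[q for q in blobs(im,m,40,1000) if np.hypot(*(np.array(q[0])-uv))<8]
        print(n,thr,b,[atz(n,q[0],.045).round(4) for q in b])
E
```

```text
[ 0.4539 -0.2088  0.1086] 10.8 [-0.  -0.5 -2.8] 9.05
at [ 0.4534 -0.2086  0.108 ] psi 1.896 q [-0.43, 0.26, -0.26, 1.05, 0.0, -0.76] F [-0.6 -0.4 -3. ] w 11.1 t 9.1
shift first 3 x shift [-0.66, 42.52, 11.76] total [-2.0, 127.6, 35.3] ; 0 x turn 0.0
top 120 [([294.7, 237.33], 141)] [array([ 0.4465, -0.0769,  0.045 ])]
scene 120 [([300.03, 190.21], 180)] [array([ 0.4475, -0.0734,  0.045 ])]
top 150 [([294.62, 237.45], 117)] [array([ 0.4462, -0.0766,  0.045 ])]
scene 150 [([299.88, 189.71], 138)] [array([ 0.4469, -0.0749,  0.045 ])]
top 170 [([294.63, 237.51], 93)] [array([ 0.4461, -0.0767,  0.045 ])]
scene 170 [([300.07, 189.69], 122)] [array([ 0.4465, -0.0747,  0.045 ])]
```

View pics/s10.png

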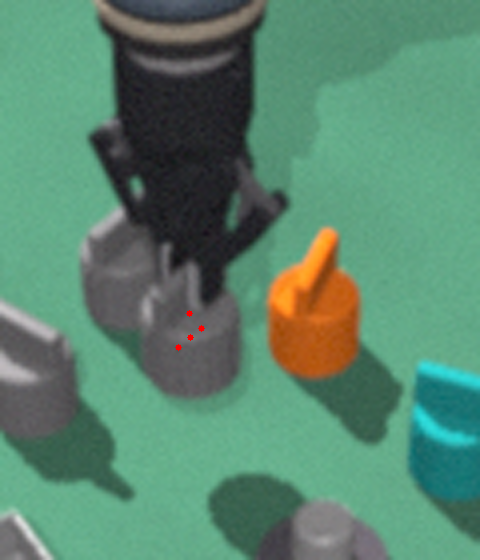

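Call:
apply_moves:
  motion:
    - [0,32,8.9,0,0,0,5]
    - [0,32,8.9,0,0,0,5]
    - [0,32,8.9,0,0,0,5]
    - [0,31.8,8.9,0,0,0,5]
    - [0,0,0,0,0,0,5]
    - [0,0,0,0,0,0,5]
    - [0,0,0,0,0,0,5]

```text
time: 9.8
eef_pos: [0.4464, -0.0768, 0.1081]
tcp_rot: [[-0.001, -0.319, 0.948], [-0.0, 0.948, 0.319], [-1.0, 0.0, -0.001]]
force: [0.0, 0.0, -1.3]
width: 0.0109
```

```bash
cat >> h.py <<'E'
def fitskirt(im,x,y,zr,n="scene",top=.045,free_z=False,pad=8,imgout=None):
    "fit skirt cylinder from lower/side outline in one camera; zr rim height"
    c=np.c_[np.cos(_t)*.029,np.sin(_t)*.029]
    P=lambda x,y,z:[np.vstack([np.c_[c+[x,y],np.full(48,z)],np.c_[c+[x,y],np.full(48,z+.05)]])]
    uv=proj(n,P(x,y,zr)[0]);v0=proj(n,[[x,y,zr+.03]])[0,1]
    b=(int(uv[:,0].min())-pad,int(v0),int(uv[:,0].max())+pad,int(uv[:,1].max())+pad)
    S=np.clip(greysoft(im)/.85,0,1)[b[1]:b[3],b[0]:b[2]]
    def cost(p): return ((render(n,P(x+p[0]/1e3,y+p[1]/1e3,zr),b)-S)**2).sum()
    r=minimize(cost,[0,0],method="Nelder-Mead",options=dict(initial_simplex=[[0,0],[5,0],[0,5]],xatol=.02,fatol=.02))
    r=minimize(cost,r.x,method="Nelder-Mead",options=dict(initial_simplex=r.x+np.array([[0,0],[2,0],[0,2]]),xatol=.02,fatol=.02))
    return x+r.x[0]/1e3,y+r.x[1]/1e3,r.fun
E
python3 - <<'E'
from h import *
p=tpts()
a=shot("scene","s11",(240,90,360,230),4,p)
c=p[0];print(fitskirt(a,c[0],c[1],c[2]+.0202-.064))
a=cv2.imread("pics/s10_raw.png")[:,:,::-1];print(fitskirt(a,.4535,-.2087,.1084+.0202-.064))
a=cv2.imread("pics/s1.png")[:,:,::-1];print(fitskirt(a,.4535,-.2087,0))
shot("top","t11",(240,190,360,290),5)
E
```

```text
[ 0.4464 -0.0768  0.1081] 10.9 [ 0.   0.  -1.3] 9.8
(np.float64(0.46587094355177466), np.float64(-0.04772925212224381), np.float64(64.44562435099863))
(np.float64(0.4521217865943909), np.float64(-0.21116478915214537), np.float64(7.88056638235792))
(np.float64(0.45192503499984743), np.float64(-0.20896297497749328), np.float64(1.8863669470487532))
```

View pics/s11.png

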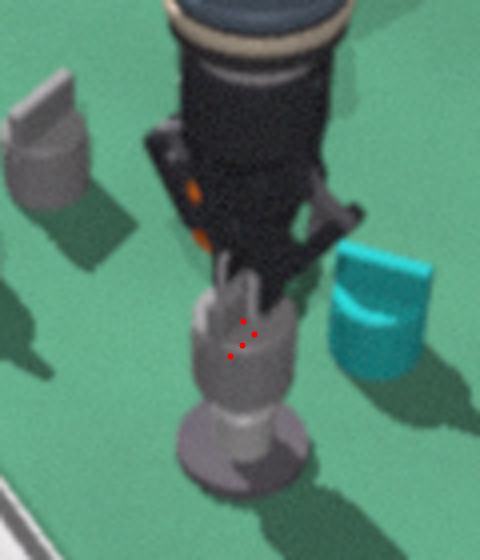

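View pics/t11.png

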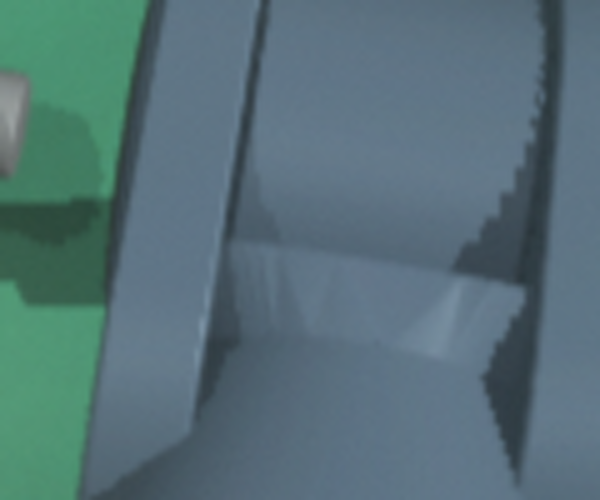

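Call:
apply_moves:
  motion:
    - [8,0,0,0,0,0,5]
    - [7,0,0,0,0,0,5]
    - [0,0,0,0,0,0,5]
    - [0,0,0,0,0,0,5]
  newtons: 20

```text
time: 10.3
eef_pos: [0.4463, -0.0764, 0.0934]
tcp_rot: [[-0.001, -0.319, 0.948], [0.0, 0.948, 0.319], [-1.0, 0.0, -0.001]]
force: [0.6, -0.9, -1.9]
width: 0.0108
```

Call:
apply_moves:
  motion:
    - [2,0,0,0,0,0,5]
    - [2,0,0,0,0,0,5]
    - [0,0,0,0,0,0,5]

```text
time: 10.6
eef_pos: [0.4465, -0.0763, 0.0895]
tcp_rot: [[-0.0, -0.32, 0.948], [0.0, 0.948, 0.32], [-1.0, 0.0, -0.0]]
force: [-0.0, -0.0, -1.4]
width: 0.0111
```

Call:
apply_moves:
  motion:
    - [2,0,0,0,0,0,5]
    - [1,0,0,0,0,0,5]
    - [0,0,0,0,0,0,5]

```text
time: 10.9
eef_pos: [0.4465, -0.0763, 0.0866]
tcp_rot: [[-0.0, -0.32, 0.948], [0.0, 0.948, 0.32], [-1.0, 0.0, -0.0]]
force: [-1.2, -0.7, -1.8]
width: 0.011
```

Call:
apply_moves:
  motion:
    - [2,0,0,0,0,0,5]
    - [2,0,0,0,0,0,5]
    - [0,0,0,0,0,0,5]

```text
time: 11.2
eef_pos: [0.4464, -0.0763, 0.0824]
tcp_rot: [[-0.0, -0.319, 0.948], [0.0, 0.948, 0.319], [-1.0, 0.0, -0.0]]
force: [1.4, 0.1, -2.5]
width: 0.0109
```

Call:
apply_moves:
  motion:
    - [3,0,0,0,0,0,5]
    - [3,0,0,0,0,0,5]
    - [0,0,0,0,0,0,5]

```text
time: 11.5
eef_pos: [0.4463, -0.0763, 0.0762]
tcp_rot: [[-0.001, -0.32, 0.948], [0.0, 0.948, 0.32], [-1.0, 0.0, -0.001]]
force: [-0.7, -0.1, -1.1]
width: 0.0111
```

Call:
apply_moves:
  motion:
    - [3,0,0,0,0,0,5]
    - [2,0,0,0,0,0,5]
    - [0,0,0,0,0,0,5]

```text
time: 11.8
eef_pos: [0.4464, -0.0763, 0.0714]
tcp_rot: [[-0.0, -0.319, 0.948], [0.0, 0.948, 0.319], [-1.0, 0.0, -0.0]]
force: [-1.0, 0.7, -1.9]
width: 0.011
```

Call:
apply_moves:
  motion:
    - [2,0,0,0,0,0,5]
    - [2,0,0,0,0,0,5]
    - [0,0,0,0,0,0,5]

```text
time: 12.1
eef_pos: [0.4465, -0.0763, 0.0675]
tcp_rot: [[-0.0, -0.32, 0.948], [0.0, 0.948, 0.32], [-1.0, 0.0, -0.0]]
force: [-0.1, 0.2, -1.3]
width: 0.0111
```

Call:
apply_moves:
  motion:
    - [4,0,0,0,0,0,5]
    - [4,0,0,0,0,0,5]
    - [3,0,0,0,0,0,5]
    - [0,0,0,0,0,0,5]

```text
time: 12.5
eef_pos: [0.4462, -0.0762, 0.0562]
tcp_rot: [[-0.001, -0.32, 0.948], [0.0, 0.948, 0.32], [-1.0, 0.0, -0.001]]
force: [0.0, 0.2, -2.8]
width: 0.0111
```

Call:
apply_moves:
  motion:
    - [1.5,0,0,0,0,0,5]
    - [1,0,0,0,0,0,5]
    - [0,0,0,0,0,0,5]
    - [0,0,0,0,0,0,5]

```text
time: 12.9
eef_pos: [0.4467, -0.0763, 0.0543]
tcp_rot: [[0.0, -0.319, 0.948], [-0.0, 0.948, 0.319], [-1.0, -0.0, 0.0]]
force: [-0.5, 1.1, -1.0]
width: 0.0111
```

```bash
python3 - <<'E'
from h import *
p=tpts();print(arm.sense()["wrist_torque"])
a=shot("scene","s12",(240,90,360,230),4)
c=p[0];print(fitskirt(a,c[0],c[1],.01))
E
```

```text
[ 0.4467 -0.0763  0.0543] 11.1 [-0.5  1.1 -1. ] 12.9
[-0.0721832  -0.03931448 -0.05238006]
(np.float64(0.4571802073031902), np.float64(-0.05964927195592444), np.float64(97.28197128039005))
```

View pics/s12.png

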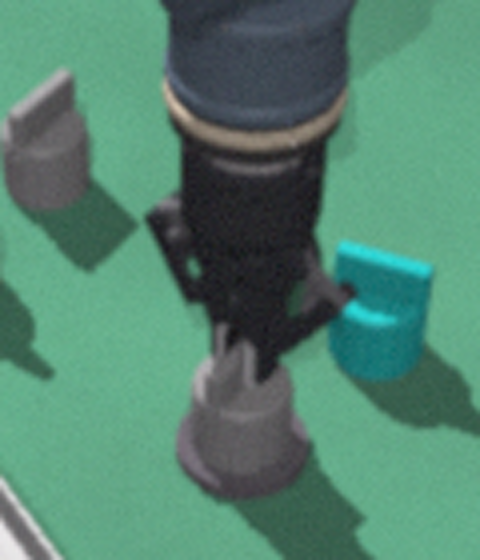

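Call:
apply_moves:
  motion:
    - [-30,0,0,0,0,0,5]
    - [-45,0,0,0,0,0,5]
    - [-44,0,0,0,0,0,5]
    - [0,0,0,0,0,0,5]
  newtons: 40

```text
time: 13.35
eef_pos: [0.4493, -0.0768, 0.1785]
tcp_rot: [[0.008, -0.32, 0.948], [-0.001, 0.948, 0.32], [-1.0, -0.004, 0.007]]
force: [0.7, -1.6, -2.4]
width: 0.0113
```

```bash
python3 - <<'E'
from h import *
plan((.5175,.1110,.170))
E
```

```text
at [ 0.4493 -0.0768  0.1785] psi 1.896 q [-0.17, 0.13, -0.24, 1.19, -0.0, -0.49] F [ 0.7 -1.6 -2.4] w 11.3 t 13.3
shift first 5 x shift [1.7, 31.23, 24.92] total [8.5, 156.1, 124.6] ; 0 x turn 0.0
```

Call:
apply_moves:
  motion:
    - [0.5,31,25.4,0,0,0,5]
    - [0.5,31,25.4,0,0,0,5]
    - [0.5,31,25.4,0,0,0,5]
    - [0.5,31,25.4,0,0,0,5]
    - [0.5,31,25.4,0,0,0,5]
    - [0,0,0,0,0,0,5]
    - [0,0,0,0,0,0,5]
    - [0,0,0,0,0,0,5]

```text
time: 14.15
eef_pos: [0.5171, 0.1105, 0.1704]
tcp_rot: [[-0.001, -0.319, 0.948], [-0.0, 0.948, 0.319], [-1.0, -0.0, -0.001]]
force: [-0.6, -0.4, -2.0]
width: 0.0114
```

```bash
python3 - <<'E'
from h import *
plan((.5175,.1110,.170))
p=tpts()
a=shot("scene","s13",(260,130,400,290),3.7)
c=p[0]
for zo in(.018,.0202,.022): print(zo,np.round(fitskirt(a,c[0],c[1],c[2]+zo-.064),4))
E
```

```text
at [0.5171 0.1105 0.1704] psi 1.896 q [0.21, 0.29, -0.06, 1.22, -0.0, -0.11] F [-0.6 -0.4 -2. ] w 11.4 t 14.2
shift first 1 x shift [0.44, 0.3, 0.54] total [0.4, 0.3, 0.5] ; 0 x turn 0.0
[0.5171 0.1105 0.1704] 11.4 [-0.6 -0.4 -2. ] 14.15
0.018 [5.383000e-01 1.327000e-01 1.364383e+02]
0.0202 [5.380000e-01 1.325000e-01 1.327663e+02]
0.022 [  0.5397   0.1342 132.4368]
```

View pics/s13.png

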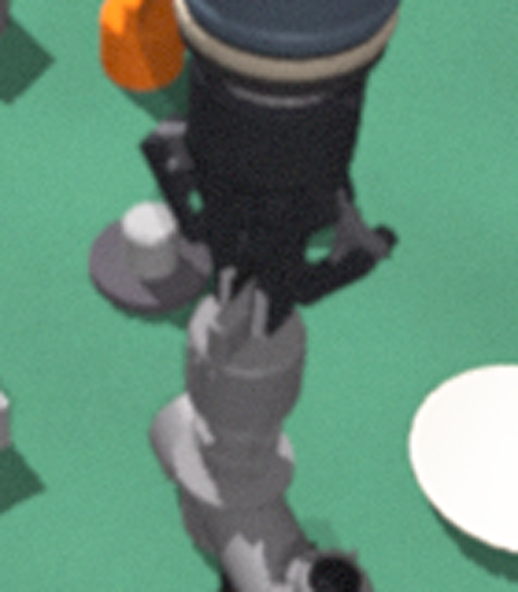

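Call:
apply_moves:
  motion:
    - [8,0.3,0.5,0,0,0,5]
    - [8,0,0,0,0,0,5]
    - [0,0,0,0,0,0,5]
    - [0,0,0,0,0,0,5]
  newtons: 20

```text
time: 14.6
eef_pos: [0.5175, 0.1113, 0.1544]
tcp_rot: [[-0.001, -0.319, 0.948], [-0.0, 0.948, 0.319], [-1.0, 0.0, -0.001]]
force: [0.2, -0.6, -1.3]
width: 0.0109
```

Call:
apply_moves:
  motion:
    - [2,0,0,0,0,0,5]
    - [2,0,0,0,0,0,5]
    - [0,0,0,0,0,0,5]

```text
time: 14.9
eef_pos: [0.5177, 0.1116, 0.1505]
tcp_rot: [[-0.0, -0.32, 0.948], [-0.0, 0.948, 0.32], [-1.0, 0.0, -0.0]]
force: [0.0, -0.3, -2.4]
width: 0.0111
```

Call:
apply_moves:
  motion:
    - [1.5,0,0,0,0,0,5]
    - [1.5,0,0,0,0,0,5]
    - [0,0,0,0,0,0,5]

```text
time: 15.2
eef_pos: [0.5177, 0.1116, 0.1475]
tcp_rot: [[-0.0, -0.32, 0.948], [-0.0, 0.948, 0.32], [-1.0, 0.0, -0.0]]
force: [0.5, 0.7, -0.9]
width: 0.0107
```

Call:
apply_moves:
  motion:
    - [1.5,0,0,0,0,0,5]
    - [1.5,0,0,0,0,0,5]
    - [0,0,0,0,0,0,5]

```text
time: 15.5
eef_pos: [0.5177, 0.1116, 0.1445]
tcp_rot: [[-0.0, -0.319, 0.948], [-0.0, 0.948, 0.319], [-1.0, 0.0, -0.0]]
force: [-0.6, -0.2, -2.1]
width: 0.0104
```

Call:
apply_moves:
  motion:
    - [1.5,0,0,0,0,0,5]
    - [1,0,0,0,0,0,5]
    - [0,0,0,0,0,0,5]

```text
time: 15.8
eef_pos: [0.5178, 0.1116, 0.1421]
tcp_rot: [[-0.0, -0.319, 0.948], [-0.0, 0.948, 0.319], [-1.0, 0.0, -0.0]]
force: [0.7, -0.8, -1.1]
width: 0.0113
```

Call:
apply_moves:
  motion:
    - [1.5,0,0,0,0,0,5]
    - [1.5,0,0,0,0,0,5]
    - [0,0,0,0,0,0,5]

```text
time: 16.1
eef_pos: [0.5177, 0.1116, 0.139]
tcp_rot: [[-0.0, -0.32, 0.948], [-0.0, 0.948, 0.32], [-1.0, 0.0, -0.0]]
force: [0.0, -0.6, -1.7]
width: 0.0113
```

Call:
apply_moves:
  motion:
    - [1.5,0,0,0,0,0,5]
    - [1.5,0,0,0,0,0,5]
    - [0,0,0,0,0,0,5]

```text
time: 16.4
eef_pos: [0.5177, 0.1116, 0.136]
tcp_rot: [[-0.0, -0.32, 0.948], [-0.0, 0.948, 0.32], [-1.0, 0.0, -0.0]]
force: [1.3, -0.2, -0.5]
width: 0.0111
```

Call:
apply_moves:
  motion:
    - [1.5,0,0,0,0,0,5]
    - [1,0,0,0,0,0,5]
    - [0,0,0,0,0,0,5]

```text
time: 16.7
eef_pos: [0.5177, 0.1116, 0.1336]
tcp_rot: [[-0.0, -0.32, 0.948], [-0.0, 0.948, 0.32], [-1.0, 0.0, -0.0]]
force: [0.8, -0.3, -1.5]
width: 0.0108
```

Call:
apply_moves:
  motion:
    - [1,0,0,0,0,0,5]
    - [1,0,0,0,0,0,5]
    - [0,0,0,0,0,0,5]

```text
time: 17.0
eef_pos: [0.5177, 0.1116, 0.1316]
tcp_rot: [[-0.0, -0.319, 0.948], [-0.0, 0.948, 0.319], [-1.0, 0.0, -0.0]]
force: [0.3, 0.3, -1.8]
width: 0.0113
```

Call:
apply_moves:
  motion:
    - [1,0,0,0,0,0,5]
    - [1,0,0,0,0,0,5]
    - [0,0,0,0,0,0,5]

```text
time: 17.3
eef_pos: [0.5177, 0.1116, 0.1296]
tcp_rot: [[-0.0, -0.319, 0.948], [-0.0, 0.948, 0.319], [-1.0, -0.0, -0.0]]
force: [0.1, 0.1, -2.6]
width: 0.0112
```

Call:
apply_moves:
  motion:
    - [1,0,0,0,0,0,5]
    - [1,0,0,0,0,0,5]
    - [0,0,0,0,0,0,5]

```text
time: 17.6
eef_pos: [0.5177, 0.1116, 0.1275]
tcp_rot: [[-0.0, -0.32, 0.948], [-0.0, 0.948, 0.32], [-1.0, 0.0, -0.0]]
force: [0.8, -0.6, -2.1]
width: 0.0111
```

Call:
apply_moves:
  motion:
    - [1,0,0,0,0,0,5]
    - [0,0,0,0,0,0,5]

```text
time: 17.8
eef_pos: [0.5178, 0.1116, 0.1266]
tcp_rot: [[-0.0, -0.32, 0.948], [-0.0, 0.948, 0.32], [-1.0, 0.0, -0.0]]
force: [-0.8, 0.4, -1.8]
width: 0.011
```

Call:
apply_moves:
  motion:
    - [0.7,0,0,0,0,0,5]
    - [0.7,0,0,0,0,0,5]
    - [0,0,0,0,0,0,5]

```text
time: 18.1
eef_pos: [0.5181, 0.1117, 0.1262]
tcp_rot: [[0.001, -0.32, 0.948], [0.0, 0.948, 0.32], [-1.0, -0.0, 0.001]]
force: [-4.1, -0.1, 12.2]
width: 0.0111
```

Call:
apply_moves:
  motion:
    - [0.7,0,0,0,0,0,5]
    - [0.7,0,0,0,0,0,5]
    - [0,0,0,0,0,0,5]

```text
time: 18.4
eef_pos: [0.5183, 0.1118, 0.1258]
tcp_rot: [[0.002, -0.32, 0.948], [0.001, 0.948, 0.32], [-1.0, -0.0, 0.002]]
force: [-9.1, -1.1, 27.5]
width: 0.0111
```

Call:
apply_moves:
  motion:
    - [0.7,0,0,0,0,0,5]
    - [0.7,0,0,0,0,0,5]
    - [0,0,0,0,0,0,5]

```text
time: 18.7
eef_pos: [0.5189, 0.112, 0.1254]
tcp_rot: [[0.004, -0.32, 0.948], [0.001, 0.948, 0.32], [-1.0, -0.0, 0.004]]
force: [-11.7, -0.4, 40.5]
width: 0.0111
```

Call:
apply_moves:
  motion:
    - [-2,0,0,0,0,0,5]
    - [-1.8,0,0,0,0,0,5]
    - [0,0,0,0,0,0,14]
    - [0,0,0,0,0,0,14]
    - [0,0,0,0,0,0,14]

```text
time: 19.2
eef_pos: [0.5177, 0.1115, 0.126]
tcp_rot: [[-0.0, -0.319, 0.948], [-0.0, 0.948, 0.319], [-1.0, 0.0, -0.0]]
force: [0.1, -0.6, -1.1]
width: 0.0143
```

```bash
python3 - <<'E'
from h import *
p=tpts();print(arm.sense()["wrist_torque"])
a=shot("scene","s14",(260,130,400,290),3.7)
E
```

```text
[0.5177 0.1115 0.126 ] 14.3 [ 0.1 -0.6 -1.1] 19.2
[0.03898995 0.0474356  0.02074357]
```

View pics/s14.png

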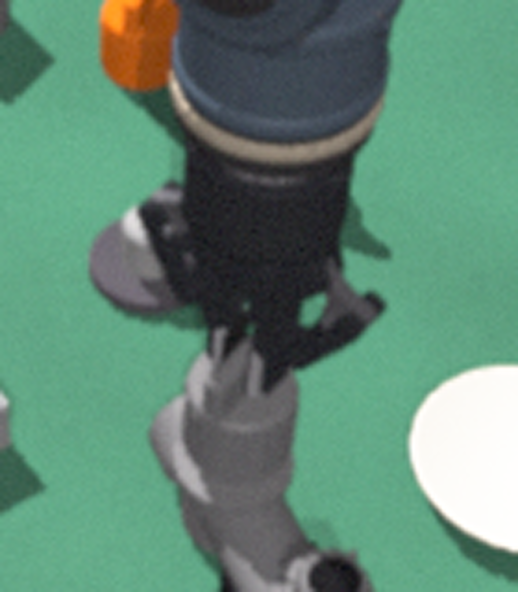

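Call:
apply_moves:
  motion:
    - [0,0,0,-0.145,0,0,14]
    - [0,0,0,-0.145,0,0,14]
    - [0,0,0,-0.145,0,0,14]
    - [0,0,0,-0.145,0,0,14]
    - [0,0,0,-0.145,0,0,14]
    - [0,0,0,-0.145,0,0,14]
    - [0,0,0,-0.145,0,0,14]
    - [0,0,0,0,0,0,14]

```text
time: 20.05
eef_pos: [0.5178, 0.1116, 0.1262]
tcp_rot: [[-0.0, -0.974, 0.226], [-0.0, 0.226, 0.974], [-1.0, 0.0, -0.0]]
force: [-0.3, -0.4, 1.5]
width: 0.0146
```

```bash
python3 - <<'E'
from h import *
p=tpts();print(arm.sense()["wrist_torque"],arm.sense()["q"][5])
a=shot("scene","s15",(260,130,400,290),3.7)
E
```

```text
[0.5178 0.1116 0.1262] 14.6 [-0.3 -0.4  1.5] 20.05
[ 0.01843838  0.03011909 -0.01666001] -1.1305835773432997
```

View pics/s15.png

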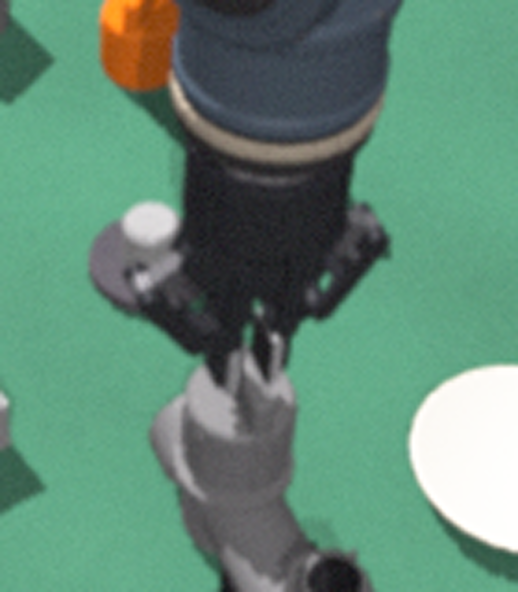

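Call:
apply_moves:
  motion:
    - [0,0,0,-0.145,0,0,14]
    - [0,0,0,-0.145,0,0,14]
    - [0,0,0,-0.145,0,0,14]
    - [0,0,0,-0.145,0,0,14]
    - [0,0,0,-0.145,0,0,14]
    - [0,0,0,-0.145,0,0,14]
    - [0,0,0,0,0,0,14]

```text
time: 20.8
eef_pos: [0.5178, 0.1116, 0.1262]
tcp_rot: [[-0.0, -0.803, -0.595], [-0.0, -0.595, 0.803], [-1.0, 0.0, -0.0]]
force: [0.2, -1.3, -0.6]
width: 0.0144
```

```bash
python3 - <<'E'
from h import *
p=tpts();print(arm.sense()["wrist_torque"],arm.sense()["q"][5])
a=shot("scene","s16",(260,130,400,290),3.7)
ims=[cv2.imread(f"pics/{n}.png")[250:560,140:340] for n in("s14","s15","s16")]
cv2.imwrite("pics/cmp.png",np.hstack(ims))
E
```

```text
[0.5178 0.1116 0.1262] 14.4 [ 0.2 -1.3 -0.6] 20.8
[-0.01867657 -0.06548715 -0.05479033] -1.9963488943686203
```

View pics/cmp.png

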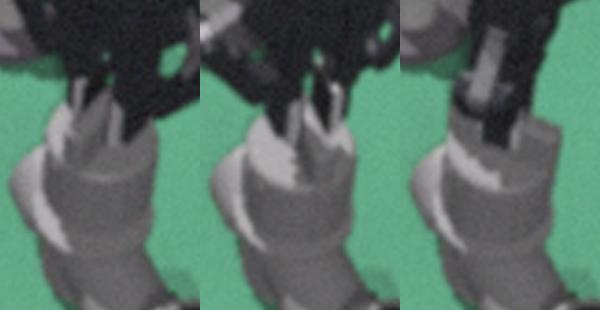

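```bash
cat >> h.py <<'E'
def overlay(raw,out,cx,cy,zs,box,sc=6,r=.029):
    im=cv2.imread(f"pics/{raw}_raw.png");x0,y0,x1,y1=box
    o=cv2.resize(im[y0:y1,x0:x1],None,fx=sc,fy=sc,interpolation=cv2.INTER_CUBIC)
    cols=[(0,0,255),(0,255,255),(255,0,255)]
    for z,col in zip(zs,cols):
        t=np.linspace(0,2*np.pi,80);uv=proj("scene",np.c_[cx+r*np.cos(t),cy+r*np.sin(t),np.full(80,z)])
        cv2.polylines(o,[np.int32((uv-[x0,y0]+.5)*sc)],True,col,1)
    cv2.imwrite(f"pics/{out}.png",o)
E
python3 - <<'E'
from h import *
b=(295,190,365,290)
for r in("s14","s15","s16"): overlay(r,"o"+r,.5177,.1113,(.1327,.1222,.1167),b,5)
cv2.imwrite("pics/cmp.png",np.hstack([cv2.imread(f"pics/os{k}.png") for k in(14,15,16)])[:, :800] if 0 else cv2.resize(np.hstack([cv2.imread(f"pics/os{k}.png") for k in(14,15,16)]),(800,381)))
E
```

```text
(no output)
```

View pics/cmp.png

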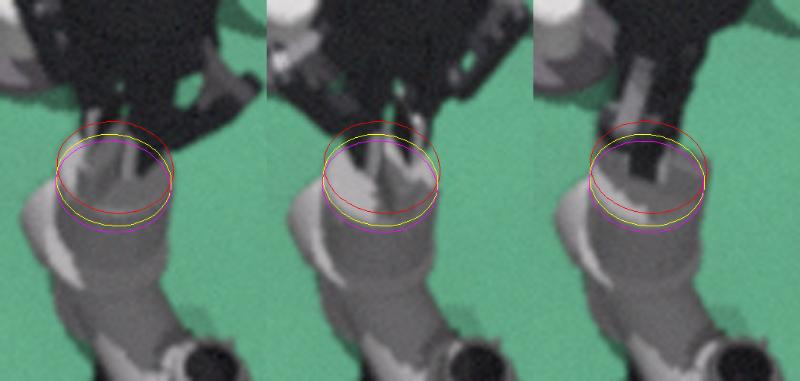

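Call:
apply_moves:
  motion:
    - [4,0,0,0,0,0,14]
    - [4,0,0,0,0,0,14]
    - [2,0,0,0,0,0,14]
    - [0,0,0,0,0,0,13]
    - [0,0,0,0,0,0,13]
  newtons: 60

```text
time: 21.35
eef_pos: [0.5179, 0.1116, 0.1162]
tcp_rot: [[0.0, -0.803, -0.595], [0.0, -0.595, 0.803], [-1.0, -0.0, 0.0]]
force: [0.8, 0.9, 2.5]
width: 0.013
```

Call:
apply_moves:
  motion:
    - [0,0,0,0.145,0,0,13]
    - [0,0,0,0.145,0,0,13]
    - [0,0,0,0.145,0,0,13]
    - [0,0,0,0.145,0,0,13]
    - [0,0,0,0.145,0,0,13]
    - [0,0,0,0.145,0,0,13]
    - [0,0,0,0.145,0,0,13]

```text
time: 22.05
eef_pos: [0.5176, 0.1116, 0.116]
tcp_rot: [[-0.001, -0.928, 0.373], [-0.0, 0.373, 0.928], [-1.0, 0.0, -0.0]]
force: [0.4, 0.2, -0.8]
width: 0.0127
```

```bash
python3 - <<'E'
from h import *
p=tpts();s=arm.sense();print(s["wrist_torque"],s["q"][5],yawof(s["tcp_rot"]))
E
```

```text
[0.5176 0.1116 0.116 ] 12.7 [ 0.4  0.2 -0.8] 22.05
[ 0.06779565 -0.20974522 -0.00823526] -0.975896072999789 2.758990615435682
```

Call:
apply_moves:
  motion:
    - [0,0,0,0.145,0,0,13]
    - [0,0,0,0.145,0,0,13]
    - [0,0,0,0.145,0,0,13]
    - [0,0,0,0.145,0,0,13]
    - [0,0,0,0.145,0,0,13]

```text
time: 22.55
eef_pos: [0.5175, 0.1115, 0.1159]
tcp_rot: [[-0.001, -0.447, 0.895], [-0.0, 0.895, 0.447], [-1.0, 0.0, -0.001]]
force: [0.5, 0.4, 0.1]
width: 0.0132
```

```bash
python3 - <<'E'
from h import *
p=tpts();s=arm.sense();print(s["wrist_torque"],s["q"][5],yawof(s["tcp_rot"]))
a=shot("scene","s17",(260,130,400,290),3.7)
overlay("s17","os17",.5177,.1113,(.1327,.1222,.1167),(295,190,365,290),6)
E
```

```text
[0.5175 0.1115 0.1159] 13.2 [0.5 0.4 0.1] 22.55
[-0.10723782 -0.16265146  0.05765984] -0.2508742324743351 2.0339628779960996
```

View pics/os17.png

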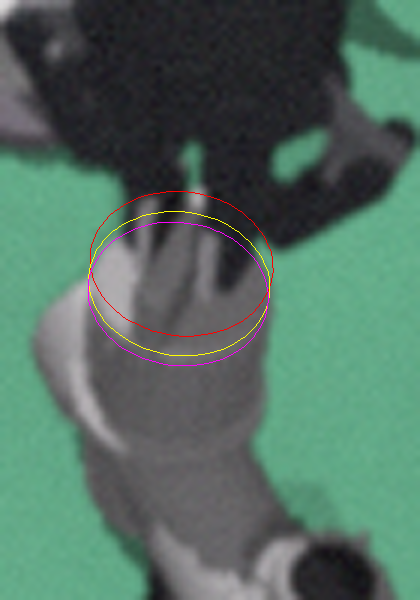

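Call:
apply_moves:
  motion:
    - [0,0,0,0.145,0,0,13]
    - [0,0,0,0.145,0,0,13]
    - [0,0,0,0.145,0,0,13]

```text
time: 22.9
eef_pos: [0.5176, 0.1115, 0.116]
tcp_rot: [[-0.001, -0.032, 0.999], [-0.0, 0.999, 0.032], [-1.0, -0.0, -0.001]]
force: [0.7, -0.2, 0.1]
width: 0.0129
```

```bash
python3 - <<'E'
from h import *
p=tpts();s=arm.sense();print(s["wrist_torque"],s["q"][5],yawof(s["tcp_rot"]),s["tau"][5])
E
```

```text
[0.5176 0.1115 0.116 ] 12.9 [ 0.7 -0.2  0.1] 22.9
[-0.09466668 -0.11927352  0.05254828] 0.18056151423050643 1.6025327126545177 -3.8499699532985687
```

Call:
apply_moves:
  motion:
    - [0,0,0,0.145,0,0,13]
    - [0,0,0,0.145,0,0,13]

```text
time: 23.1
eef_pos: [0.5175, 0.1116, 0.116]
tcp_rot: [[-0.001, 0.255, 0.967], [-0.0, 0.967, -0.255], [-1.0, -0.0, -0.001]]
force: [-0.6, 0.4, -1.2]
width: 0.0129
```

```bash
python3 - <<'E'
from h import *
p=tpts();s=arm.sense();print(s["wrist_torque"],s["q"][5],yawof(s["tcp_rot"]),s["tau"][5])
a=shot("scene","s18",(260,130,400,290),3.7)
overlay("s18","os18",.5177,.1113,(.1327,.1222,.1167),(295,190,365,290),6)
E
```

```text
[0.5175 0.1116 0.116 ] 12.9 [-0.6  0.4 -1.2] 23.1
[ 0.01975616 -0.02447267  0.01622098] 0.4706127193384949 1.3125004182415918 -3.8384847342967987
```

View pics/os18.png

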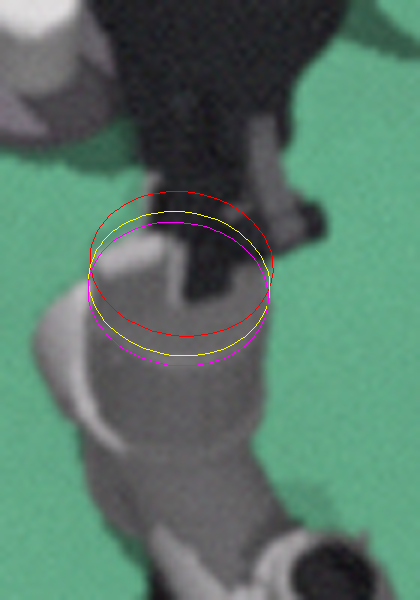

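Call:
apply_moves:
  motion:
    - [0,0,0,0.1,0,0,13]
    - [0,0,0,0.1,0,0,13]
    - [0,0,0,0,0,0,13]

```text
time: 23.45
eef_pos: [0.5176, 0.1116, 0.1161]
tcp_rot: [[-0.0, 0.437, 0.899], [-0.0, 0.899, -0.437], [-1.0, -0.0, -0.0]]
force: [-0.4, -0.5, 0.0]
width: 0.0129
```

```bash
python3 - <<'E'
from h import *
p=tpts();s=arm.sense();print(s["wrist_torque"],s["q"][5],yawof(s["tcp_rot"]),s["tau"][5])
E
```

```text
[0.5176 0.1116 0.1161] 12.9 [-0.4 -0.5  0. ] 23.45
[-0.00343758 -0.03613778  0.06838313] 0.6646224216256705 1.1184569334931367 2.435503229498863
```

Call:
apply_moves:
  motion:
    - [0,0,0,0.1,0,0,13]
    - [0,0,0,0.1,0,0,13]
    - [0,0,0,0,0,0,13]

```text
time: 23.75
eef_pos: [0.5177, 0.1116, 0.1161]
tcp_rot: [[-0.0, 0.606, 0.795], [-0.0, 0.795, -0.606], [-1.0, -0.0, -0.0]]
force: [-0.2, 0.6, -0.2]
width: 0.013
```

```bash
python3 - <<'E'
from h import *
p=tpts();s=arm.sense();print(s["wrist_torque"],s["q"][5],yawof(s["tcp_rot"]),s["tau"][5])
a=shot("scene","s19",(260,130,400,290),3.7)
overlay("s19","os19",.5177,.1113,(.1327,.1222,.1167),(295,190,365,290),6)
E
```

```text
[0.5177 0.1116 0.1161] 13.0 [-0.2  0.6 -0.2] 23.75
[-0.00835259  0.00271948 -0.04735889] 0.8633948009922178 0.9196763528814665 2.425812855362892
```

View pics/os19.png

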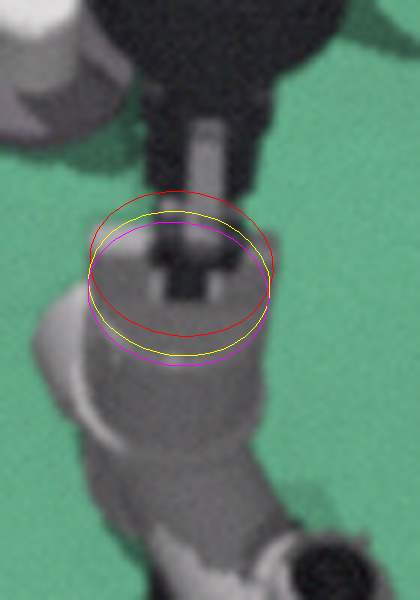

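Call:
apply_moves:
  motion:
    - [0,0,0,0.1,0,0,13]
    - [0,0,0,0.1,0,0,13]
    - [0,0,0,0,0,0,13]

```text
time: 24.1
eef_pos: [0.5178, 0.1116, 0.1162]
tcp_rot: [[-0.0, 0.752, 0.659], [0.0, 0.659, -0.752], [-1.0, -0.0, -0.0]]
force: [0.5, -0.2, -0.7]
width: 0.0133
```

```bash
cat >> h.py <<'E'
def wingov(raw,out,cx,cy,yaw,zmids,box,sc=6):
    im=cv2.imread(f"pics/{raw}_raw.png");x0,y0,x1,y1=box
    o=cv2.resize(im[y0:y1,x0:x1],None,fx=sc,fy=sc,interpolation=cv2.INTER_CUBIC)
    for zm,col in zip(zmids,[(0,0,255),(0,255,255),(255,0,255)]):
        c,s=np.cos(yaw),np.sin(yaw)
        q=np.array([[cx+a*.03*c-b*.006*s,cy+a*.03*s+b*.006*c,zm+.014] for a,b in((-1,-1),(-1,1),(1,1),(1,-1))])
        cv2.polylines(o,[np.int32((proj("scene",q)-[x0,y0]+.5)*sc)],True,col,1)
    cv2.imwrite(f"pics/{out}.png",o)
E
python3 - <<'E'
from h import *
p=tpts();s=arm.sense();y=yawof(s["tcp_rot"]);print(s["wrist_torque"],s["q"][5],y,s["tau"][5])
a=shot("scene","s20",(260,130,400,290),3.7)
wingov("s20","os20",.5177,.1113,y-np.pi/2,(.1468,.1363,.1308),(295,190,365,290),6)
E
```

```text
[0.5178 0.1116 0.1162] 13.3 [ 0.5 -0.2 -0.7] 24.1
[ 0.01149519 -0.05404464  0.20361456] 1.0633003517103874 0.7198028257831603 2.6640307903289795
```

View pics/os20.png

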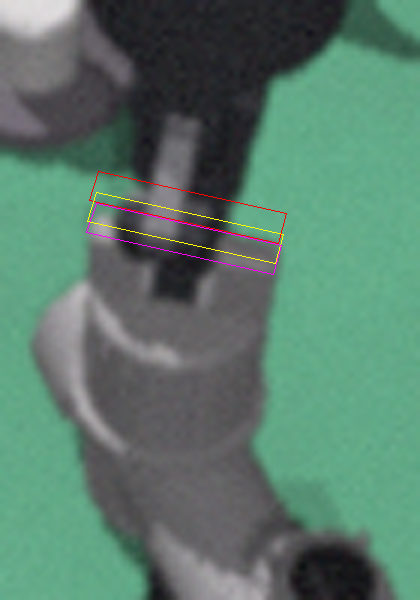

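Call:
apply_moves:
  motion:
    - [0,0,0,0.08,0,0,13]
    - [0,0,0,0,0,0,13]

```text
time: 24.35
eef_pos: [0.5172, 0.1118, 0.116]
tcp_rot: [[-0.001, 0.802, 0.597], [0.0, 0.597, -0.802], [-1.0, -0.001, -0.001]]
force: [-3.1, 2.1, -1.5]
width: 0.0129
```

```bash
cat >> h.py <<'E'
def st():
    s=arm.sense();print("p",s["eef_pos"].round(4),"F",s["force"].round(1),"M",s["wrist_torque"].round(2),"psi",round(yawof(s["tcp_rot"]),3),"q6",round(s["q"][5],2),"tau6",round(s["tau"][5],2),"w",round(s["width"]*1e3,1),"t",round(s["time"],2))
E
python3 -c "from h import *;st()"
```

```text
p [0.5172 0.1118 0.116 ] F [-3.1  2.1 -1.5] M [0.64 0.54 0.11] psi 0.64 q6 1.14 tau6 1.85 w 12.9 t 24.35
```

Call:
apply_moves:
  motion:
    - [0,0,0,0.08,0,0,13]
    - [0,0,0,0,0,0,13]

```text
time: 24.55
eef_pos: [0.5175, 0.1119, 0.116]
tcp_rot: [[-0.001, 0.847, 0.532], [0.001, 0.532, -0.847], [-1.0, -0.0, -0.001]]
force: [-2.5, 3.6, -3.4]
width: 0.013
```

```bash
python3 -c "from h import *;st()"
```

```text
p [0.5175 0.1119 0.116 ] F [-2.5  3.6 -3.4] M [0.84 0.38 0.54] psi 0.56 q6 1.22 tau6 2.35 w 13.0 t 24.55
```

Call:
apply_moves:
  motion:
    - [0,0,0,-0.1,0,0,14]
    - [4,0,0,0,0,0,14]
    - [0,0,0,0,0,0,5]
    - [0,0,0,0,0,0,5]
    - [0,0,0,0,0,0,5]
  newtons: 40

```text
time: 25.05
eef_pos: [0.5179, 0.1114, 0.1121]
tcp_rot: [[0.0, 0.792, 0.61], [-0.0, 0.61, -0.792], [-1.0, -0.0, 0.0]]
force: [2.9, -1.4, -4.9]
width: 0.0112
```

```bash
python3 -c "
from h import *;st()
shot('scene','s21',(260,130,400,290),3.7);y=yawof(arm.sense()['tcp_rot'])
wingov('s21','os21',.5177,.1113,y-np.pi/2,(.1468,.1363,.1308),(295,190,365,290),6)"
```

```text
p [0.5179 0.1114 0.1121] F [ 2.9 -1.4 -4.9] M [-0.35 -0.63  0.5 ] psi 0.656 q6 1.13 tau6 0.5 w 11.2 t 25.05
```

View pics/os21.png

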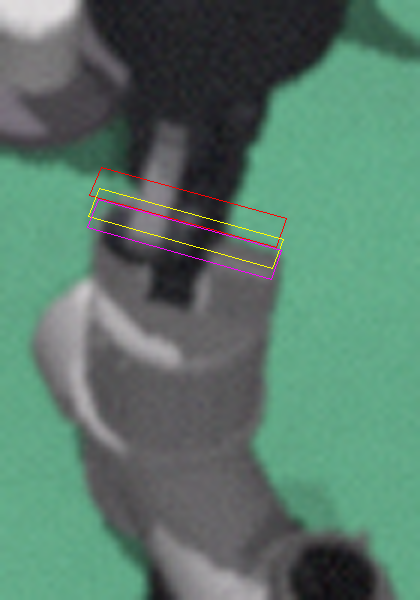

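Call:
apply_moves:
  motion:
    - [0.3,0,0,0.06,0,0,5]
    - [0.3,0,0,0.06,0,0,5]
    - [0,0,0,0,0,0,5]

```text
time: 25.4
eef_pos: [0.5181, 0.1115, 0.112]
tcp_rot: [[0.001, 0.86, 0.51], [-0.0, 0.51, -0.86], [-1.0, 0.001, 0.001]]
force: [0.8, -2.5, 3.4]
width: 0.0114
```

```bash
python3 -c "
from h import *;st()"
```

```text
p [0.5181 0.1115 0.112 ] F [ 0.8 -2.5  3.4] M [-0.58 -0.33  0.97] psi 0.535 q6 1.25 tau6 2.37 w 11.4 t 25.4
```

Call:
apply_moves:
  motion:
    - [0.3,0,0,0.06,0,0,5]
    - [0.3,0,0,0.06,0,0,5]
    - [0,0,0,0,0,0,5]
  newtons: 60

```text
time: 25.7
eef_pos: [0.5184, 0.1117, 0.112]
tcp_rot: [[0.002, 0.915, 0.404], [0.0, 0.404, -0.915], [-1.0, 0.001, 0.001]]
force: [-1.3, -2.6, 12.1]
width: 0.0109
```

```bash
python3 -c "
from h import *;st()
shot('scene','s22',(260,130,400,290),3.7);y=yawof(arm.sense()['tcp_rot'])
wingov('s22','os22',.5177,.1113,y-np.pi/2,(.1468,.1363,.1308),(295,190,365,290),6)"
```

```text
p [0.5184 0.1117 0.112 ] F [-1.3 -2.6 12.1] M [-0.58  0.16  1.36] psi 0.416 q6 1.37 tau6 2.67 w 10.9 t 25.7
```

View pics/os22.png

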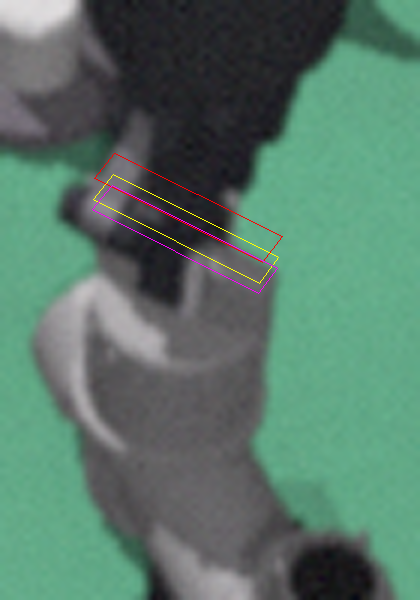

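Call:
apply_moves:
  motion:
    - [0,0,0,0,0,0,30]
    - [0,0,0,0,0,0,30]
    - [-30,0,0,0,0,0,30]
    - [-40,0,0,0,0,0,30]
    - [-30,0,0,0,0,0,30]
    - [0,0,0,0,0,0,30]

```text
time: 26.35
eef_pos: [0.5195, 0.112, 0.2149]
tcp_rot: [[0.005, 0.915, 0.404], [0.001, 0.404, -0.915], [-1.0, 0.005, 0.001]]
force: [1.4, 0.9, 0.2]
width: 0.0304
```

```bash
python3 -c "
from h import *;st()
shot('scene','s23',(260,130,400,290),3.7)
wingov('s23','os23',.5177,.1113,.416-np.pi/2,(.1468,.1363,.1308),(295,190,365,290),6)
overlay('s23','ot23',.5177,.1113,(.1327,.1222,.1167),(295,190,365,290),6)
cv2.imwrite('pics/cmp.png',cv2.resize(np.hstack([cv2.imread('pics/os23.png'),cv2.imread('pics/ot23.png')]),(800,571)))"
```

```text
p [0.5195 0.112  0.2149] F [1.4 0.9 0.2] M [-0.   -0.01  0.01] psi 0.416 q6 1.37 tau6 0.01 w 30.4 t 26.35
```

View pics/cmp.png

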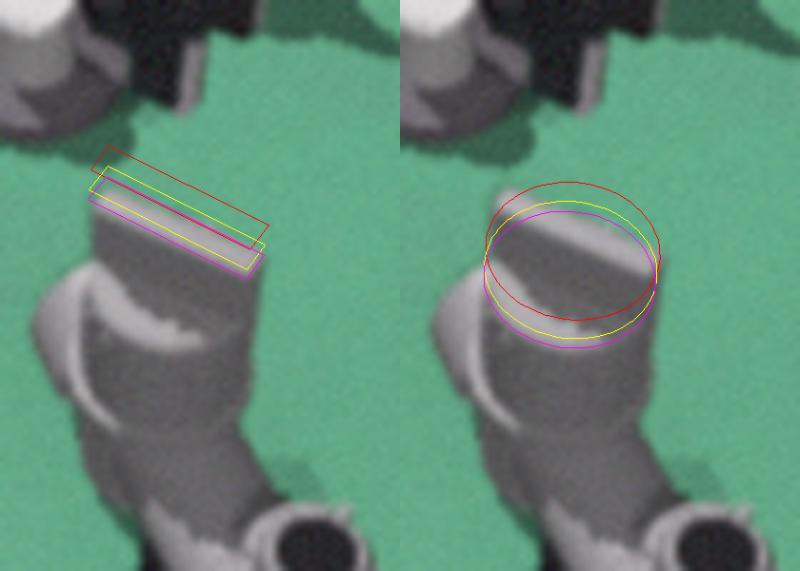

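```bash
python3 -c "
from h import *
im=cv2.imread('pics/s23_raw.png')[:,:,::-1].astype(int);b=(305,210,348,245)
sub=im[b[1]:b[3],b[0]:b[2]];m=(sub.min(2)>118)&(np.ptp(sub,axis=2)<30)
n,l,s,c=cv2.connectedComponentsWithStats(m.astype(np.uint8));print([(s[i,4],(c[i]+b[:2]).round(2)) for i in range(1,n) if s[i,4]>5])
for zm in(.1363,.1335,.1308,.129):print(zm,proj('scene',[[.5177,.1113,zm+.014]]).round(2),proj('scene',[[.5185,.1118,zm+.014]]).round(2))
big=cv2.resize(sub.astype(np.uint8)[:,:,::-1],None,fx=12,fy=12,interpolation=cv2.INTER_NEAREST);cv2.imwrite('pics/z.png',big)
"
```

```text
[(np.int32(157), array([325.73, 230.18])), (np.int32(100), array([311.04, 240.73]))]
0.1363 [[325.38 227.5 ]] [[325.19 227.85]]
0.1335 [[325.28 228.42]] [[325.09 228.77]]
0.1308 [[325.18 229.3 ]] [[324.99 229.65]]
0.129 [[325.11 229.88]] [[324.93 230.24]]
```

```bash
cat >> h.py <<'E'
SF=lambda im:np.clip(greysoft(im)/.85,0,1)
def caps(guess,tag):
    ims={n:get(n,f"pics/{tag}_{n}.png") for n in("scene","top")}
    for (x,y,w) in guess:
        r=min((fitcap(ims,x,y,w+k,soft=SF) for k in(0,np.pi/2)),key=lambda r:r[3]);print(np.round(r,4))
        for n in("scene","top"):
            q=fitcap(ims,*r[:3],soft=SF,cams=(n,));print("    ",n,np.round(q,4))
    return ims
E
python3 -c "
from h import *
caps([(.422,-.350,.45),(.526,-.294,1.917),(.5285,-.4125,1.68)],'k1')"
```

```text
[ 0.4221 -0.3506  0.444  77.9596]
     scene [ 0.4217 -0.3503  0.4788 56.0763]
     top [ 0.4228 -0.3511  0.4401 18.4352]
[  0.5259  -0.2934   5.0061 182.4589]
     scene [  0.5258  -0.2929   4.9595 158.5178]
     top [ 0.5266 -0.2944  5.0523 21.4429]
[  0.561   -0.3896   1.6863 153.7993]
     scene [ 0.5603 -0.3897  1.681  57.1556]
     top [ 0.562  -0.3902  1.7359 39.9787]
```

Call:
apply_moves:
  motion:
    - [0,0,0,-0.146,0,0,40]
    - [0,0,0,-0.146,0,0,40]
    - [0,0,0,-0.146,0,0,40]
    - [0,0,0,-0.146,0,0,40]
    - [0,0,0,-0.146,0,0,40]
    - [0,0,0,-0.146,0,0,40]
    - [0,0,0,-0.146,0,0,40]
    - [0,0,0,-0.146,0,0,40]
    - [0,0,0,-0.146,0,0,40]
    - [0,0,0,-0.146,0,0,40]
    - [0,0,0,-0.146,0,0,40]

```text
time: 27.6
eef_pos: [0.517, 0.1115, 0.2095]
tcp_rot: [[-0.003, -0.442, 0.897], [-0.0, 0.897, 0.442], [-1.0, 0.001, -0.002]]
force: [-1.4, -0.1, 0.3]
width: 0.0401
```

```bash
python3 -c "
from h import *
plan((.4222,-.3506,.12),2.015)"
```

```text
at [0.517  0.1115 0.2095] psi 2.028 q [0.21, 0.28, 0.02, 1.32, 0.0, -0.25] F [-1.4 -0.1  0.3] w 40.1 t 27.6
shift first 11 x shift [8.14, -33.88, -26.28] total [89.5, -372.7, -289.1] ; 1 x turn 0.0132
```

Call:
apply_moves:
  motion:
    - [8.1,-33.9,-26.3,0,0,0,40]
    - [8.1,-33.9,-26.3,0,0,0,40]
    - [8.1,-33.9,-26.3,0,0,0,40]
    - [8.1,-33.9,-26.3,0,0,0,40]
    - [8.1,-33.9,-26.3,0,0,0,40]
    - [8.1,-33.9,-26.3,0,0,0,40]
    - [8.1,-33.9,-26.3,0,0,0,40]
    - [8.1,-33.9,-26.3,0,0,0,40]
    - [8.1,-33.9,-26.3,0,0,0,40]
    - [8.1,-33.9,-26.3,0,0,0,40]
    - [8.1,-33.9,-26.3,0.013,0,0,40]

```text
time: 28.7
eef_pos: [0.4186, -0.3512, 0.1203]
tcp_rot: [[-0.002, -0.424, 0.906], [0.001, 0.906, 0.424], [-1.0, 0.002, -0.001]]
force: [1.0, -0.3, 0.0]
width: 0.0402
```

Call:
apply_moves:
  motion:
    - [0,0,0,0,0,0,40]
    - [0,0,0,0,0,0,40]

```text
time: 28.9
eef_pos: [0.4189, -0.3501, 0.1204]
tcp_rot: [[-0.002, -0.423, 0.906], [0.002, 0.906, 0.423], [-1.0, 0.003, -0.001]]
force: [0.5, 0.6, 0.1]
width: 0.0401
```

```bash
python3 -c "
from h import *
plan((.4222,-.3506,.0438),2.015)"
```

```text
at [ 0.4189 -0.3501  0.1204] psi 2.007 q [-0.7, 0.35, -0.11, 1.12, 0.0, -1.13] F [0.5 0.6 0.1] w 40.1 t 28.9
shift first 2 x shift [38.29, -0.93, 1.4] total [76.6, -1.9, 2.8] ; 1 x turn -0.0077
```

Call:
apply_moves:
  motion:
    - [20,-1.9,2.8,-0.008,0,0,40]
    - [25,0,0,0,0,0,40]
    - [20,0,0,0,0,0,40]
    - [0,0,0,0,0,0,40]
    - [0,0,0,0,0,0,40]

```text
time: 29.4
eef_pos: [0.4235, -0.3497, 0.0573]
tcp_rot: [[-0.0, -0.433, 0.902], [0.001, 0.902, 0.433], [-1.0, 0.001, -0.0]]
force: [-0.3, -1.2, 1.0]
width: 0.0398
```

```bash
python3 -c "
from h import *
plan((.4222,-.3506,.0438),2.015)
shot('scene','s24',(190,50,290,180),4.5)"
```

```text
at [ 0.4235 -0.3497  0.0573] psi 2.018 q [-0.69, 0.4, -0.2, 0.97, 0.0, -1.14] F [-0.3 -1.2  1. ] w 39.8 t 29.4
shift first 1 x shift [13.5, -0.22, -1.58] total [13.5, -0.2, -1.6] ; 1 x turn 0.0031
```

View pics/s24.png

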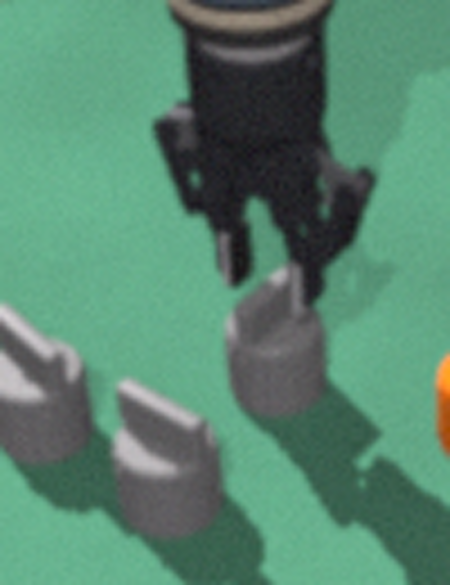

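Aligned as before. Down and grip, lift, carry toward the gauge.

Call:
apply_moves:
  motion:
    - [7,0,-1.6,0,0,0,40]
    - [6.5,0,0,0,0,0,40]
    - [0,0,0,0,0,0,40]
    - [0,0,0,0,0,0,5]
    - [0,0,0,0,0,0,5]
    - [0,0,0,0,0,0,5]
    - [0,0,0,0,0,0,5]
  newtons: 40

```text
time: 30.15
eef_pos: [0.4221, -0.3515, 0.0437]
tcp_rot: [[0.0, -0.431, 0.902], [-0.0, 0.902, 0.431], [-1.0, -0.0, 0.0]]
force: [0.2, 1.5, 2.3]
width: 0.011
```

Call:
apply_moves:
  motion:
    - [-20,0,0,0,0,0,5]
    - [-25,0,0,0,0,0,5]
    - [-20,0,0,0,0,0,5]
    - [0,0,0,0,0,0,5]
    - [0,0,0,0,0,0,5]

```text
time: 30.65
eef_pos: [0.4219, -0.3513, 0.108]
tcp_rot: [[0.0, -0.432, 0.902], [-0.0, 0.902, 0.432], [-1.0, -0.0, 0.0]]
force: [0.4, -0.2, -2.8]
width: 0.0113
```

```bash
python3 -c "
from h import *
plan((.4464,-.0763,.110))
a=shot('scene','s25',(190,50,290,180),4.5)
c=arm.sense()['eef_pos'];print(c,fitskirt(a,c[0],c[1],c[2]-.0438))"
```

```text
at [ 0.4219 -0.3513  0.108 ] psi 2.017 q [-0.69, 0.36, -0.13, 1.09, 0.0, -1.14] F [ 0.4 -0.2 -2.8] w 11.3 t 30.6
shift first 7 x shift [-0.29, 33.94, 20.11] total [-2.0, 237.6, 140.8] ; 0 x turn 0.0
[ 0.42153953 -0.35098918  0.10739267] (np.float64(0.4192800564580106), np.float64(-0.3545673482546059), np.float64(1.546043617556273))
```

View pics/s25.png

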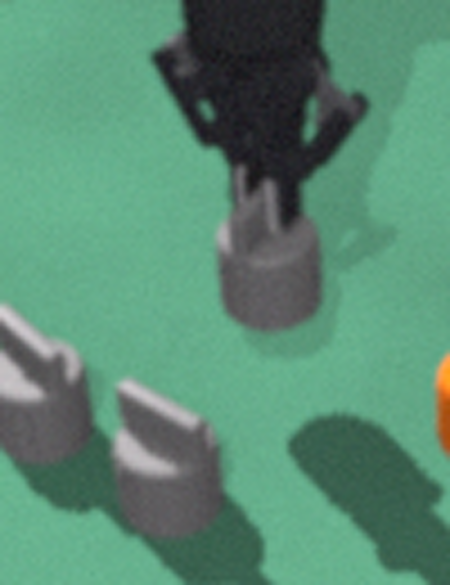

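Call:
apply_moves:
  motion:
    - [-0.3,33.9,20.1,0,0,0,5]
    - [-0.3,33.9,20.1,0,0,0,5]
    - [-0.3,33.9,20.1,0,0,0,5]
    - [-0.3,33.9,20.1,0,0,0,5]
    - [-0.3,33.9,20.1,0,0,0,5]
    - [-0.3,33.9,20.1,0,0,0,5]
    - [-0.3,33.9,20.1,0,0,0,5]
    - [0,0,0,0,0,0,5]
    - [0,0,0,0,0,0,5]
    - [0,0,0,0,0,0,5]

```text
time: 31.7
eef_pos: [0.4461, -0.077, 0.1099]
tcp_rot: [[-0.001, -0.431, 0.902], [-0.0, 0.902, 0.431], [-1.0, 0.0, -0.001]]
force: [0.5, -0.6, -1.8]
width: 0.0112
```

```bash
python3 -c "
from h import *
plan((.4464,-.0763,.092))
a=shot('scene','s26',(240,90,360,230),4)"
```

```text
at [ 0.4461 -0.077   0.1099] psi 2.017 q [-0.17, 0.17, -0.37, 1.03, -0.0, -0.62] F [ 0.5 -0.6 -1.8] w 11.2 t 31.7
shift first 1 x shift [17.94, 0.51, 0.63] total [17.9, 0.5, 0.6] ; 0 x turn 0.0
```

View pics/s26.png

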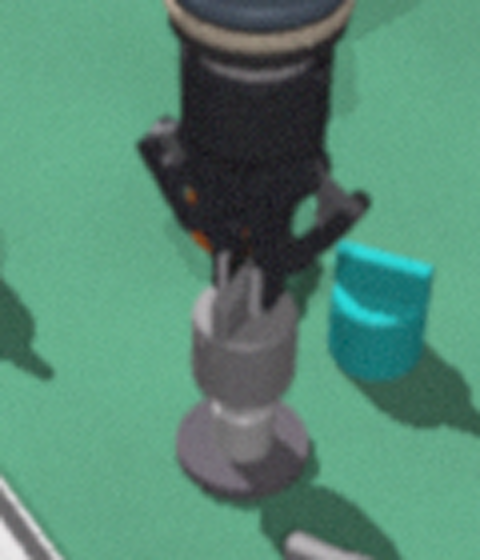

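Call:
apply_moves:
  motion:
    - [9,0.5,0.6,0,0,0,5]
    - [8,0,0,0,0,0,5]
    - [0,0,0,0,0,0,5]
    - [0,0,0,0,0,0,5]
  newtons: 20

```text
time: 32.15
eef_pos: [0.4465, -0.076, 0.0932]
tcp_rot: [[-0.001, -0.431, 0.902], [0.0, 0.902, 0.431], [-1.0, 0.0, -0.001]]
force: [-0.3, -1.1, -1.4]
width: 0.011
```

Call:
apply_moves:
  motion:
    - [1.5,0,0,0,0,0,5]
    - [1.5,0,0,0,0,0,5]
    - [1,0,0,0,0,0,5]
    - [0,0,0,0,0,0,5]

```text
time: 32.55
eef_pos: [0.4468, -0.0758, 0.0895]
tcp_rot: [[-0.0, -0.432, 0.902], [-0.0, 0.902, 0.432], [-1.0, 0.0, -0.0]]
force: [-0.3, -0.3, -3.1]
width: 0.0113
```

Call:
apply_moves:
  motion:
    - [1,0,0,0,0,0,5]
    - [1,0,0,0,0,0,5]
    - [0,0,0,0,0,0,5]

```text
time: 32.85
eef_pos: [0.4468, -0.0758, 0.0875]
tcp_rot: [[-0.0, -0.432, 0.902], [0.0, 0.902, 0.432], [-1.0, 0.0, -0.0]]
force: [0.0, -0.5, -2.6]
width: 0.0111
```

Call:
apply_moves:
  motion:
    - [1,0,0,0,0,0,5]
    - [1,0,0,0,0,0,5]
    - [0,0,0,0,0,0,5]

```text
time: 33.15
eef_pos: [0.4467, -0.0759, 0.0855]
tcp_rot: [[-0.0, -0.432, 0.902], [0.0, 0.902, 0.432], [-1.0, 0.0, -0.0]]
force: [0.5, 0.0, -2.1]
width: 0.0113
```

Call:
apply_moves:
  motion:
    - [2,0,0,0,0,0,5]
    - [2,0,0,0,0,0,5]
    - [0,0,0,0,0,0,5]

```text
time: 33.45
eef_pos: [0.4466, -0.0758, 0.0813]
tcp_rot: [[-0.0, -0.432, 0.902], [0.0, 0.902, 0.432], [-1.0, 0.0, -0.0]]
force: [0.7, -0.5, -2.8]
width: 0.0111
```

Call:
apply_moves:
  motion:
    - [3,0,0,0,0,0,5]
    - [3,0,0,0,0,0,5]
    - [0,0,0,0,0,0,5]

```text
time: 33.75
eef_pos: [0.4465, -0.0758, 0.0751]
tcp_rot: [[-0.001, -0.432, 0.902], [0.0, 0.902, 0.432], [-1.0, 0.0, -0.001]]
force: [-0.7, -0.5, -2.5]
width: 0.011
```

Call:
apply_moves:
  motion:
    - [2,0,0,0,0,0,5]
    - [2,0,0,0,0,0,5]
    - [0,0,0,0,0,0,5]

```text
time: 34.05
eef_pos: [0.4467, -0.0758, 0.0713]
tcp_rot: [[-0.0, -0.432, 0.902], [0.0, 0.902, 0.432], [-1.0, 0.0, -0.0]]
force: [-0.1, 0.3, -1.7]
width: 0.0113
```

Call:
apply_moves:
  motion:
    - [2,0,0,0,0,0,5]
    - [2,0,0,0,0,0,5]
    - [0,0,0,0,0,0,5]

```text
time: 34.35
eef_pos: [0.4466, -0.0758, 0.0673]
tcp_rot: [[-0.0, -0.432, 0.902], [0.0, 0.902, 0.432], [-1.0, 0.0, -0.0]]
force: [-1.0, 0.9, -2.4]
width: 0.0112
```

Call:
apply_moves:
  motion:
    - [4,0,0,0,0,0,5]
    - [4,0,0,0,0,0,5]
    - [3.5,0,0,0,0,0,5]
    - [0,0,0,0,0,0,5]
    - [0,0,0,0,0,0,5]

```text
time: 34.85
eef_pos: [0.4468, -0.0758, 0.056]
tcp_rot: [[-0.0, -0.432, 0.902], [0.0, 0.902, 0.432], [-1.0, 0.0, -0.0]]
force: [-0.3, 0.0, -2.4]
width: 0.0109
```

```bash
python3 -c "
from h import *
st();a=shot('scene','s27',(240,90,360,230),4)"
```

```text
p [ 0.4468 -0.0758  0.056 ] F [-0.3  0.  -2.4] M [-0.    0.01  0.01] psi 2.017 q6 -0.61 tau6 -0.0 w 10.9 t 34.85
```

View pics/s27.png

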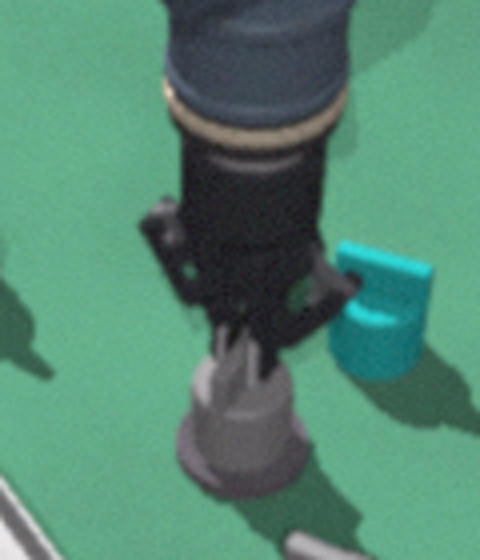

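Call:
apply_moves:
  motion:
    - [-30,0,0,0,0,0,5]
    - [-45,0,0,0,0,0,5]
    - [-44,0,0,0,0,0,5]
    - [0,0,0,0,0,0,5]
    - [0,0,0,0,0,0,5]
    - [0,0,0,0,0,0,5]
  newtons: 40

```text
time: 35.5
eef_pos: [0.4462, -0.0757, 0.174]
tcp_rot: [[-0.002, -0.432, 0.902], [0.0, 0.902, 0.432], [-1.0, 0.001, -0.001]]
force: [0.2, 0.0, -3.2]
width: 0.0112
```

```bash
python3 -c "
from h import *
plan((.5387,.2196,.172))"
```

```text
at [ 0.4462 -0.0757  0.174 ] psi 2.017 q [-0.17, 0.13, -0.25, 1.19, 0.0, -0.61] F [ 0.2  0.  -3.2] w 11.2 t 35.5
shift first 7 x shift [0.28, 32.35, 30.13] total [2.0, 226.5, 210.9] ; 0 x turn 0.0
```

Call:
apply_moves:
  motion:
    - [-36,0,0,0,0,0,5]
    - [0.1,32.4,30.1,0,0,0,5]
    - [0.1,32.4,30.1,0,0,0,5]
    - [0.1,32.4,30.1,0,0,0,5]
    - [0.1,32.4,30.1,0,0,0,5]
    - [0.1,32.4,30.1,0,0,0,5]
    - [0.1,32.4,30.1,0,0,0,5]
    - [0.1,32.3,30.1,0,0,0,5]
    - [0,0,0,0,0,0,5]
    - [0,0,0,0,0,0,5]
    - [0,0,0,0,0,0,5]

```text
time: 36.6
eef_pos: [0.5385, 0.2187, 0.2095]
tcp_rot: [[-0.002, -0.431, 0.902], [-0.001, 0.902, 0.431], [-1.0, -0.0, -0.002]]
force: [-0.8, 0.4, -2.6]
width: 0.011
```

```bash
python3 -c "
from h import *
plan((.5387,.2196,.156))"
```

```text
at [0.5385 0.2187 0.2095] psi 2.017 q [0.39, 0.39, 0.18, 1.36, -0.0, -0.06] F [-0.8  0.4 -2.6] w 11.0 t 36.6
shift first 2 x shift [26.73, 0.37, 0.27] total [53.5, 0.7, 0.5] ; 0 x turn 0.0
```

Call:
apply_moves:
  motion:
    - [27,0.7,0.5,0,0,0,5]
    - [25,0,0,0,0,0,5]
    - [0,0,0,0,0,0,5]
    - [0,0,0,0,0,0,5]
    - [0,0,0,0,0,0,5]
  newtons: 20

```text
time: 37.1
eef_pos: [0.5398, 0.2202, 0.16]
tcp_rot: [[0.002, -0.431, 0.902], [0.001, 0.902, 0.431], [-1.0, -0.0, 0.002]]
force: [-1.0, -0.2, -1.5]
width: 0.0114
```

```bash
python3 -c "
from h import *
plan((.5387,.2196,.150))
shot('scene','s28',(280,160,420,320),3.7)"
```

```text
at [0.5398 0.2202 0.16  ] psi 2.016 q [0.39, 0.4, 0.07, 1.24, -0.0, -0.06] F [-1.  -0.2 -1.5] w 11.4 t 37.1
shift first 1 x shift [9.96, -0.02, -1.27] total [10.0, -0.0, -1.3] ; 0 x turn 0.0
```

View pics/s28.png

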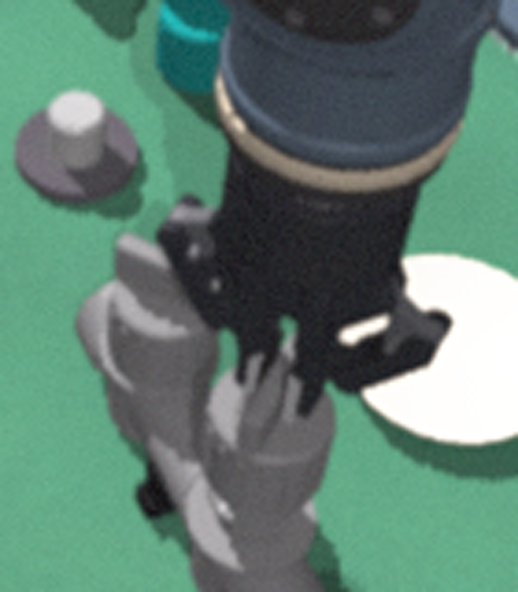

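Call:
apply_moves:
  motion:
    - [3,0,0,0,0,0,5]
    - [0,0,0,0,0,0,5]
    - [0,0,0,0,0,0,5]

```text
time: 37.45
eef_pos: [0.5392, 0.2204, 0.1555]
tcp_rot: [[0.0, -0.432, 0.902], [0.0, 0.902, 0.432], [-1.0, 0.0, 0.0]]
force: [-0.0, -0.4, -1.7]
width: 0.0112
```

```bash
python3 -c "
from h import *
plan((.5387,.2196,.146))"
```

```text
at [0.5392 0.2204 0.1555] psi 2.017 q [0.39, 0.4, 0.06, 1.23, 0.0, -0.06] F [-0.  -0.4 -1.7] w 11.2 t 37.5
shift first 1 x shift [9.53, -0.53, -0.83] total [9.5, -0.5, -0.8] ; 0 x turn 0.0
```

Call:
apply_moves:
  motion:
    - [3,-0.4,-0.6,0,0,0,5]
    - [3,0,0,0,0,0,5]
    - [0,0,0,0,0,0,5]

```text
time: 37.75
eef_pos: [0.5385, 0.2197, 0.1488]
tcp_rot: [[-0.001, -0.432, 0.902], [-0.0, 0.902, 0.432], [-1.0, 0.0, -0.001]]
force: [0.2, -0.7, -2.5]
width: 0.0111
```

Call:
apply_moves:
  motion:
    - [1.5,0,0,0,0,0,5]
    - [1.5,0,0,0,0,0,5]
    - [0,0,0,0,0,0,5]

```text
time: 38.05
eef_pos: [0.5388, 0.2198, 0.1462]
tcp_rot: [[-0.0, -0.432, 0.902], [-0.0, 0.902, 0.432], [-1.0, -0.0, -0.0]]
force: [-0.1, 0.8, -2.7]
width: 0.0111
```

Call:
apply_moves:
  motion:
    - [1.5,0,0,0,0,0,5]
    - [1,0,0,0,0,0,5]
    - [0,0,0,0,0,0,5]

```text
time: 38.35
eef_pos: [0.5387, 0.2197, 0.1437]
tcp_rot: [[-0.0, -0.431, 0.902], [-0.0, 0.902, 0.431], [-1.0, 0.0, -0.0]]
force: [-0.9, 0.3, -3.0]
width: 0.0111
```

Call:
apply_moves:
  motion:
    - [1,0,0,0,0,0,5]
    - [1,0,0,0,0,0,5]
    - [0,0,0,0,0,0,5]

```text
time: 38.65
eef_pos: [0.5388, 0.2198, 0.1417]
tcp_rot: [[-0.0, -0.432, 0.902], [-0.0, 0.902, 0.432], [-1.0, -0.0, -0.0]]
force: [0.2, 0.3, -3.5]
width: 0.0111
```

Call:
apply_moves:
  motion:
    - [1.5,0,0,0,0,0,5]
    - [1.5,0,0,0,0,0,5]
    - [0,0,0,0,0,0,5]

```text
time: 38.95
eef_pos: [0.5387, 0.2197, 0.1386]
tcp_rot: [[-0.0, -0.432, 0.902], [-0.0, 0.902, 0.432], [-1.0, 0.0, -0.0]]
force: [-0.1, 0.1, -2.4]
width: 0.0111
```

Call:
apply_moves:
  motion:
    - [2,0,0,0,0,0,5]
    - [2,0,0,0,0,0,5]
    - [0,0,0,0,0,0,5]

```text
time: 39.25
eef_pos: [0.5386, 0.2195, 0.1345]
tcp_rot: [[-0.001, -0.431, 0.902], [-0.001, 0.902, 0.431], [-1.0, -0.0, -0.001]]
force: [-0.3, -2.5, -3.4]
width: 0.0109
```

Call:
apply_moves:
  motion:
    - [1.5,0,0,0,0,0,5]
    - [1,0,0,0,0,0,5]
    - [0,0,0,0,0,0,5]

```text
time: 39.55
eef_pos: [0.5387, 0.2196, 0.1322]
tcp_rot: [[-0.0, -0.432, 0.902], [-0.0, 0.902, 0.432], [-1.0, -0.0, -0.001]]
force: [-2.1, -3.2, -2.4]
width: 0.011
```

Call:
apply_moves:
  motion:
    - [1.5,0,0,0,0,0,5]
    - [1,0,0,0,0,0,5]
    - [0,0,0,0,0,0,5]

```text
time: 39.85
eef_pos: [0.5387, 0.2197, 0.1297]
tcp_rot: [[-0.0, -0.432, 0.902], [-0.0, 0.902, 0.432], [-1.0, -0.0, -0.0]]
force: [-1.2, -3.8, -1.1]
width: 0.011
```

Call:
apply_moves:
  motion:
    - [1,0,0,0,0,0,5]
    - [1,0,0,0,0,0,5]
    - [0,0,0,0,0,0,5]

```text
time: 40.15
eef_pos: [0.5388, 0.2197, 0.1278]
tcp_rot: [[-0.0, -0.432, 0.902], [-0.0, 0.902, 0.432], [-1.0, -0.0, -0.0]]
force: [-2.3, -4.2, -1.0]
width: 0.0111
```

Call:
apply_moves:
  motion:
    - [0.7,0,0,0,0,0,5]
    - [0.7,0,0,0,0,0,5]
    - [0,0,0,0,0,0,5]

```text
time: 40.45
eef_pos: [0.5388, 0.2197, 0.1264]
tcp_rot: [[-0.0, -0.431, 0.902], [-0.0, 0.902, 0.431], [-1.0, -0.0, -0.0]]
force: [-3.1, -4.1, -0.9]
width: 0.011
```

Call:
apply_moves:
  motion:
    - [0.7,0,0,0,0,0,5]
    - [0,0,0,0,0,0,5]

```text
time: 40.65
eef_pos: [0.539, 0.2198, 0.1263]
tcp_rot: [[0.001, -0.432, 0.902], [0.0, 0.902, 0.432], [-1.0, -0.0, 0.001]]
force: [-3.1, -5.6, 6.4]
width: 0.0108
```

Call:
apply_moves:
  motion:
    - [-0.7,-0.2,-0.4,0,0,0,5]
    - [0,0,0,0,0,0,14]
    - [0,0,0,0,0,0,14]
    - [0,0,0,0,0,0,14]

```text
time: 41.05
eef_pos: [0.5388, 0.2198, 0.1267]
tcp_rot: [[0.001, -0.432, 0.902], [0.001, 0.902, 0.432], [-1.0, 0.0, 0.001]]
force: [0.5, 0.5, 1.1]
width: 0.0139
```

```bash
cat >> h.py <<'E'
def chk(raw,cx,cy,zp=.1007,shotit=True):
    "overlay wing top and flat circle for states crests/dropped/home"
    st();y=yawof(arm.sense()["tcp_rot"])
    u,v=proj("scene",[[cx,cy,.11]])[0];b=(int(u-45),int(v-50),int(u+45),int(v+35))
    shot("scene",raw,b,4)
    overlay(raw,"_a",cx,cy,(zp+.032,zp+.0215,zp+.016),b,6);wingov(raw,"_b",cx,cy,y-np.pi/2,(zp+.046,zp+.0355,zp+.030),b,6)
    cv2.imwrite("pics/"+raw+"_o.png",cv2.resize(np.hstack([cv2.imread("pics/_b.png"),cv2.imread("pics/_a.png")]),None,fx=.74,fy=.74))
E
python3 -c "
from h import *
chk('b1',.5387,.2196)"
```

```text
p [0.5388 0.2198 0.1267] F [0.5 0.5 1.1] M [-0.01  0.04  0.  ] psi 2.017 q6 -0.06 tau6 -0.0 w 13.9 t 41.05
```

Call:
apply_moves:
  motion:
    - [0,0,0,-0.145,0,0,14]
    - [0,0,0,-0.145,0,0,14]
    - [0,0,0,-0.145,0,0,14]
    - [0,0,0,-0.145,0,0,14]
    - [0,0,0,-0.145,0,0,14]
    - [0,0,0,-0.145,0,0,14]
    - [0,0,0,0,0,0,14]

```text
time: 41.8
eef_pos: [0.5387, 0.2196, 0.1265]
tcp_rot: [[0.0, -0.968, 0.249], [0.0, 0.249, 0.968], [-1.0, -0.0, 0.0]]
force: [-0.1, -0.4, 0.3]
width: 0.0136
```

```bash
python3 -c "
from h import *
chk('b2',.5387,.2196)
cv2.imwrite('pics/cmp.png',np.hstack([cv2.imread('pics/b1_o.png')[:,400:],cv2.imread('pics/b2_o.png')[:,400:]]))"
```

```text
p [0.5387 0.2196 0.1265] F [-0.1 -0.4  0.3] M [-0.    0.02 -0.02] psi 2.89 q6 -0.93 tau6 -3.68 w 13.6 t 41.8
```

View pics/cmp.png

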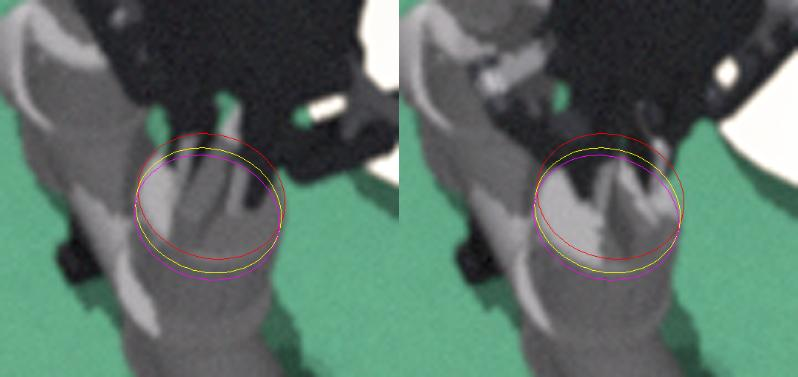

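Call:
apply_moves:
  motion:
    - [0,0,0,-0.145,0,0,14]
    - [0,0,0,-0.145,0,0,14]
    - [0,0,0,-0.145,0,0,14]
    - [0,0,0,0,0,0,14]

```text
time: 42.25
eef_pos: [0.5386, 0.2195, 0.1265]
tcp_rot: [[0.0, -0.984, -0.178], [0.0, -0.178, 0.984], [-1.0, -0.0, 0.0]]
force: [0.7, -0.3, -1.1]
width: 0.0136
```

```bash
python3 -c "
from h import *
chk('b3',.5387,.2196)"
```

```text
p [0.5386 0.2195 0.1265] F [ 0.7 -0.3 -1.1] M [-0.    0.    0.01] psi -2.963 q6 -1.36 tau6 -3.67 w 13.6 t 42.25
```

Call:
apply_moves:
  motion:
    - [0,0,0,-0.145,0,0,14]
    - [0,0,0,-0.145,0,0,14]
    - [0,0,0,-0.145,0,0,14]
    - [0,0,0,0,0,0,14]

```text
time: 42.7
eef_pos: [0.5387, 0.2193, 0.1265]
tcp_rot: [[0.0, -0.819, -0.574], [-0.0, -0.574, 0.819], [-1.0, 0.0, -0.0]]
force: [1.5, -2.4, -0.2]
width: 0.0139
```

```bash
python3 -c "
from h import *
chk('b4',.5387,.2196)
cv2.imwrite('pics/cmp.png',np.hstack([cv2.imread('pics/b3_o.png')[:,400:],cv2.imread('pics/b4_o.png')[:,400:]]))"
```

```text
p [0.5387 0.2193 0.1265] F [ 1.5 -2.4 -0.2] M [-0.34 -0.1  -0.19] psi -2.53 q6 -1.8 tau6 -3.82 w 13.9 t 42.7
```

View pics/cmp.png

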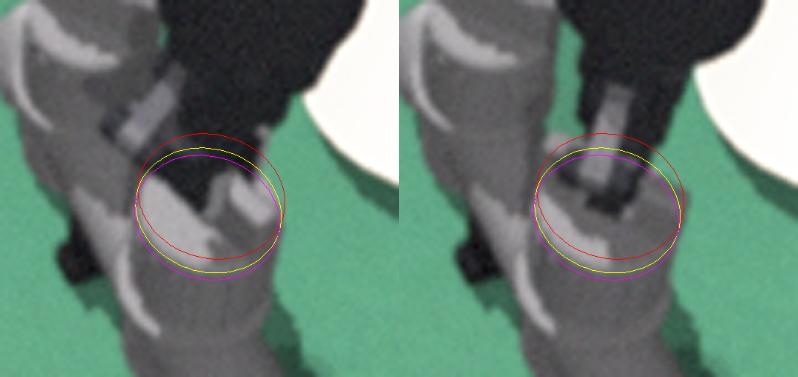

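```bash
python3 -c "
from h import *
o=[]
zp=.1007
vs=[proj('scene',[[.5387+.029*np.cos(a),.2196+.029*np.sin(a),zp+h] for a in np.linspace(0,6.28,60)])[:,1].max() for h in(.032,.0215,.016)];print(vs)
uc=proj('scene',[[.5387,.2196,.11]])[0];print(uc)
for k in(1,2,3,4):
    im=cv2.imread(f'pics/b{k}_raw.png');x0,y0=int(uc[0]-22),int(vs[0]-28);c=im[y0:y0+48,x0:x0+44].astype(float)
    c=np.clip((c-60)*1.8,0,255).astype(np.uint8);c=cv2.resize(c,None,fx=4.5,fy=9,interpolation=cv2.INTER_CUBIC)
    for v,col in zip(vs,((0,0,255),(0,255,255),(255,0,255))):
        yy=int((v-y0+.5)*9);cv2.line(c,(0,yy),(25,yy),col,1);cv2.line(c,(170,yy),(198,yy),col,1)
    o.append(c)
cv2.imwrite('pics/cmp.png',np.hstack(o))"
```

```text
[np.float64(293.86780859430496), np.float64(296.9585486215875), np.float64(298.55348599858337)]
[349.78625306 286.17297928]
```

View pics/cmp.png

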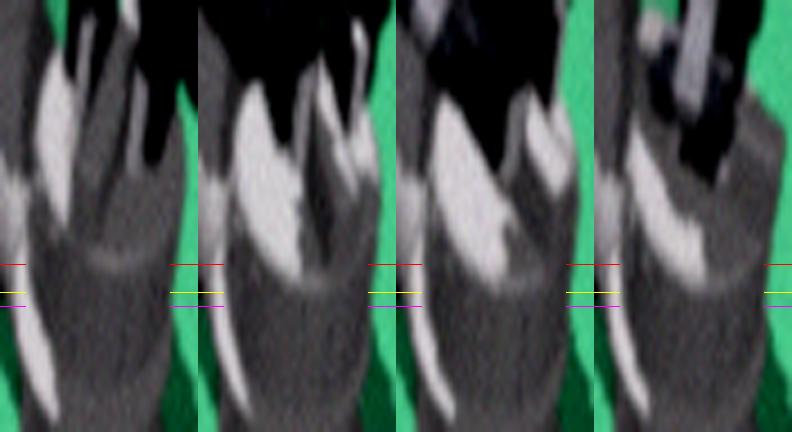

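Call:
apply_moves:
  motion:
    - [4,0,0,0.03,0,0,14]
    - [4,0,0,0.03,0,0,14]
    - [2,0,0,0,0,0,14]
    - [0,0,0,0,0,0,13]
    - [0,0,0,0,0,0,13]
  newtons: 60

```text
time: 43.25
eef_pos: [0.5383, 0.2194, 0.1161]
tcp_rot: [[-0.001, -0.85, -0.527], [-0.0, -0.527, 0.85], [-1.0, 0.001, 0.0]]
force: [1.4, 0.9, -4.4]
width: 0.0133
```

Call:
apply_moves:
  motion:
    - [0,0,0,0.145,0,0,13]
    - [0,0,0,0.145,0,0,13]
    - [0,0,0,0.145,0,0,13]
    - [0,0,0,0.145,0,0,13]
    - [0,0,0,0.145,0,0,13]
    - [0,0,0,0.145,0,0,13]
    - [0,0,0,0.145,0,0,13]
    - [0,0,0,0,0,0,13]

```text
time: 44.05
eef_pos: [0.5386, 0.2194, 0.1166]
tcp_rot: [[0.0, -0.895, 0.446], [0.0, 0.446, 0.895], [-1.0, -0.0, 0.0]]
force: [-0.0, 0.0, -1.0]
width: 0.0131
```

```bash
python3 -c "
from h import *
st()"
```

```text
p [0.5386 0.2194 0.1166] F [-0.  0. -1.] M [-0.02 -0.02 -0.02] psi 2.679 q6 -0.72 tau6 3.68 w 13.1 t 44.05
```

Call:
apply_moves:
  motion:
    - [0,0,0,0.145,0,0,13]
    - [0,0,0,0.145,0,0,13]
    - [0,0,0,0.145,0,0,13]
    - [0,0,0,0.145,0,0,13]
    - [0,0,0,0,0,0,13]

```text
time: 44.55
eef_pos: [0.5385, 0.2194, 0.1165]
tcp_rot: [[-0.0, -0.508, 0.861], [-0.0, 0.861, 0.508], [-1.0, -0.0, -0.0]]
force: [1.1, -0.8, 0.9]
width: 0.0128
```

```bash
python3 -c "
from h import *
st()"
```

```text
p [0.5385 0.2194 0.1165] F [ 1.1 -0.8  0.9] M [-0.09  0.02  0.05] psi 2.103 q6 -0.15 tau6 3.67 w 12.8 t 44.55
```

Call:
apply_moves:
  motion:
    - [0,0,0,0.145,0,0,13]
    - [0,0,0,0.145,0,0,13]
    - [0,0,0,0.145,0,0,13]
    - [0,0,0,0.145,0,0,13]
    - [0,0,0,0,0,0,13]

```text
time: 45.05
eef_pos: [0.5386, 0.2195, 0.1166]
tcp_rot: [[0.0, 0.045, 0.999], [0.0, 0.999, -0.045], [-1.0, 0.0, 0.0]]
force: [0.3, -0.0, 0.2]
width: 0.0134
```

```bash
python3 -c "
from h import *
st()"
```

```text
p [0.5386 0.2195 0.1166] F [ 0.3 -0.   0.2] M [-0.06 -0.01 -0.01] psi 1.526 q6 0.43 tau6 3.67 w 13.4 t 45.05
```

Call:
apply_moves:
  motion:
    - [0,0,0,0.145,0,0,13]
    - [0,0,0,0.145,0,0,13]
    - [0,0,0,0,0,0,13]

```text
time: 45.35
eef_pos: [0.5386, 0.2195, 0.1165]
tcp_rot: [[0.0, 0.327, 0.945], [0.0, 0.945, -0.327], [-1.0, 0.0, 0.0]]
force: [-0.1, -0.6, 0.9]
width: 0.013
```

```bash
python3 -c "
from h import *
st()"
```

```text
p [0.5386 0.2195 0.1165] F [-0.1 -0.6  0.9] M [0.   0.02 0.07] psi 1.238 q6 0.72 tau6 3.64 w 13.0 t 45.35
```

Call:
apply_moves:
  motion:
    - [0,0,0,0.12,0,0,13]
    - [0,0,0,0.12,0,0,13]
    - [0,0,0,0,0,0,13]

```text
time: 45.65
eef_pos: [0.5385, 0.2194, 0.1165]
tcp_rot: [[-0.0, 0.541, 0.841], [-0.0, 0.841, -0.541], [-1.0, -0.0, 0.0]]
force: [-0.1, 0.9, 0.0]
width: 0.0131
```

```bash
python3 -c "
from h import *
st()"
```

```text
p [0.5385 0.2194 0.1165] F [-0.1  0.9  0. ] M [-0.04 -0.02  0.07] psi 0.999 q6 0.96 tau6 2.92 w 13.1 t 45.65
```

Call:
apply_moves:
  motion:
    - [0,0,0,0.12,0,0,13]
    - [0,0,0,0,0,0,13]

```text
time: 45.85
eef_pos: [0.5386, 0.2194, 0.1165]
tcp_rot: [[0.0, 0.638, 0.77], [-0.0, 0.77, -0.638], [-1.0, 0.0, 0.0]]
force: [-0.5, -0.6, 0.0]
width: 0.0131
```

```bash
python3 -c "
from h import *
st()"
```

```text
p [0.5386 0.2194 0.1165] F [-0.5 -0.6  0. ] M [-0.01  0.03  0.02] psi 0.879 q6 1.08 tau6 2.59 w 13.1 t 45.85
```

Call:
apply_moves:
  motion:
    - [0,0,0,0.12,0,0,13]
    - [0,0,0,0,0,0,13]

```text
time: 46.05
eef_pos: [0.5386, 0.2195, 0.1165]
tcp_rot: [[0.0, 0.726, 0.688], [0.0, 0.688, -0.726], [-1.0, 0.0, 0.0]]
force: [0.6, 0.0, -0.4]
width: 0.0129
```

```bash
python3 -c "
from h import *
st();chk('b5',.5387,.2196)"
```

```text
p [0.5386 0.2195 0.1165] F [ 0.6  0.  -0.4] M [ 0.  0. -0.] psi 0.758 q6 1.2 tau6 2.59 w 12.9 t 46.05
p [0.5386 0.2195 0.1165] F [ 0.6  0.  -0.4] M [ 0.  0. -0.] psi 0.758 q6 1.2 tau6 2.59 w 12.9 t 46.05
```

View pics/b5_o.png

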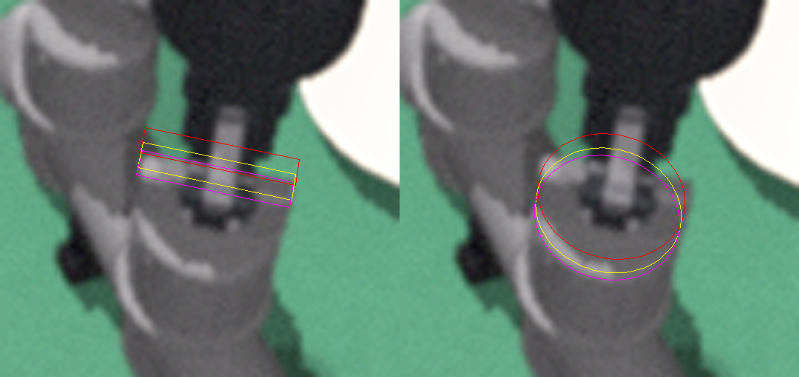

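Call:
apply_moves:
  motion:
    - [0,0,0,0.12,0,0,13]
    - [0,0,0,0.12,0,0,13]
    - [0,0,0,0,0,0,13]

```text
time: 46.4
eef_pos: [0.5386, 0.2195, 0.1165]
tcp_rot: [[0.0, 0.869, 0.494], [0.0, 0.494, -0.869], [-1.0, 0.0, -0.0]]
force: [0.9, 1.3, -2.4]
width: 0.0128
```

```bash
python3 -c "
from h import *
st()"
```

```text
p [0.5386 0.2195 0.1165] F [ 0.9  1.3 -2.4] M [ 0.33 -0.21 -0.32] psi 0.517 q6 1.44 tau6 2.55 w 12.8 t 46.4
```

Call:
apply_moves:
  motion:
    - [0,0,0,0.12,0,0,13]
    - [0,0,0,0,0,0,13]

```text
time: 46.6
eef_pos: [0.5386, 0.2194, 0.1165]
tcp_rot: [[0.0, 0.922, 0.387], [-0.0, 0.387, -0.922], [-1.0, -0.0, 0.0]]
force: [-0.0, -0.3, -0.2]
width: 0.013
```

```bash
python3 -c "
from h import *
st();chk('b6',.5387,.2196)"
```

```text
p [0.5386 0.2194 0.1165] F [-0.  -0.3 -0.2] M [-0.03  0.01  0.  ] psi 0.397 q6 1.56 tau6 2.6 w 13.0 t 46.6
p [0.5386 0.2194 0.1165] F [-0.  -0.3 -0.2] M [-0.03  0.01  0.  ] psi 0.397 q6 1.56 tau6 2.6 w 13.0 t 46.6
```

View pics/b6_o.png

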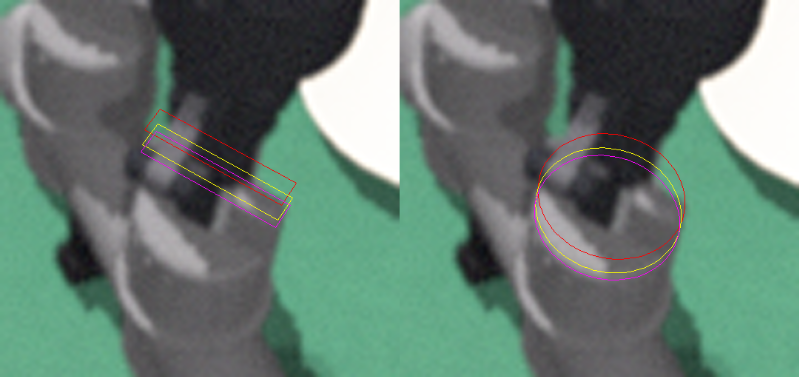

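Call:
apply_moves:
  motion:
    - [0,0,0,0.12,0,0,13]
    - [0,0,0,0,0,0,13]

```text
time: 46.85
eef_pos: [0.5387, 0.2194, 0.1166]
tcp_rot: [[0.0, 0.962, 0.273], [-0.0, 0.273, -0.962], [-1.0, 0.0, 0.0]]
force: [0.3, -0.0, 1.2]
width: 0.0132
```

```bash
python3 -c "
from h import *
st()"
```

```text
p [0.5387 0.2194 0.1166] F [ 0.3 -0.   1.2] M [-0.16 -0.21  0.62] psi 0.277 q6 1.68 tau6 3.26 w 13.2 t 46.85
```

Call:
apply_moves:
  motion:
    - [0,0,0,0.12,0,0,13]
    - [0,0,0,0,0,0,13]

```text
time: 47.05
eef_pos: [0.5388, 0.2196, 0.1167]
tcp_rot: [[0.001, 0.988, 0.157], [0.0, 0.157, -0.988], [-1.0, 0.001, -0.0]]
force: [1.4, 1.9, 0.8]
width: 0.0132
```

```bash
python3 -c "
from h import *
st();chk('b7',.5387,.2196)"
```

```text
p [0.5388 0.2196 0.1167] F [1.4 1.9 0.8] M [ 0.3  -0.32  0.63] psi 0.157 q6 1.8 tau6 3.17 w 13.2 t 47.05
p [0.5388 0.2196 0.1167] F [1.4 1.9 0.8] M [ 0.3  -0.32  0.63] psi 0.157 q6 1.8 tau6 3.17 w 13.2 t 47.05
```

View pics/b7_o.png

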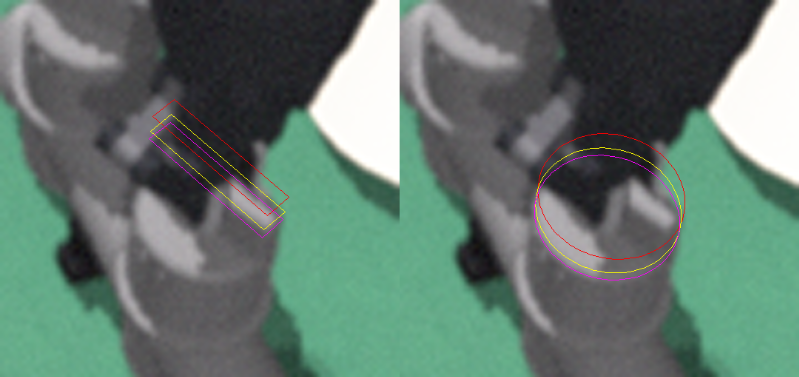

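Call:
apply_moves:
  motion:
    - [0,0,0,-0.1,0,0,14]
    - [4,0,0,0,0,0,14]
    - [0,0,0,0,0,0,5]
    - [0,0,0,0,0,0,5]
    - [0,0,0,0,0,0,5]
    - [0.3,0,0,0.06,0,0,5]
    - [0.2,0,0,0.06,0,0,5]
    - [0,0,0,0,0,0,5]

```text
time: 47.9
eef_pos: [0.5387, 0.2196, 0.1122]
tcp_rot: [[0.0, 0.991, 0.131], [0.0, 0.131, -0.991], [-1.0, 0.001, -0.0]]
force: [3.2, 1.7, 2.4]
width: 0.0108
```

```bash
python3 -c "
from h import *
st()"
```

```text
p [0.5387 0.2196 0.1122] F [3.2 1.7 2.4] M [ 0.2  -0.58  1.3 ] psi 0.132 q6 1.83 tau6 2.77 w 10.8 t 47.9
```

Call:
apply_moves:
  motion:
    - [0.2,0,0,0.06,0,0,5]
    - [0.2,0,0,0.06,0,0,5]
    - [0,0,0,0,0,0,5]

```text
time: 48.2
eef_pos: [0.5389, 0.2198, 0.1122]
tcp_rot: [[0.001, 1.0, 0.012], [0.001, 0.012, -1.0], [-1.0, 0.001, -0.001]]
force: [1.9, 1.8, 7.3]
width: 0.0106
```

```bash
python3 -c "
from h import *
st()"
```

```text
p [0.5389 0.2198 0.1122] F [1.9 1.8 7.3] M [ 0.32 -0.41  1.23] psi 0.012 q6 1.95 tau6 2.48 w 10.6 t 48.2
```

Call:
apply_moves:
  motion:
    - [0,0,0,0,0,0,30]
    - [0,0,0,0,0,0,30]
    - [-30,0,0,0,0,0,30]
    - [-40,0,0,0,0,0,30]
    - [-30,0,0,0,0,0,30]
    - [0,0,0,0,0,0,30]

```text
time: 48.8
eef_pos: [0.54, 0.2199, 0.2155]
tcp_rot: [[0.005, 1.0, 0.012], [0.002, 0.012, -1.0], [-1.0, 0.005, -0.002]]
force: [-0.1, -0.0, 0.2]
width: 0.0299
```

```bash
python3 -c "
from h import *
chk('b8',.5387,.2196)"
```

```text
p [0.54   0.2199 0.2155] F [-0.1 -0.   0.2] M [ 0.02 -0.11  0.05] psi 0.012 q6 1.95 tau6 0.02 w 29.9 t 48.8
```

View pics/b8_o.png

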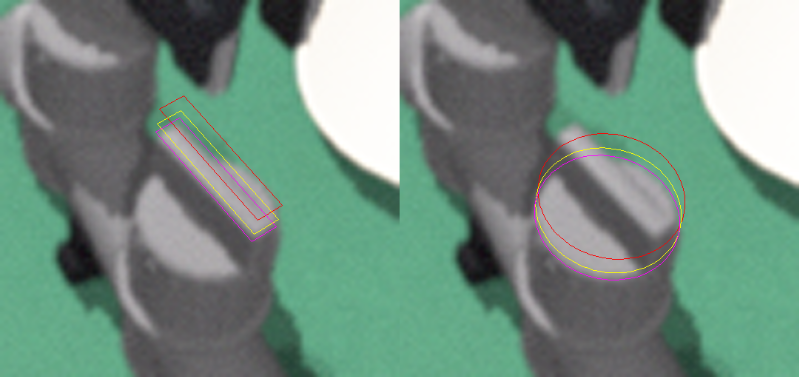

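```bash
cat >> h.py <<'E'
def wingyaw(raw,cx,cy,yaw,zp=.1007,n="scene",ext=".png",file=None):
    "fit wing pose/height on raw: quad brightness contrast (top face) search over yaw, z"
    im=cv2.imread(file or f"pics/{raw}_raw.png").min(2).astype(np.float32)
    best=[]
    for dz in np.arange(-.004,.0125,.0005):
        for dy in np.arange(-.6,.61,.03):
            for dx in(-.0015,0,.0015):
              for dd in(-.0015,0,.0015):
                y=yaw+dy;c,s=np.cos(y),np.sin(y)
                q=np.array([[cx+dx+a*c-b*s,cy+dd+a*s+b*c,zp+.030+.014+dz] for a in np.linspace(-.028,.028,15) for b in(-.0035,0,.0035)])
                o=np.array([[cx+dx+a*c-b*s,cy+dd+a*s+b*c,zp+.030+.014+dz] for a in np.linspace(-.028,.028,15) for b in(-.010,.010)])
                uv=proj(n,np.vstack([q,o])).astype(np.float32)
                v=cv2.remap(im,uv[:,0].reshape(1,-1),uv[:,1].reshape(1,-1),cv2.INTER_LINEAR)[0]
                best.append((v[:45].mean()-v[45:].mean(),round(dz,4),round(y,3),dx,dd))
    best.sort(reverse=True);return best[:4]
E
python3 -c "
from h import *
for b in wingyaw('b8',.5387,.2196,.012-np.pi/2):print(b)
print('a');
for b in wingyaw('s23',.5177,.1113,.416-np.pi/2):print(b)
print('a now')
for b in wingyaw('b8',.5177,.1113,.416-np.pi/2):print(b)"
```

```text
(np.float32(63.180367), np.float64(-0.002), np.float64(-1.439), -0.0015, -0.0015)
(np.float32(63.11718), np.float64(0.0015), np.float64(-1.439), 0, 0)
(np.float32(63.068184), np.float64(-0.0015), np.float64(-1.439), -0.0015, -0.0015)
(np.float32(63.00728), np.float64(0.0045), np.float64(-1.439), 0.0015, 0.0015)
a
(np.float32(63.949455), np.float64(-0.003), np.float64(-1.095), -0.0015, 0)
(np.float32(63.928253), np.float64(-0.003), np.float64(-1.065), -0.0015, 0)
(np.float32(63.849976), np.float64(-0.0035), np.float64(-1.095), -0.0015, 0)
(np.float32(63.818787), np.float64(-0.004), np.float64(-1.095), -0.0015, -0.0015)
a now
(np.float32(41.134735), np.float64(-0.004), np.float64(-1.335), 0.0015, -0.0015)
(np.float32(40.98844), np.float64(-0.004), np.float64(-1.365), 0.0015, 0)
(np.float32(40.943512), np.float64(-0.004), np.float64(-1.305), 0.0015, -0.0015)
(np.float32(40.775185), np.float64(-0.004), np.float64(-1.365), 0.0015, -0.0015)
```

```bash
python3 -c "
from h import *
plan((.526,-.2938,.12),.32)
plan((.526,-.2938,.12),.32,turnfirst=True)"
```

```text
at [0.5393 0.2197 0.2132] psi 0.012 q [0.39, 0.39, 0.18, 1.37, 0.0, 1.95] F [ 0.7 -0.3 -1.5] w 30.2 t 48.9
shift first 12 x shift [7.76, -1.64, 42.77] total [93.2, -19.7, 513.3] ; 3 x turn -0.1025
at [0.5393 0.2197 0.2132] psi 0.012 q [0.39, 0.39, 0.18, 1.37, 0.0, 1.95] F [ 0.7 -0.3 -1.5] w 30.2 t 48.9
turn first 12 x shift [7.76, -14.52, 40.27] total [93.2, -174.2, 483.2] ; 3 x turn -0.1025
```

Call:
apply_moves:
  motion:
    - [7.6,-1.6,42.8,0,0,0,40]
    - [7.6,-1.6,42.8,0,0,0,40]
    - [7.6,-1.6,42.8,0,0,0,40]
    - [7.6,-1.6,42.8,0,0,0,40]
    - [7.6,-1.6,42.8,0,0,0,40]
    - [7.6,-1.6,42.8,0,0,0,40]
    - [7.6,-1.6,42.8,0,0,0,40]
    - [7.6,-1.6,42.8,0,0,0,40]
    - [7.6,-1.6,42.8,0,0,0,40]
    - [7.6,-1.6,42.8,0,0,0,40]
    - [7.6,-1.6,42.8,0,0,0,40]
    - [7.6,-1.6,42.8,0,0,0,40]

```text
time: 50.05
eef_pos: [0.5243, -0.2957, 0.1187]
tcp_rot: [[-0.002, 1.0, 0.012], [0.001, 0.012, -1.0], [-1.0, -0.002, -0.001]]
force: [1.1, -0.2, 0.1]
width: 0.04
```

Call:
apply_moves:
  motion:
    - [0,0,0,-0.103,0,0,40]
    - [0,0,0,-0.103,0,0,40]
    - [0,0,0,-0.103,0,0,40]
    - [0,0,0,0,0,0,40]
    - [0,0,0,0,0,0,40]

```text
time: 50.55
eef_pos: [0.525, -0.294, 0.1195]
tcp_rot: [[-0.001, 0.95, 0.313], [0.001, 0.313, -0.95], [-1.0, -0.001, -0.001]]
force: [-0.3, 0.1, -0.2]
width: 0.0397
```

```bash
python3 -c "
from h import *
plan((.526,-.2938,.06),.32)
shot('scene','s30',(170,50,290,190),4)
T=get('top','pics/t30.png')
zs=.1447
for n,c in (('a',(.5177,.1113,-1.08)),('b',(.5387,.2196,-1.439))):
    print(n)
    for b in wingyaw('',*c,n='top',file='pics/t30.png')[:3]:print(b)
crop(T,80,170,250,240,4.7,'pics/t30m.png')
"
```

```text
at [ 0.525  -0.294   0.1195] psi 0.318 q [-0.51, 0.46, 0.05, 1.17, -0.0, 0.74] F [-0.3  0.1 -0.2] w 39.7 t 50.5
shift first 2 x shift [29.76, 0.53, 0.04] total [59.5, 1.1, 0.1] ; 1 x turn -0.0019
a
(np.float32(19.02163), np.float64(0.0065), np.float64(-1.08), 0.0015, -0.0015)
(np.float32(19.011276), np.float64(0.006), np.float64(-1.08), 0.0015, -0.0015)
(np.float32(18.995514), np.float64(0.007), np.float64(-1.08), 0.0015, -0.0015)
b
(np.float32(17.17772), np.float64(0.003), np.float64(-1.499), 0.0015, -0.0015)
(np.float32(17.174774), np.float64(0.0035), np.float64(-1.499), 0.0015, -0.0015)
(np.float32(17.164825), np.float64(0.0035), np.float64(-1.529), 0.0015, -0.0015)
```

View pics/s30.png

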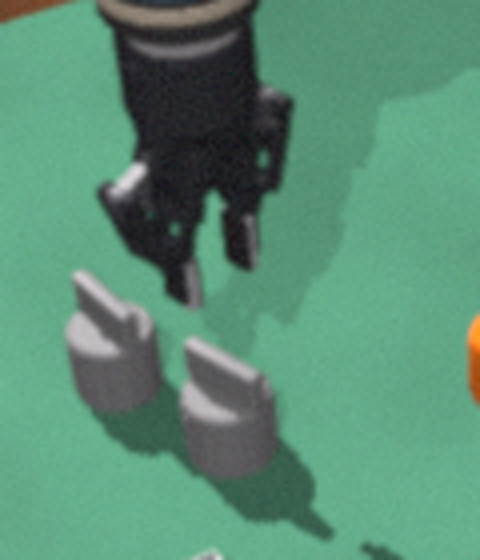

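View pics/t30m.png

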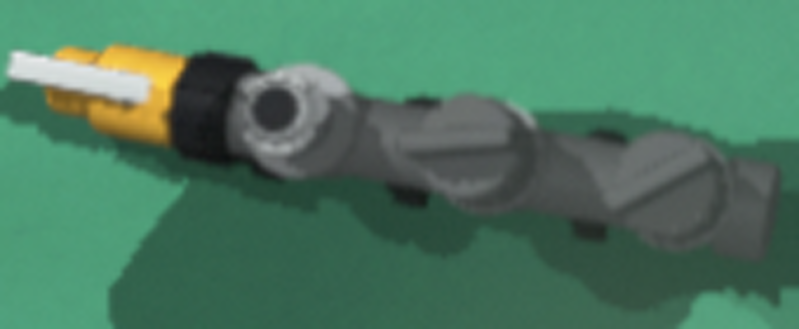

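Call:
apply_moves:
  motion:
    - [20,1.1,0,0,0,0,40]
    - [25,0,0,0,0,0,40]
    - [18,0,0,0,0,0,40]
    - [0,0,0,0,0,0,40]
    - [0,0,0,0,0,0,40]
    - [0,0,0,0,0,0,40]

```text
time: 51.25
eef_pos: [0.5272, -0.2943, 0.0586]
tcp_rot: [[0.001, 0.949, 0.315], [-0.001, 0.315, -0.949], [-1.0, 0.001, 0.001]]
force: [0.5, -0.4, 0.3]
width: 0.0398
```

```bash
python3 -c "
from h import *
plan((.526,-.2938,.0438),.32)
shot('scene','s31',(170,50,290,190),4)"
```

```text
at [ 0.5272 -0.2943  0.0586] psi 0.321 q [-0.51, 0.5, -0.04, 1.03, 0.0, 0.74] F [ 0.5 -0.4  0.3] w 39.8 t 51.2
shift first 1 x shift [14.83, -0.98, -0.86] total [14.8, -1.0, -0.9] ; 1 x turn 0.0005
```

View pics/s31.png

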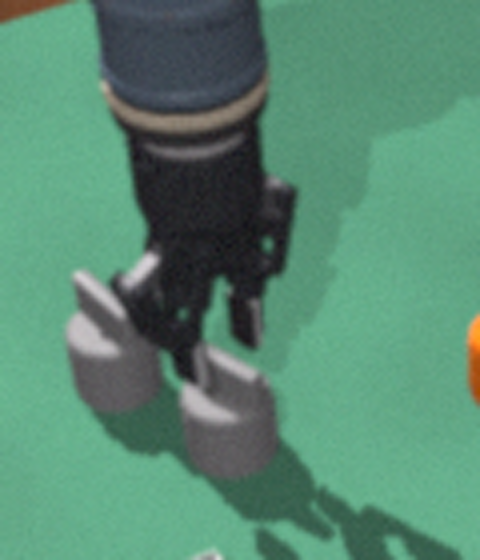

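Call:
apply_moves:
  motion:
    - [7,-1,-0.9,0,0,0,40]
    - [7,0,0,0,0,0,40]
    - [0,0,0,0,0,0,40]
    - [0,0,0,0,0,0,5]
    - [0,0,0,0,0,0,5]
    - [0,0,0,0,0,0,5]
    - [0,0,0,0,0,0,5]
  newtons: 40

```text
time: 52.0
eef_pos: [0.5254, -0.2935, 0.0434]
tcp_rot: [[0.0, 0.949, 0.315], [-0.0, 0.315, -0.949], [-1.0, 0.0, 0.0]]
force: [0.9, 0.3, -2.1]
width: 0.0114
```

Call:
apply_moves:
  motion:
    - [-20,0,0,0,0,0,5]
    - [-25,0,0,0,0,0,5]
    - [-20,0,0,0,0,0,5]
    - [0,0,0,0,0,0,5]
    - [0,0,0,0,0,0,5]

```text
time: 52.5
eef_pos: [0.5253, -0.2935, 0.1079]
tcp_rot: [[0.0, 0.949, 0.315], [-0.0, 0.315, -0.949], [-1.0, 0.0, 0.0]]
force: [-0.0, -0.9, -3.2]
width: 0.0112
```

```bash
python3 -c "
from h import *
plan((.4466,-.0761,.110))
a=shot('scene','s32',(170,50,290,190),4)
c=arm.sense()['eef_pos'];print(c,fitskirt(a,c[0],c[1],c[2]-.0438))"
```

```text
at [ 0.5253 -0.2935  0.1079] psi 0.321 q [-0.51, 0.46, 0.03, 1.14, -0.0, 0.74] F [-0.  -0.9 -3.2] w 11.2 t 52.5
shift first 6 x shift [-0.34, -1.02, -38.52] total [-2.1, -6.1, -231.1] ; 0 x turn 0.0
[ 0.52490486 -0.2932056   0.10730248] (np.float64(0.5225205921409435), np.float64(-0.29729484867980843), np.float64(119.89881728135103))
```

View pics/s32.png

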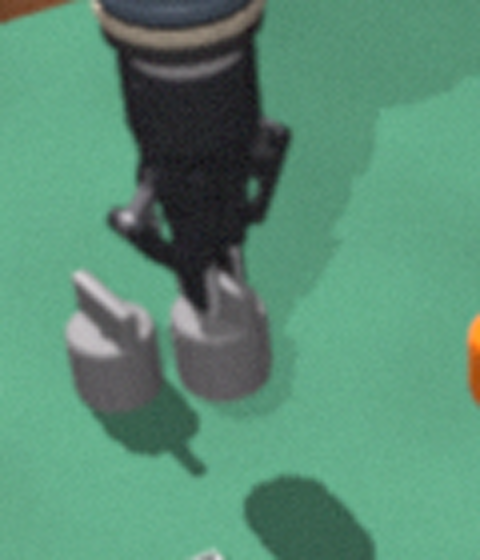

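Call:
apply_moves:
  motion:
    - [-0.3,-1,-38.5,0,0,0,5]
    - [-0.3,-1,-38.5,0,0,0,5]
    - [-0.3,-1,-38.5,0,0,0,5]
    - [-0.3,-1,-38.5,0,0,0,5]
    - [-0.3,-1,-38.5,0,0,0,5]
    - [-0.3,-1,-38.5,0,0,0,5]
    - [0,0,0,0,0,0,5]
    - [0,0,0,0,0,0,5]
    - [0,0,0,0,0,0,5]

```text
time: 53.45
eef_pos: [0.4467, -0.0766, 0.1097]
tcp_rot: [[-0.001, 0.949, 0.315], [-0.0, 0.315, -0.949], [-1.0, -0.001, -0.0]]
force: [0.4, -0.6, -2.4]
width: 0.011
```

```bash
python3 -c "
from h import *
plan((.4466,-.0761,.093))
shot('scene','s33',(240,90,360,230),4)
caps([(.561,-.39,1.7)],'k2')"
```

```text
at [ 0.4467 -0.0766  0.1097] psi 0.321 q [-0.17, 0.17, -0.37, 1.03, -0.0, 1.08] F [ 0.4 -0.6 -2.4] w 11.0 t 53.5
shift first 1 x shift [16.65, 0.02, -0.5] total [16.7, 0.0, -0.5] ; 0 x turn 0.0
[ 0.5609 -0.3896  1.694  34.4709]
     scene [ 0.5603 -0.3898  1.6803  6.5088]
     top [ 0.5618 -0.39    1.752  21.2643]
```

View pics/s33.png

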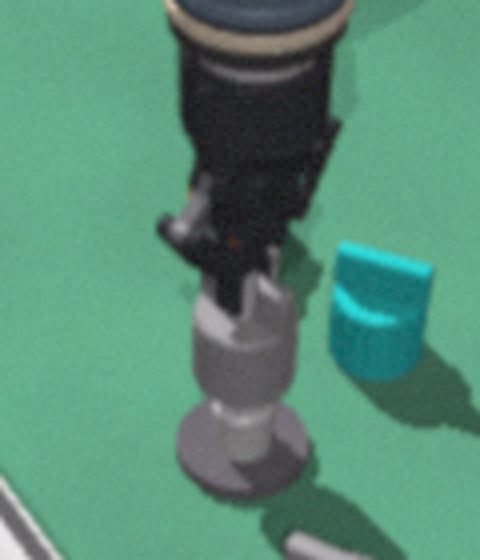

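Call:
apply_moves:
  motion:
    - [9,0,-0.5,0,0,0,5]
    - [8,0,0,0,0,0,5]
    - [0,0,0,0,0,0,5]
    - [0,0,0,0,0,0,5]
  newtons: 20

```text
time: 54.0
eef_pos: [0.4463, -0.0757, 0.0928]
tcp_rot: [[-0.001, 0.949, 0.315], [0.0, 0.315, -0.949], [-1.0, -0.001, -0.0]]
force: [0.8, -0.2, -1.4]
width: 0.0112
```

Call:
apply_moves:
  motion:
    - [1.5,0,0,0,0,0,5]
    - [1.5,0,0,0,0,0,5]
    - [1,0,0,0,0,0,5]
    - [0,0,0,0,0,0,5]

```text
time: 54.4
eef_pos: [0.4466, -0.0757, 0.0892]
tcp_rot: [[-0.0, 0.949, 0.316], [-0.0, 0.316, -0.949], [-1.0, -0.0, 0.0]]
force: [0.3, 0.4, -3.5]
width: 0.0111
```

Call:
apply_moves:
  motion:
    - [1,0,0,0,0,0,5]
    - [1,0,0,0,0,0,5]
    - [0,0,0,0,0,0,5]

```text
time: 54.7
eef_pos: [0.4466, -0.0757, 0.0871]
tcp_rot: [[-0.0, 0.949, 0.316], [0.0, 0.316, -0.949], [-1.0, -0.0, -0.0]]
force: [-0.0, 0.2, -2.7]
width: 0.011
```

Call:
apply_moves:
  motion:
    - [1,0,0,0,0,0,5]
    - [1,0,0,0,0,0,5]
    - [0,0,0,0,0,0,5]

```text
time: 55.0
eef_pos: [0.4465, -0.0757, 0.0851]
tcp_rot: [[-0.0, 0.949, 0.315], [0.0, 0.315, -0.949], [-1.0, -0.0, -0.0]]
force: [-0.1, -0.2, -3.2]
width: 0.0109
```

Call:
apply_moves:
  motion:
    - [2,0,0,0,0,0,5]
    - [2,0,0,0,0,0,5]
    - [0,0,0,0,0,0,5]

```text
time: 55.3
eef_pos: [0.4464, -0.0756, 0.0809]
tcp_rot: [[-0.001, 0.949, 0.316], [0.0, 0.316, -0.949], [-1.0, -0.0, -0.0]]
force: [-0.6, -0.0, -3.2]
width: 0.0112
```

Call:
apply_moves:
  motion:
    - [3,0,0,0,0,0,5]
    - [3,0,0,0,0,0,5]
    - [0,0,0,0,0,0,5]

```text
time: 55.6
eef_pos: [0.4463, -0.0756, 0.0747]
tcp_rot: [[-0.001, 0.949, 0.316], [0.0, 0.316, -0.949], [-1.0, -0.001, -0.0]]
force: [0.9, -0.6, -1.6]
width: 0.0111
```

Call:
apply_moves:
  motion:
    - [2,0,0,0,0,0,5]
    - [2,0,0,0,0,0,5]
    - [0,0,0,0,0,0,5]

```text
time: 55.9
eef_pos: [0.4465, -0.0757, 0.0709]
tcp_rot: [[-0.0, 0.949, 0.316], [0.0, 0.316, -0.949], [-1.0, -0.0, -0.0]]
force: [-0.1, 0.4, -2.5]
width: 0.0113
```

Call:
apply_moves:
  motion:
    - [2,0,0,0,0,0,5]
    - [2,0,0,0,0,0,5]
    - [0,0,0,0,0,0,5]

```text
time: 56.2
eef_pos: [0.4464, -0.0757, 0.0669]
tcp_rot: [[-0.0, 0.949, 0.316], [0.0, 0.316, -0.949], [-1.0, -0.0, -0.0]]
force: [0.2, 0.3, -2.2]
width: 0.0111
```

Call:
apply_moves:
  motion:
    - [4,0,0,0,0,0,5]
    - [4,0,0,0,0,0,5]
    - [3,0,0,0,0,0,5]
    - [0,0,0,0,0,0,5]

```text
time: 56.6
eef_pos: [0.4463, -0.0756, 0.0557]
tcp_rot: [[-0.001, 0.949, 0.316], [0.0, 0.316, -0.949], [-1.0, -0.001, -0.0]]
force: [0.3, 0.4, -2.8]
width: 0.011
```

Call:
apply_moves:
  motion:
    - [-30,0,0,0,0,0,5]
    - [-45,0,0,0,0,0,5]
    - [-45,0,0,0,0,0,5]
    - [-35,0,0,0,0,0,5]
    - [0,0,0,0,0,0,5]
    - [0,0,0,0,0,0,5]
  newtons: 40

```text
time: 57.2
eef_pos: [0.4469, -0.0757, 0.2112]
tcp_rot: [[0.001, 0.949, 0.316], [-0.0, 0.316, -0.949], [-1.0, 0.001, 0.0]]
force: [-0.4, 0.1, -4.0]
width: 0.0112
```

```bash
python3 -c "
from h import *
plan((.5594,.3276,.212))"
```

```text
at [ 0.4469 -0.0757  0.2112] psi 0.321 q [-0.17, 0.12, -0.17, 1.28, 0.0, 1.08] F [-0.4  0.1 -4. ] w 11.2 t 57.2
shift first 10 x shift [-0.08, 23.4, -34.72] total [-0.8, 234.0, -347.2] ; 0 x turn 0.0
```

Call:
apply_moves:
  motion:
    - [0,23.4,-34.7,0,0,0,5]
    - [0,23.4,-34.7,0,0,0,5]
    - [0,23.4,-34.7,0,0,0,5]
    - [0,23.4,-34.7,0,0,0,5]
    - [0,23.4,-34.7,0,0,0,5]
    - [0,23.4,-34.7,0,0,0,5]
    - [0,23.4,-34.7,0,0,0,5]
    - [0,23.4,-34.7,0,0,0,5]
    - [0,23.4,-34.7,0,0,0,5]
    - [0,23.4,-34.7,0,0,0,5]
    - [0,0,0,0,0,0,5]
    - [0,0,0,0,0,0,5]

```text
time: 58.4
eef_pos: [0.5585, 0.3278, 0.2086]
tcp_rot: [[-0.003, 0.948, 0.317], [-0.002, 0.317, -0.948], [-1.0, -0.004, 0.001]]
force: [-0.5, -1.3, -3.2]
width: 0.0111
```

Call:
apply_moves:
  motion:
    - [27,0,0,0,0,0,5]
    - [26,0,0,0,0,0,5]
    - [0,0,0,0,0,0,5]
    - [0,0,0,0,0,0,5]
    - [0,0,0,0,0,0,5]
    - [0,0,0,0,0,0,5]
    - [0,0,0,0,0,0,5]
  newtons: 20

```text
time: 59.1
eef_pos: [0.5596, 0.3276, 0.1591]
tcp_rot: [[0.001, 0.949, 0.315], [0.001, 0.315, -0.949], [-1.0, 0.001, -0.0]]
force: [0.2, -0.1, -3.0]
width: 0.0111
```

```bash
python3 -c "
from h import *
plan((.5596,.3276,.150))
shot('scene','s34',(310,200,450,360),3.7)"
```

```text
at [0.5596 0.3276 0.1591] psi 0.321 q [0.53, 0.54, 0.29, 1.32, -0.0, 1.78] F [ 0.2 -0.1 -3. ] w 11.1 t 59.1
shift first 1 x shift [9.12, 0.04, -0.03] total [9.1, 0.0, -0.0] ; 0 x turn 0.0
```

View pics/s34.png

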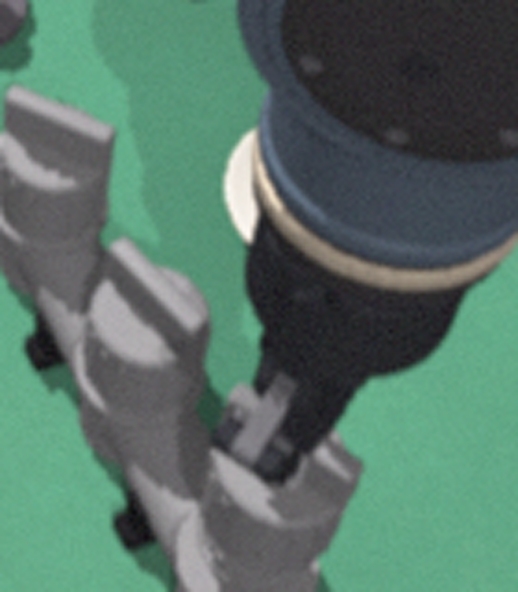

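Call:
apply_moves:
  motion:
    - [5,0,0,0,0,0,5]
    - [5,0,0,0,0,0,5]
    - [0,0,0,0,0,0,5]
    - [0,0,0,0,0,0,5]

```text
time: 59.55
eef_pos: [0.559, 0.3273, 0.1479]
tcp_rot: [[-0.0, 0.949, 0.316], [-0.0, 0.316, -0.949], [-1.0, -0.001, 0.0]]
force: [-0.3, 0.5, -2.0]
width: 0.0109
```

Call:
apply_moves:
  motion:
    - [1.5,0,0,0,0,0,5]
    - [1,0,0,0,0,0,5]
    - [0,0,0,0,0,0,5]

```text
time: 59.85
eef_pos: [0.5591, 0.3274, 0.1456]
tcp_rot: [[-0.0, 0.949, 0.316], [-0.0, 0.316, -0.949], [-1.0, -0.0, 0.0]]
force: [-0.8, 0.2, -2.7]
width: 0.0113
```

Call:
apply_moves:
  motion:
    - [1.5,0,0,0,0,0,5]
    - [1,0,0,0,0,0,5]
    - [0,0,0,0,0,0,5]

```text
time: 60.15
eef_pos: [0.5591, 0.3274, 0.143]
tcp_rot: [[-0.0, 0.949, 0.315], [-0.0, 0.315, -0.949], [-1.0, -0.0, 0.0]]
force: [-0.4, -0.2, -2.1]
width: 0.0108
```

Call:
apply_moves:
  motion:
    - [1,0,0,0,0,0,5]
    - [1,0,0,0,0,0,5]
    - [0,0,0,0,0,0,5]

```text
time: 60.45
eef_pos: [0.5591, 0.3274, 0.1411]
tcp_rot: [[-0.0, 0.949, 0.316], [-0.0, 0.316, -0.949], [-1.0, -0.0, 0.0]]
force: [-0.4, -0.1, -2.1]
width: 0.0111
```

Call:
apply_moves:
  motion:
    - [1.5,0.3,0,0,0,0,5]
    - [1.5,0,0,0,0,0,5]
    - [0,0,0,0,0,0,5]

```text
time: 60.75
eef_pos: [0.5593, 0.3274, 0.1379]
tcp_rot: [[-0.0, 0.949, 0.316], [-0.0, 0.316, -0.949], [-1.0, -0.0, 0.0]]
force: [-0.4, -0.4, -3.3]
width: 0.0114
```

Call:
apply_moves:
  motion:
    - [1.5,0,0,0,0,0,5]
    - [1.5,0,0,0,0,0,5]
    - [0,0,0,0,0,0,5]

```text
time: 61.05
eef_pos: [0.5595, 0.3274, 0.135]
tcp_rot: [[-0.0, 0.949, 0.315], [-0.0, 0.315, -0.949], [-1.0, -0.0, 0.0]]
force: [1.6, -0.5, -2.0]
width: 0.0112
```

Call:
apply_moves:
  motion:
    - [1.5,0,0,0,0,0,5]
    - [1.5,0,0,0,0,0,5]
    - [0,0,0,0,0,0,5]

```text
time: 61.35
eef_pos: [0.5594, 0.3275, 0.132]
tcp_rot: [[-0.0, 0.949, 0.316], [-0.0, 0.316, -0.949], [-1.0, -0.0, 0.0]]
force: [1.4, 0.7, -3.7]
width: 0.0109
```

Call:
apply_moves:
  motion:
    - [1,0,0,0,0,0,5]
    - [1,0,0,0,0,0,5]
    - [0,0,0,0,0,0,5]

```text
time: 61.65
eef_pos: [0.5595, 0.3275, 0.1301]
tcp_rot: [[-0.0, 0.949, 0.316], [-0.0, 0.316, -0.949], [-1.0, -0.0, 0.0]]
force: [1.0, -0.6, -2.1]
width: 0.011
```

Call:
apply_moves:
  motion:
    - [1,0,0,0,0,0,5]
    - [1,0,0,0,0,0,5]
    - [0,0,0,0,0,0,5]

```text
time: 61.95
eef_pos: [0.5595, 0.3275, 0.1281]
tcp_rot: [[-0.0, 0.949, 0.315], [-0.0, 0.315, -0.949], [-1.0, -0.0, 0.0]]
force: [1.5, 0.4, -2.1]
width: 0.0111
```

Call:
apply_moves:
  motion:
    - [0.7,0,0,0,0,0,5]
    - [0.7,0,0,0,0,0,5]
    - [0,0,0,0,0,0,5]

```text
time: 62.25
eef_pos: [0.5595, 0.3275, 0.1267]
tcp_rot: [[-0.0, 0.949, 0.316], [-0.0, 0.316, -0.949], [-1.0, -0.0, 0.0]]
force: [1.4, -0.0, -2.1]
width: 0.0113
```

Call:
apply_moves:
  motion:
    - [0.7,0,0,0,0,0,5]
    - [0,0,0,0,0,0,5]

```text
time: 62.45
eef_pos: [0.5595, 0.3275, 0.1261]
tcp_rot: [[-0.0, 0.949, 0.315], [0.0, 0.315, -0.949], [-1.0, -0.0, -0.0]]
force: [1.5, -0.6, -2.3]
width: 0.0112
```

Call:
apply_moves:
  motion:
    - [0.7,0,0,0,0,0,5]
    - [0,0,0,0,0,0,5]

```text
time: 62.65
eef_pos: [0.5594, 0.3275, 0.1253]
tcp_rot: [[-0.0, 0.949, 0.316], [-0.0, 0.316, -0.949], [-1.0, -0.0, 0.0]]
force: [1.2, 0.6, -2.4]
width: 0.0111
```

Call:
apply_moves:
  motion:
    - [0.7,0,0,0,0,0,5]
    - [0.7,0,0,0,0,0,5]
    - [0,0,0,0,0,0,5]

```text
time: 62.95
eef_pos: [0.5594, 0.3275, 0.1239]
tcp_rot: [[-0.0, 0.949, 0.315], [-0.0, 0.315, -0.949], [-1.0, -0.0, 0.0]]
force: [1.0, -0.5, -2.1]
width: 0.0111
```

```bash
python3 -c "
from h import *
chk('c1',.5596,.3276)"
```

```text
p [0.5594 0.3275 0.1239] F [ 1.  -0.5 -2.1] M [-0.09 -0.34 -0.02] psi 0.321 q6 1.78 tau6 0.0 w 11.1 t 62.95
```

Call:
apply_moves:
  motion:
    - [0,0,0,0,0,0,14]
    - [0,0,0,0,0,0,14]
    - [0,0,0,0,0,0,14]

```text
time: 63.3
eef_pos: [0.5595, 0.3276, 0.1241]
tcp_rot: [[0.0, 0.949, 0.316], [0.0, 0.316, -0.949], [-1.0, 0.0, -0.0]]
force: [0.6, -0.1, -0.7]
width: 0.0139
```

```bash
python3 -c "
from h import *
chk('c2',.5596,.3276)
cv2.imwrite('pics/cmp.png',np.hstack([cv2.imread('pics/c1_o.png')[:,400:],cv2.imread('pics/c2_o.png')[:,400:]]))"
```

```text
p [0.5595 0.3276 0.1241] F [ 0.6 -0.1 -0.7] M [0.05 0.01 0.03] psi 0.321 q6 1.78 tau6 0.0 w 13.9 t 63.3
```

View pics/cmp.png

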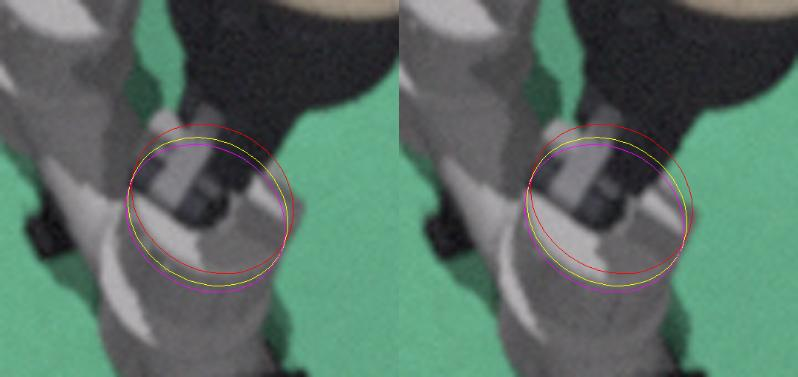

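Call:
apply_moves:
  motion:
    - [3.5,0,0,0,0,0,14]
    - [3.5,0,0,0,0,0,14]
    - [0,0,0,-0.12,0,0,14]
    - [0,0,0,-0.12,0,0,14]
    - [0,0,0,-0.12,0,0,14]
    - [0,0,0,-0.12,0,0,14]
    - [0,0,0,0,0,0,14]

```text
time: 64.05
eef_pos: [0.5595, 0.3274, 0.1168]
tcp_rot: [[0.0, 0.695, 0.719], [-0.0, 0.719, -0.695], [-1.0, -0.0, 0.0]]
force: [0.3, -0.8, 0.1]
width: 0.014
```

```bash
python3 -c "
from h import *
chk('c3',.5596,.3276)
o=[]
zp=.1007
vs=[proj('scene',[[.5596+.029*np.cos(a),.3276+.029*np.sin(a),zp+h] for a in np.linspace(0,6.28,60)])[:,1].max() for h in(.032,.0215,.016)];print(vs)
uc=proj('scene',[[.5596,.3276,.11]])[0]
for k in(1,2,3):
    im=cv2.imread(f'pics/c{k}_raw.png');x0,y0=int(uc[0]-22),int(vs[0]-28);c=im[y0:y0+48,x0:x0+44].astype(float)
    c=np.clip((c-60)*1.8,0,255).astype(np.uint8);c=cv2.resize(c,None,fx=4.5,fy=9,interpolation=cv2.INTER_CUBIC)
    for v,col in zip(vs,((0,0,255),(0,255,255),(255,0,255))):
        yy=int((v-y0+.5)*9);cv2.line(c,(0,yy),(25,yy),col,1);cv2.line(c,(170,yy),(198,yy),col,1)
    o.append(c)
cv2.imwrite('pics/cmp.png',np.hstack(o))"
```

```text
p [0.5595 0.3274 0.1168] F [ 0.3 -0.8  0.1] M [-0.03 -0.   -0.02] psi 0.803 q6 1.3 tau6 -2.8 w 14.0 t 64.05
[np.float64(351.11437439132334), np.float64(353.87970989811373), np.float64(355.3048825795454)]
```

View pics/cmp.png

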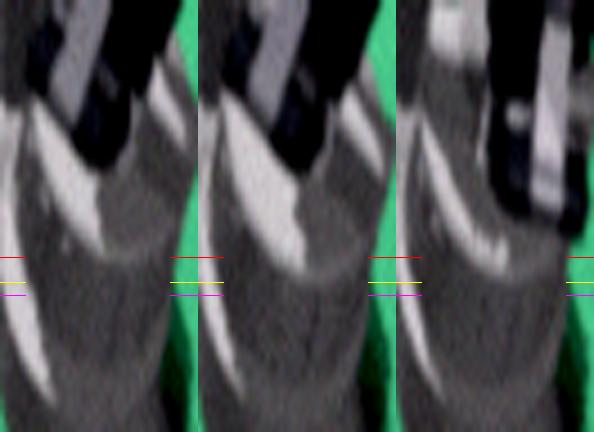

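Call:
apply_moves:
  motion:
    - [0,0,0,0,0,0,30]
    - [0,0,0,0,0,0,30]
    - [-20,0,0,0,0,0,30]
    - [-20,0,0,0,0,0,30]
    - [0,0,0,-0.1428,0,0,30]
    - [0,0,0,-0.1428,0,0,30]
    - [0,0,0,-0.1428,0,0,30]
    - [0,0,0,-0.1428,0,0,30]
    - [0,0,0,-0.1428,0,0,30]
    - [0,0,0,-0.1428,0,0,30]
    - [0,0,0,-0.1428,0,0,30]
    - [0,0,0,-0.1428,0,0,30]

```text
time: 65.3
eef_pos: [0.5594, 0.3276, 0.157]
tcp_rot: [[-0.0, -0.368, 0.93], [0.0, 0.93, 0.368], [-1.0, 0.0, -0.0]]
force: [0.3, 0.9, -0.3]
width: 0.0297
```

Call:
apply_moves:
  motion:
    - [0,0,0,-0.1428,0,0,30]
    - [0,0,0,-0.1428,0,0,30]
    - [0,0,0,-0.1428,0,0,30]
    - [0,0,0,-0.1428,0,0,30]
    - [0,0,0,-0.1428,0,0,30]
    - [0,0,0,-0.1428,0,0,30]
    - [0,0,0,-0.1428,0,0,30]
    - [0,0,0,-0.1428,0,0,30]
    - [0,0,0,-0.1428,0,0,30]
    - [0,0,0,-0.1428,0,0,30]
    - [0,0,0,-0.1428,0,0,30]
    - [0,0,0,-0.1428,0,0,30]

```text
time: 66.5
eef_pos: [0.5594, 0.3276, 0.157]
tcp_rot: [[-0.0, -0.868, -0.497], [0.0, -0.497, 0.868], [-1.0, 0.0, 0.0]]
force: [-0.2, 0.6, -0.4]
width: 0.0302
```

Call:
apply_moves:
  motion:
    - [0,0,0,-0.1428,0,0,30]
    - [0,0,0,-0.1428,0,0,30]
    - [0,0,0,0.07,0,0,30]
    - [0,0,0,0,0,0,30]
    - [0,0,0,0,0,0,30]

```text
time: 67.0
eef_pos: [0.5594, 0.3275, 0.157]
tcp_rot: [[-0.0, -0.744, -0.668], [-0.0, -0.668, 0.744], [-1.0, 0.0, 0.0]]
force: [0.1, -0.6, -0.0]
width: 0.0297
```

```bash
python3 -c "
from h import *
chk('c4',.5596,.3276)
plan((.5596,.3276,.1165))
for b in wingyaw('c4',.5596,.3276,.803-np.pi/2,zp=.1062):print(b)"
```

```text
p [0.5594 0.3275 0.157 ] F [ 0.1 -0.6 -0. ] M [ 0.01  0.01 -0.03] psi -2.41 q6 -1.77 tau6 0.24 w 29.7 t 67.0
at [0.5594 0.3275 0.157 ] psi -2.41 q [0.53, 0.54, 0.29, 1.31, 0.0, -1.77] F [0.3 0.2 0.2] w 30.0 t 67.0
shift first 1 x shift [40.48, -0.18, -0.06] total [40.5, -0.2, -0.1] ; 0 x turn 0.0
(np.float32(38.79879), np.float64(0.0115), np.float64(-0.558), 0, -0.0015)
(np.float32(38.60367), np.float64(0.01), np.float64(-0.558), -0.0015, -0.0015)
(np.float32(38.58075), np.float64(0.012), np.float64(-0.528), 0, -0.0015)
(np.float32(38.5419), np.float64(0.012), np.float64(-0.558), 0, -0.0015)
```

View pics/c4_o.png

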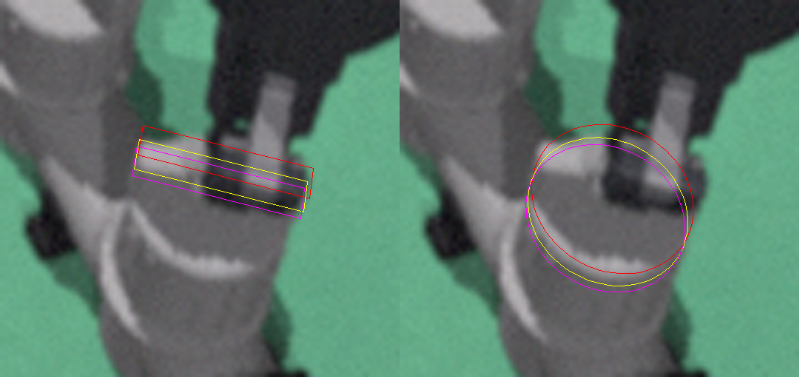

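Call:
apply_moves:
  motion:
    - [20,-0.2,0,0,0,0,30]
    - [20,0,0,0,0,0,30]
    - [0,0,0,0,0,0,13]
    - [0,0,0,0,0,0,13]
    - [0,0,0,0,0,0,13]
    - [0,0,0,0,0,0,13]
  newtons: 60

```text
time: 67.65
eef_pos: [0.5596, 0.3277, 0.1174]
tcp_rot: [[-0.0, -0.744, -0.668], [0.0, -0.668, 0.744], [-1.0, -0.0, 0.0]]
force: [-1.9, -0.7, -5.8]
width: 0.013
```

Call:
apply_moves:
  motion:
    - [0,0,0,0.145,0,0,13]
    - [0,0,0,0.145,0,0,13]
    - [0,0,0,0.145,0,0,13]
    - [0,0,0,0.145,0,0,13]
    - [0,0,0,0.145,0,0,13]
    - [0,0,0,0.145,0,0,13]
    - [0,0,0,0,0,0,13]

```text
time: 68.35
eef_pos: [0.56, 0.3278, 0.1179]
tcp_rot: [[0.001, -0.99, 0.141], [0.001, 0.141, 0.99], [-1.0, -0.001, 0.001]]
force: [-0.1, 0.0, -0.5]
width: 0.0131
```

```bash
python3 -c "
from h import *
chk('c5',.5596,.3276)"
```

```text
p [0.56   0.3278 0.1179] F [-0.1  0.  -0.5] M [ 0.02 -0.01 -0.01] psi 3.0 q6 -0.9 tau6 3.68 w 13.1 t 68.35
```

View pics/c5_o.png

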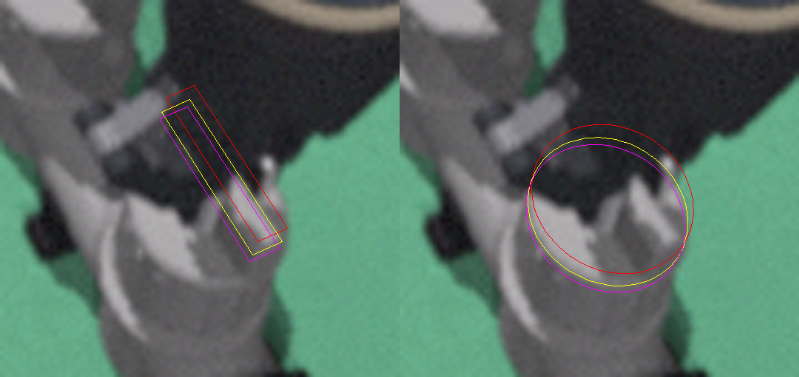

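Call:
apply_moves:
  motion:
    - [0.5,0,0,0.145,0,0,13]
    - [0.5,0,0,0.145,0,0,13]
    - [0.5,0,0,0.145,0,0,13]
    - [0,0,0,0.145,0,0,13]
    - [0,0,0,0,0,0,13]

```text
time: 68.9
eef_pos: [0.5601, 0.3279, 0.1164]
tcp_rot: [[0.001, -0.753, 0.658], [0.001, 0.658, 0.753], [-1.0, -0.001, 0.002]]
force: [-0.0, 0.0, 0.4]
width: 0.0129
```

```bash
python3 -c "
from h import *
st()"
```

```text
p [0.5601 0.3279 0.1164] F [-0.   0.   0.4] M [ 0.02  0.02 -0.04] psi 2.423 q6 -0.32 tau6 3.44 w 12.9 t 68.9
```

Call:
apply_moves:
  motion:
    - [0,0,0,0.145,0,0,13]
    - [0,0,0,0.145,0,0,13]
    - [0,0,0,0,0,0,13]

```text
time: 69.2
eef_pos: [0.5596, 0.3277, 0.1157]
tcp_rot: [[0.0, -0.535, 0.845], [0.0, 0.845, 0.535], [-1.0, 0.0, 0.0]]
force: [0.3, 0.4, 0.4]
width: 0.013
```

```bash
python3 -c "
from h import *
st()"
```

```text
p [0.5596 0.3277 0.1157] F [0.3 0.4 0.4] M [0.03 0.06 0.02] psi 2.136 q6 -0.04 tau6 3.65 w 13.0 t 69.2
```

Call:
apply_moves:
  motion:
    - [0,0,0,0.145,0,0,13]
    - [0,0,0,0.145,0,0,13]
    - [0,0,0,0,0,0,13]

```text
time: 69.5
eef_pos: [0.5596, 0.3277, 0.1156]
tcp_rot: [[0.0, -0.273, 0.962], [0.0, 0.962, 0.273], [-1.0, 0.0, 0.0]]
force: [-0.0, 0.2, 0.6]
width: 0.0132
```

```bash
python3 -c "
from h import *
st();chk('c6',.5596,.3276)"
```

```text
p [0.5596 0.3277 0.1156] F [-0.   0.2  0.6] M [-0.01  0.03  0.03] psi 1.848 q6 0.25 tau6 3.65 w 13.2 t 69.5
p [0.5596 0.3277 0.1156] F [-0.   0.2  0.6] M [-0.01  0.03  0.03] psi 1.848 q6 0.25 tau6 3.65 w 13.2 t 69.5
```

View pics/c6_o.png

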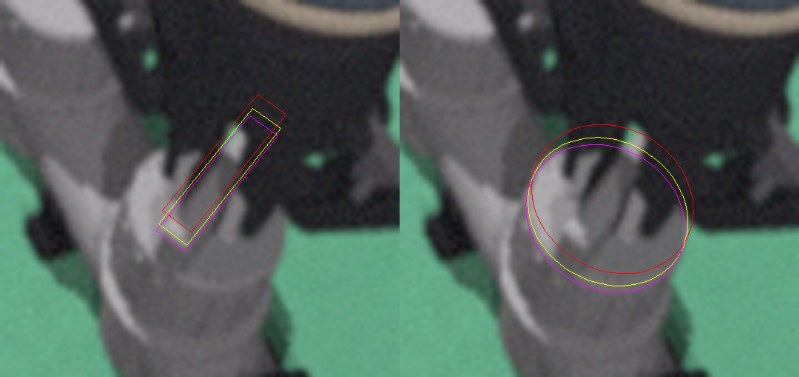

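Call:
apply_moves:
  motion:
    - [0,0,0,0.12,0,0,13]
    - [0,0,0,0.12,0,0,13]
    - [0,0,0,0,0,0,13]

```text
time: 69.85
eef_pos: [0.5596, 0.3277, 0.1155]
tcp_rot: [[-0.0, -0.038, 0.999], [0.0, 0.999, 0.038], [-1.0, 0.0, -0.0]]
force: [0.6, 0.2, 0.0]
width: 0.0129
```

```bash
python3 -c "
from h import *
st()"
```

```text
p [0.5596 0.3277 0.1155] F [0.6 0.2 0. ] M [ 0.04 -0.    0.03] psi 1.608 q6 0.49 tau6 2.91 w 12.9 t 69.85
```

Call:
apply_moves:
  motion:
    - [0,0,0,0.12,0,0,13]
    - [0,0,0,0.12,0,0,13]
    - [0,0,0,0,0,0,13]

```text
time: 70.15
eef_pos: [0.5596, 0.3276, 0.1155]
tcp_rot: [[0.0, 0.201, 0.98], [-0.0, 0.98, -0.201], [-1.0, -0.0, 0.0]]
force: [0.7, 0.7, 0.4]
width: 0.0131
```

```bash
python3 -c "
from h import *
st()"
```

```text
p [0.5596 0.3276 0.1155] F [0.7 0.7 0.4] M [ 0.04 -0.02  0.05] psi 1.369 q6 0.73 tau6 2.92 w 13.1 t 70.15
```

Call:
apply_moves:
  motion:
    - [0,0,0,0.12,0,0,13]
    - [0,0,0,0,0,0,13]

```text
time: 70.35
eef_pos: [0.5596, 0.3277, 0.1155]
tcp_rot: [[0.0, 0.316, 0.949], [0.0, 0.949, -0.316], [-1.0, 0.0, -0.0]]
force: [-0.2, -0.7, 0.0]
width: 0.0128
```

```bash
python3 -c "
from h import *
st()"
```

```text
p [0.5596 0.3277 0.1155] F [-0.2 -0.7  0. ] M [ 0.02 -0.    0.03] psi 1.249 q6 0.85 tau6 2.59 w 12.8 t 70.35
```

Call:
apply_moves:
  motion:
    - [0,0,0,0.12,0,0,13]
    - [0,0,0,0,0,0,13]

```text
time: 70.55
eef_pos: [0.5596, 0.3276, 0.1156]
tcp_rot: [[0.0, 0.428, 0.904], [0.0, 0.904, -0.428], [-1.0, 0.0, 0.0]]
force: [0.2, 0.5, 0.7]
width: 0.0132
```

```bash
python3 -c "
from h import *
st()"
```

```text
p [0.5596 0.3276 0.1156] F [0.2 0.5 0.7] M [0.03 0.02 0.02] psi 1.128 q6 0.97 tau6 2.59 w 13.2 t 70.55
```

Call:
apply_moves:
  motion:
    - [0,0,0,0.12,0,0,13]
    - [0,0,0,0,0,0,13]

```text
time: 70.75
eef_pos: [0.5596, 0.3276, 0.1155]
tcp_rot: [[-0.0, 0.533, 0.846], [-0.0, 0.846, -0.533], [-1.0, -0.0, 0.0]]
force: [-1.0, -0.0, 0.2]
width: 0.0133
```

```bash
python3 -c "
from h import *
st()"
```

```text
p [0.5596 0.3276 0.1155] F [-1.  -0.   0.2] M [-0.05 -0.02  0.02] psi 1.008 q6 1.09 tau6 2.59 w 13.3 t 70.75
```

Call:
apply_moves:
  motion:
    - [0,0,0,0.12,0,0,13]
    - [0,0,0,0,0,0,13]

```text
time: 70.95
eef_pos: [0.5596, 0.3276, 0.1155]
tcp_rot: [[-0.0, 0.631, 0.776], [0.0, 0.776, -0.631], [-1.0, -0.0, -0.0]]
force: [-0.7, -0.6, 0.0]
width: 0.0131
```

```bash
python3 -c "
from h import *
st();chk('c7',.5596,.3276)"
```

```text
p [0.5596 0.3276 0.1155] F [-0.7 -0.6  0. ] M [-0.03  0.08 -0.05] psi 0.888 q6 1.21 tau6 2.59 w 13.1 t 70.95
p [0.5596 0.3276 0.1155] F [-0.7 -0.6  0. ] M [-0.03  0.08 -0.05] psi 0.888 q6 1.21 tau6 2.59 w 13.1 t 70.95
```

View pics/c7_o.png

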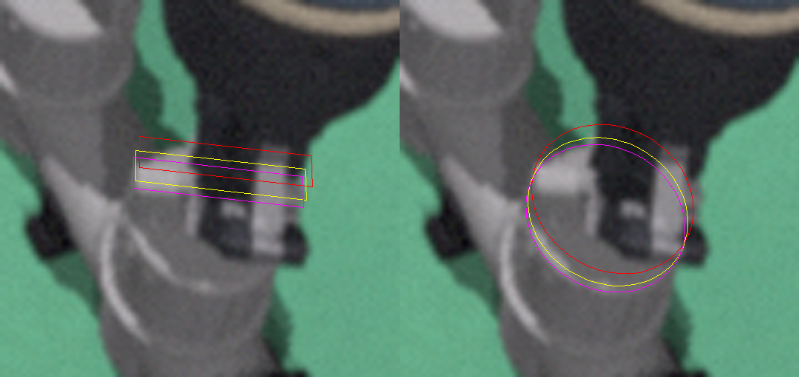

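Call:
apply_moves:
  motion:
    - [0,0,0,0.12,0,0,13]
    - [0,0,0,0,0,0,13]

```text
time: 71.2
eef_pos: [0.5597, 0.3278, 0.1156]
tcp_rot: [[0.0, 0.72, 0.694], [0.0, 0.694, -0.72], [-1.0, 0.0, 0.0]]
force: [0.1, 1.4, -0.2]
width: 0.0129
```

```bash
python3 -c "
from h import *
st()"
```

```text
p [0.5597 0.3278 0.1156] F [ 0.1  1.4 -0.2] M [ 0.13 -0.2   0.11] psi 0.767 q6 1.33 tau6 2.7 w 12.9 t 71.2
```

Call:
apply_moves:
  motion:
    - [0,0,0,0.12,0,0,13]
    - [0,0,0,0,0,0,13]

```text
time: 71.4
eef_pos: [0.5594, 0.3276, 0.1154]
tcp_rot: [[-0.0, 0.798, 0.603], [-0.0, 0.603, -0.798], [-1.0, -0.0, -0.0]]
force: [-0.0, -1.1, -0.4]
width: 0.013
```

```bash
python3 -c "
from h import *
st()"
```

```text
p [0.5594 0.3276 0.1154] F [-0.  -1.1 -0.4] M [ 0.    0.13 -0.02] psi 0.647 q6 1.45 tau6 2.58 w 13.0 t 71.4
```

Call:
apply_moves:
  motion:
    - [0,0,0,0.12,0,0,13]
    - [0,0,0,0,0,0,13]

```text
time: 71.6
eef_pos: [0.5594, 0.328, 0.1155]
tcp_rot: [[-0.0, 0.864, 0.504], [0.001, 0.504, -0.864], [-1.0, 0.0, -0.001]]
force: [-1.2, 3.8, -1.2]
width: 0.0129
```

```bash
python3 -c "
from h import *
st()"
```

```text
p [0.5594 0.328  0.1155] F [-1.2  3.8 -1.2] M [0.56 0.26 0.69] psi 0.528 q6 1.57 tau6 3.34 w 12.9 t 71.6
```

Call:
apply_moves:
  motion:
    - [0,0,0,-0.05,0,0,14]
    - [4,0,0,0,0,0,14]
    - [0,0,0,0,0,0,5]
    - [0,0,0,0,0,0,5]
    - [0,0,0,0,0,0,5]
    - [0.2,0,0,0.06,0,0,5]
    - [0.2,0,0,0.06,0,0,5]
    - [0,0,0,0,0,0,5]

```text
time: 72.4
eef_pos: [0.5601, 0.3279, 0.1116]
tcp_rot: [[0.001, 0.899, 0.437], [0.001, 0.437, -0.899], [-1.0, 0.001, 0.0]]
force: [0.5, -0.0, 7.4]
width: 0.0116
```

```bash
python3 -c "
from h import *
st()"
```

```text
p [0.5601 0.3279 0.1116] F [ 0.5 -0.   7.4] M [ 0.07 -0.28  1.3 ] psi 0.452 q6 1.65 tau6 2.63 w 11.6 t 72.4
```

Call:
apply_moves:
  motion:
    - [0.2,0,0,0.06,0,0,5]
    - [0.2,0,0,0.06,0,0,5]
    - [0,0,0,0,0,0,5]

```text
time: 72.7
eef_pos: [0.5604, 0.328, 0.1116]
tcp_rot: [[0.002, 0.945, 0.326], [0.001, 0.326, -0.945], [-1.0, 0.002, -0.0]]
force: [1.4, 0.8, 10.2]
width: 0.0114
```

```bash
python3 -c "
from h import *
st()"
```

```text
p [0.5604 0.328  0.1116] F [ 1.4  0.8 10.2] M [ 0.03 -0.3   1.24] psi 0.332 q6 1.77 tau6 2.54 w 11.4 t 72.7
```

Call:
apply_moves:
  motion:
    - [0,0,0,0,0,0,30]
    - [0,0,0,0,0,0,30]
    - [-30,0,0,0,0,0,30]
    - [-40,0,0,0,0,0,30]
    - [-30,0,0,0,0,0,30]
    - [0,0,0,0,0,0,30]

```text
time: 73.3
eef_pos: [0.561, 0.3284, 0.2148]
tcp_rot: [[0.005, 0.945, 0.327], [0.003, 0.327, -0.945], [-1.0, 0.006, -0.001]]
force: [0.6, 0.1, 0.6]
width: 0.0298
```

```bash
python3 -c "
from h import *
chk('c8',.5596,.3276)
for b in wingyaw('c8',.5596,.3276,.332-np.pi/2):print(b)
print('jaw',.332-np.pi/2)
print('b');
for b in wingyaw('c8',.5387,.2196,-1.44):print(b)
print('a');
for b in wingyaw('c8',.5177,.1115,-1.1):print(b)"
```

```text
p [0.561  0.3284 0.2148] F [0.6 0.1 0.6] M [ 0.05  0.   -0.01] psi 0.333 q6 1.77 tau6 0.01 w 29.8 t 73.3
(np.float32(62.125793), np.float64(-0.001), np.float64(-1.089), 0, 0)
(np.float32(62.09633), np.float64(-0.0015), np.float64(-1.089), 0, 0)
(np.float32(61.942825), np.float64(-0.0015), np.float64(-1.119), 0, 0)
(np.float32(61.903236), np.float64(-0.0005), np.float64(-1.089), 0, 0)
jaw -1.2387963267948965
b
(np.float32(60.050682), np.float64(0.0), np.float64(-1.47), 0, -0.0015)
(np.float32(60.03189), np.float64(-0.0025), np.float64(-1.47), -0.0015, -0.0015)
(np.float32(59.988068), np.float64(-0.003), np.float64(-1.47), -0.0015, -0.0015)
(np.float32(59.920547), np.float64(0.0005), np.float64(-1.47), 0, 0)
a
(np.float32(64.99034), np.float64(-0.004), np.float64(-1.07), -0.0015, -0.0015)
(np.float32(64.89206), np.float64(-0.003), np.float64(-1.07), -0.0015, 0)
(np.float32(64.73188), np.float64(-0.0005), np.float64(-1.07), 0, 0.0015)
(np.float32(64.65748), np.float64(-0.004), np.float64(-1.1), -0.0015, -0.0015)
```

View pics/c8_o.png

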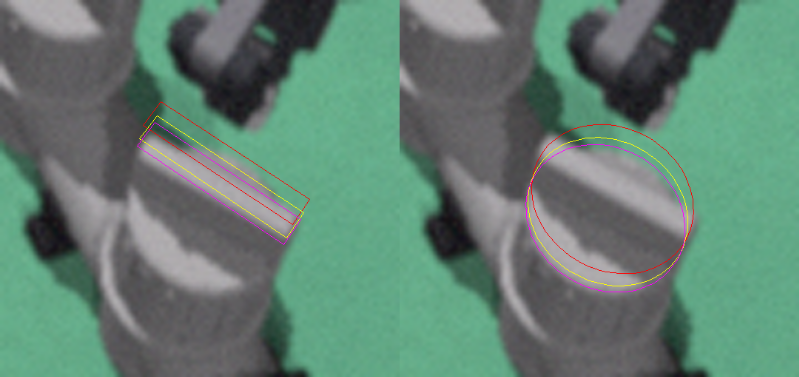

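```bash
python3 -c "
from h import *
for u in((383,193),(476,193),(476,266),(384,266)):print(atz('top',np.array(u)/1.4286,.04).round(4))
for u in((320,272),(243,304),(298,380),(374,345)):print('s',atz('scene',np.array(u)/1.4286,.04).round(4))
ims=caps([(.561,-.39,1.7)],'k3')
crop(ims['top'],250,120,350,200,6,'pics/tr.png')"
```

```text
[ 0.7305 -0.0065  0.04  ]
[ 0.7302 -0.1883  0.04  ]
[ 0.5853 -0.1843  0.04  ]
[ 0.5862 -0.0081  0.04  ]
s [ 0.5955 -0.1727  0.04  ]
s [ 0.7304 -0.1771  0.04  ]
s [ 0.721 -0.002  0.04 ]
s [0.5969 0.0029 0.04  ]
[ 0.5607 -0.3896  1.6965 38.5122]
     scene [ 0.5605 -0.3895  1.6564  6.3224]
     top [ 0.562  -0.3903  1.7416 25.4603]
```

View pics/tr.png

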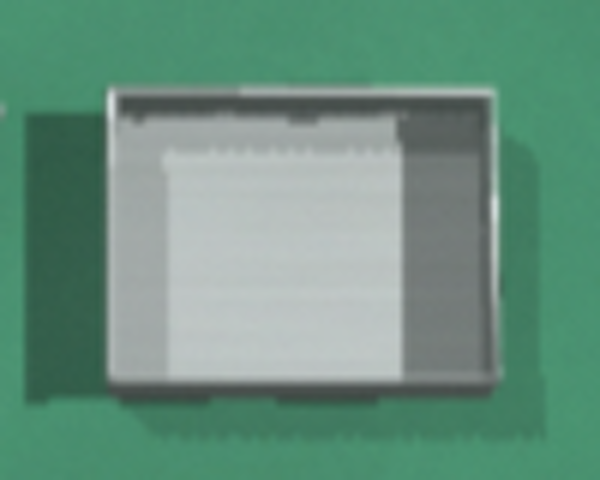

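```bash
python3 -c "
from h import *
plan((.5609,-.3897,.12),.125)"
```

```text
at [0.5593 0.3274 0.2096] psi 0.333 q [0.53, 0.54, 0.42, 1.45, 0.0, 1.77] F [-0.1  0.1 -1. ] w 30.3 t 73.5
shift first 16 x shift [5.6, -14.55, 42.4] total [89.6, -232.8, 678.3] ; 2 x turn 0.1039
```

Call:
apply_moves:
  motion:
    - [5,-14.6,42.4,0,0,0,40]
    - [5.6,-14.6,42.4,0,0,0,40]
    - [5.6,-14.6,42.4,0,0,0,40]
    - [5.6,-14.6,42.4,0,0,0,40]
    - [5.6,-14.6,42.4,0,0,0,40]
    - [5.6,-14.6,42.4,0,0,0,40]
    - [5.6,-14.6,42.4,0,0,0,40]
    - [5.6,-14.6,42.4,0,0,0,40]
    - [5.6,-14.6,42.4,0,0,0,40]
    - [5.6,-14.6,42.4,0,0,0,40]
    - [5.6,-14.6,42.4,0,0,0,40]
    - [5.6,-14.6,42.4,0,0,0,40]

```text
time: 74.65
eef_pos: [0.5588, -0.212, 0.1424]
tcp_rot: [[-0.002, 0.945, 0.327], [0.001, 0.327, -0.945], [-1.0, -0.002, -0.002]]
force: [0.8, 0.1, -0.2]
width: 0.0399
```

Call:
apply_moves:
  motion:
    - [5.6,-14.6,42.4,0,0,0,40]
    - [5.6,-14.6,42.4,0,0,0,40]
    - [5.6,-14.6,42.4,0,0,0,40]
    - [5.6,-14.6,42.4,0,0,0,40]
    - [0,0,0,0.104,0,0,40]
    - [0,0,0,0.104,0,0,40]
    - [0,0,0,0,0,0,40]
    - [0,0,0,0,0,0,40]
    - [0,0,0,0,0,0,40]

```text
time: 75.55
eef_pos: [0.5602, -0.3894, 0.1213]
tcp_rot: [[-0.001, 0.992, 0.127], [0.0, 0.127, -0.992], [-1.0, -0.001, -0.0]]
force: [-0.1, -0.1, -0.4]
width: 0.0401
```

```bash
python3 -c "
from h import *
plan((.5609,-.3897,.06),.125)
shot('scene','s40',(150,50,290,190),4)
caps([(.561,-.39,1.7)],'k4')"
```

```text
at [ 0.5602 -0.3894  0.1213] psi 0.128 q [-0.61, 0.63, 0.34, 1.28, -0.0, 0.84] F [-0.1 -0.1 -0.4] w 40.1 t 75.5
shift first 2 x shift [30.64, 0.35, 0.21] total [61.3, 0.7, 0.4] ; 1 x turn 0.0026
[ 0.5607 -0.3895  4.8538 60.8491]
     scene [ 0.5603 -0.3899  4.7956 11.1941]
     top [ 0.5618 -0.3904  4.8947 60.1382]
```

View pics/s40.png

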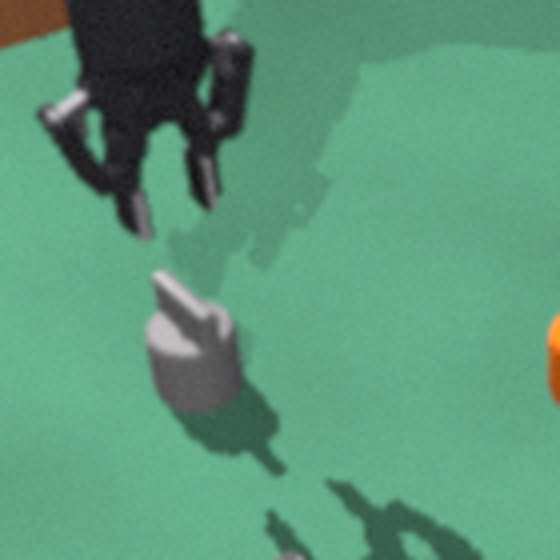

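Call:
apply_moves:
  motion:
    - [22,0.7,0.3,0,0,0,40]
    - [22,0,0,0,0,0,40]
    - [16,0,0,0,0,0,40]
    - [0,0,0,0,0,0,40]
    - [0,0,0,0,0,0,40]
    - [0,0,0,0,0,0,40]

```text
time: 76.3
eef_pos: [0.5616, -0.3904, 0.063]
tcp_rot: [[0.001, 0.992, 0.125], [-0.001, 0.125, -0.992], [-1.0, 0.001, 0.001]]
force: [-0.8, -0.3, 0.1]
width: 0.0402
```

```bash
python3 -c "
from h import *
plan((.5609,-.3897,.0438),.125)
shot('scene','s41',(150,50,290,190),4)"
```

```text
at [ 0.5616 -0.3904  0.063 ] psi 0.125 q [-0.61, 0.66, 0.24, 1.15, -0.0, 0.84] F [-0.8 -0.3  0.1] w 40.2 t 76.3
shift first 1 x shift [19.2, -0.63, -0.77] total [19.2, -0.6, -0.8] ; 1 x turn -0.0001
```

View pics/s41.png

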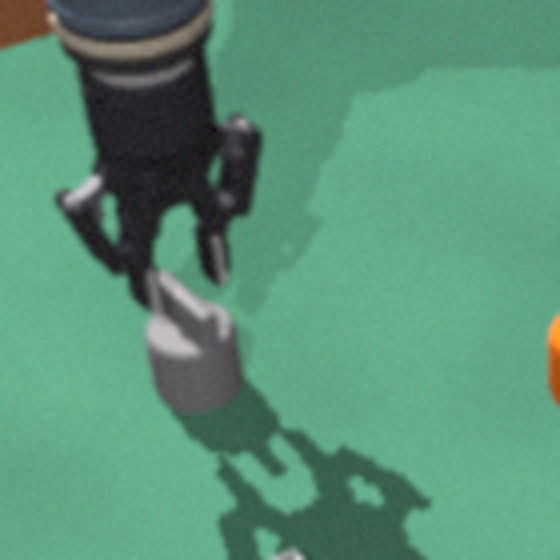

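Call:
apply_moves:
  motion:
    - [10,-0.6,-0.7,0,0,0,40]
    - [8,0,0,0,0,0,40]
    - [0,0,0,0,0,0,40]
    - [0,0,0,0,0,0,5]
    - [0,0,0,0,0,0,5]
    - [0,0,0,0,0,0,5]
    - [0,0,0,0,0,0,5]
  newtons: 40

```text
time: 77.05
eef_pos: [0.5603, -0.3894, 0.0437]
tcp_rot: [[-0.0, 0.992, 0.124], [0.0, 0.124, -0.992], [-1.0, -0.0, -0.0]]
force: [-0.1, -0.3, -2.3]
width: 0.0109
```

Call:
apply_moves:
  motion:
    - [-20,0,0,0,0,0,5]
    - [-30,0,0,0,0,0,5]
    - [-30,0,0,0,0,0,5]
    - [0,0,0,0,0,0,5]
    - [0,0,0,0,0,0,5]

```text
time: 77.55
eef_pos: [0.5606, -0.3896, 0.1239]
tcp_rot: [[0.001, 0.992, 0.124], [-0.001, 0.124, -0.992], [-1.0, 0.001, 0.001]]
force: [-0.2, -0.0, -2.8]
width: 0.0111
```

```bash
python3 -c "
from h import *
plan((.646,-.095,.125))
shot('scene','s42',(150,50,290,190),4)"
```

```text
at [ 0.5606 -0.3896  0.1239] psi 0.125 q [-0.61, 0.63, 0.35, 1.29, -0.0, 0.84] F [-0.2 -0.  -2.8] w 11.1 t 77.5
shift first 7 x shift [-0.16, 17.34, -40.24] total [-1.1, 121.4, -281.7] ; 0 x turn 0.0
```

View pics/s42.png

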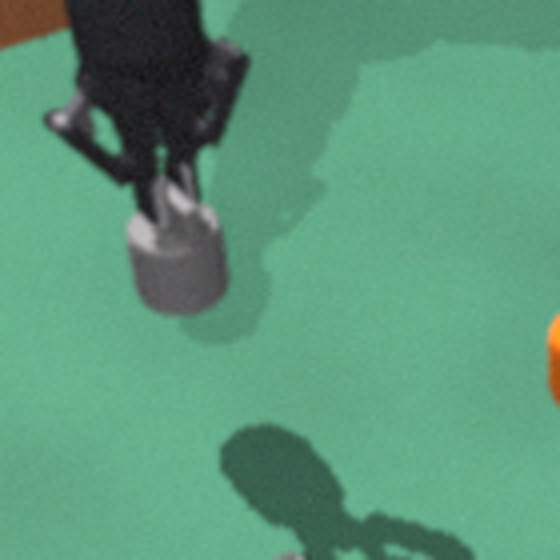

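Call:
apply_moves:
  motion:
    - [-1,17.3,-40.2,0,0,0,5]
    - [0,17.3,-40.2,0,0,0,5]
    - [0,17.3,-40.2,0,0,0,5]
    - [0,17.3,-40.2,0,0,0,5]
    - [0,17.3,-40.2,0,0,0,5]
    - [0,17.3,-40.2,0,0,0,5]
    - [0,17.3,-40.2,0,0,0,5]
    - [0,0,0,0,0,0,5]
    - [0,0,0,0,0,0,5]
    - [0,0,0,0,0,0,5]

```text
time: 78.6
eef_pos: [0.6449, -0.0957, 0.1237]
tcp_rot: [[-0.002, 0.992, 0.124], [-0.0, 0.124, -0.992], [-1.0, -0.002, -0.0]]
force: [-0.3, -0.0, -2.9]
width: 0.0112
```

```bash
python3 -c "
from h import *
plan((.646,-.095,.048))
shot('scene','s43',(150,130,290,290),3.7)"
```

```text
at [ 0.6449 -0.0957  0.1237] psi 0.124 q [-0.15, 0.56, 0.23, 1.24, -0.0, 1.3] F [-0.3 -0.  -2.9] w 11.2 t 78.6
shift first 2 x shift [37.87, 0.6, -0.3] total [75.7, 1.2, -0.6] ; 0 x turn 0.0
```

View pics/s43.png

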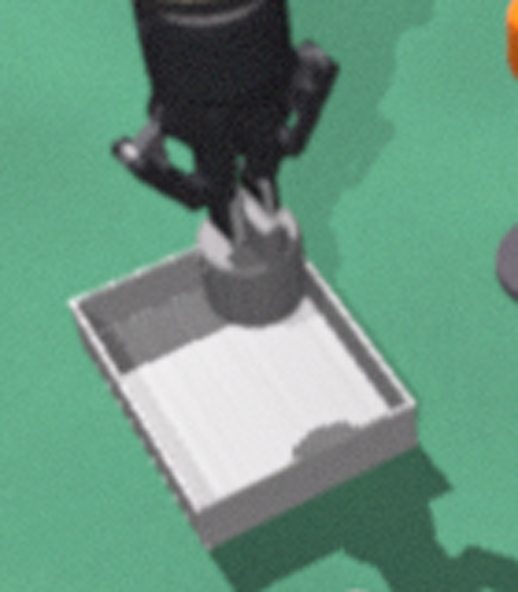

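Over the tray centre. Lower to the floor (TCP ≈ 0.0467), then release.

Call:
apply_moves:
  motion:
    - [25,0,0,0,0,0,5]
    - [25,0,0,0,0,0,5]
    - [18,0,0,0,0,0,5]
    - [0,0,0,0,0,0,5]
    - [0,0,0,0,0,0,5]
  newtons: 20

```text
time: 79.15
eef_pos: [0.6453, -0.096, 0.0571]
tcp_rot: [[-0.0, 0.992, 0.123], [-0.0, 0.123, -0.992], [-1.0, -0.0, -0.0]]
force: [0.0, 1.4, -1.2]
width: 0.0112
```

Call:
apply_moves:
  motion:
    - [3,0,0,0,0,0,5]
    - [2,0,0,0,0,0,5]
    - [0,0,0,0,0,0,5]

```text
time: 79.45
eef_pos: [0.6457, -0.0953, 0.052]
tcp_rot: [[0.0, 0.992, 0.124], [-0.0, 0.124, -0.992], [-1.0, 0.0, 0.0]]
force: [0.1, 0.1, -2.3]
width: 0.0115
```

Call:
apply_moves:
  motion:
    - [2,0,0,0,0,0,5]
    - [1,0,0,0,0,0,5]
    - [0,0,0,0,0,0,5]

```text
time: 79.75
eef_pos: [0.6454, -0.0951, 0.0486]
tcp_rot: [[-0.0, 0.992, 0.124], [0.0, 0.124, -0.992], [-1.0, -0.0, -0.0]]
force: [0.2, 0.7, -1.1]
width: 0.011
```

Call:
apply_moves:
  motion:
    - [1,0,0,0,0,0,5]
    - [1,0,0,0,0,0,5]
    - [0,0,0,0,0,0,5]

```text
time: 80.05
eef_pos: [0.6456, -0.0951, 0.0466]
tcp_rot: [[0.0, 0.992, 0.124], [-0.0, 0.124, -0.992], [-1.0, 0.0, 0.0]]
force: [-0.1, 0.8, -2.2]
width: 0.0112
```

Call:
apply_moves:
  motion:
    - [0,0,0,0,0,0,30]
    - [0,0,0,0,0,0,30]
    - [-20,0,0,0,0,0,30]
    - [-30,0,0,0,0,0,30]
    - [-45,0,0,0,0,0,30]
    - [-45,0,0,0,0,0,30]
    - [0,0,0,0,0,0,30]

```text
time: 80.75
eef_pos: [0.6481, -0.0955, 0.1935]
tcp_rot: [[0.009, 0.992, 0.124], [-0.001, 0.124, -0.992], [-1.0, 0.009, 0.003]]
force: [0.6, 0.1, 0.2]
width: 0.0301
```

```bash
python3 -c "
from h import *
plan((.40,-.28,.22))
im=get('scene','pics/s44.png');cv2.imwrite('pics/s44b.png',cv2.resize(im[:,:,::-1],(800,600),interpolation=cv2.INTER_CUBIC))"
```

```text
at [ 0.6481 -0.0955  0.1935] psi 0.125 q [-0.15, 0.55, 0.38, 1.4, 0.0, 1.3] F [0.6 0.1 0.2] w 30.1 t 80.8
shift first 7 x shift [-3.78, -38.45, 21.74] total [-26.5, -269.1, 152.2] ; 0 x turn 0.0
```

View pics/s44b.png

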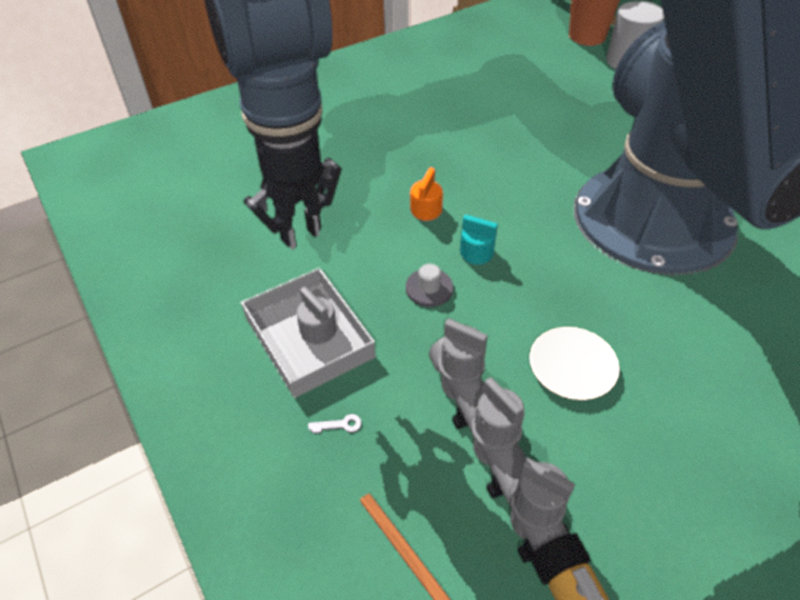

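Call:
apply_moves:
  motion:
    - [-3.5,-38.5,21.7,0,0,0,30]
    - [-3.5,-38.5,21.7,0,0,0,30]
    - [-3.5,-38.5,21.7,0,0,0,30]
    - [-3.5,-38.5,21.7,0,0,0,30]
    - [-3.5,-38.5,21.7,0,0,0,30]
    - [-3.5,-38.5,21.7,0,0,0,30]
    - [-3.5,-38.5,21.7,0,0,0,30]
    - [0,0,0,0,0,0,30]

```text
time: 81.6
eef_pos: [0.3935, -0.2816, 0.2113]
tcp_rot: [[-0.001, 0.993, 0.12], [-0.001, 0.12, -0.993], [-1.0, -0.001, 0.0]]
force: [0.9, 0.1, 0.1]
width: 0.0298
```

```bash
cat >> h.py <<'E'
def wing2(fs,ft,cx,cy,yaw,zp=.1007):
    "joint two-camera fit of wing top"
    I={"scene":cv2.imread(fs).min(2).astype(np.float32),"top":cv2.imread(ft).min(2).astype(np.float32)}
    A=np.array([[a,b] for a in np.linspace(-.028,.028,15) for b in(-.0035,0,.0035)]);B=np.array([[a,b] for a in np.linspace(-.028,.028,15) for b in(-.0095,.0095)])
    AB=np.vstack([A,B])
    def cost(p,split=False):
        c,s=np.cos(yaw+p[2]/20),np.sin(yaw+p[2]/20);P=np.c_[cx+p[0]/1e3+AB[:,0]*c-AB[:,1]*s,cy+p[1]/1e3+AB[:,0]*s+AB[:,1]*c,np.full(len(AB),zp+.044+p[3]/1e3)]
        t=0
        for n in I:
            uv=proj(n,P).astype(np.float32);v=cv2.remap(I[n],uv[:,0].reshape(1,-1),uv[:,1].reshape(1,-1),cv2.INTER_CUBIC)[0]
            t-=v[:45].mean()-v[45:].mean()
        return t+.02*(p[0]**2+p[1]**2)
    r=min((minimize(cost,[0,0,y0,z0],method="Nelder-Mead",options=dict(initial_simplex=np.array([[0,0,y0,z0],[2,0,y0,z0],[0,2,y0,z0],[0,0,y0+2,z0],[0,0,y0,z0+4]]),xatol=.02,fatol=.01)) for z0 in(-1,3,6) for y0 in(-1,1)),key=lambda r:r.fun)
    return r.x[:2].round(1),round(yaw+r.x[2]/20,3),"dz mm",r.x[3].round(2),round(r.fun,1)
E
python3 -c "
from h import *
st()
for n in('scene','top'):
    im=get(n,f'pics/f1_{n}.png')
for c in((.5177,.1115,-1.07),(.5387,.2196,-1.46),(.5597,.3276,-1.09)): print(wing2('pics/f1_scene.png','pics/f1_top.png',*c))
cv2.imwrite('pics/f1.png',cv2.resize(im[:,:,::-1],(800,600),interpolation=cv2.INTER_CUBIC))"
```

```text
p [ 0.3935 -0.2816  0.2113] F [0.9 0.1 0.1] M [-0.03 -0.03  0.04] psi 0.12 q6 0.83 tau6 -1.66 w 29.8 t 81.6
(array([-0.1,  0.4]), np.float64(-1.072), 'dz mm', np.float64(-1.16), np.float64(-116.1))
(array([ 0.6, -0.6]), np.float64(-1.465), 'dz mm', np.float64(1.31), np.float64(-101.9))
(array([-0.2, -0. ]), np.float64(-1.11), 'dz mm', np.float64(-1.84), np.float64(-116.8))
```

View pics/f1.png

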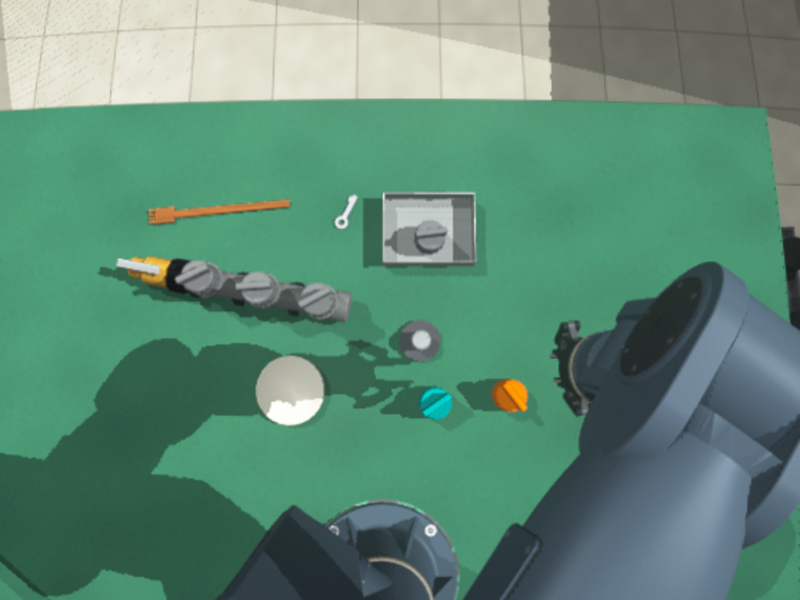

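```bash
python3 -c "
from h import *
im=cv2.imread('pics/f1_scene.png')
zp=.1007;o=[]
for (x,y) in((.5177,.1115),(.5387,.2196),(.5597,.3276)):
    th=np.linspace(0,6.28,90)
    vs=[proj('scene',np.c_[x+.029*np.cos(th),y+.029*np.sin(th),np.full(90,zp+h)])[:,1].max() for h in(.0215,.016,-.034)]
    uc=proj('scene',[[x,y,.11]])[0]
    x0,y0=int(uc[0]-22),int(vs[0]-36);c=im[y0:y0+60,x0:x0+44].astype(float)
    c=np.clip((c-60)*1.8,0,255).astype(np.uint8);c=cv2.resize(c,None,fx=6,fy=9,interpolation=cv2.INTER_CUBIC)
    for v,col in zip(vs,((0,255,255),(255,0,255),(255,255,0))):
        yy=int((v-y0+.5)*9);cv2.line(c,(0,yy),(25,yy),col,1);cv2.line(c,(230,yy),(263,yy),col,1)
    o.append(c)
cv2.imwrite('pics/cmp.png',np.hstack(o))"
```

```text
(no output)
```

View pics/cmp.png

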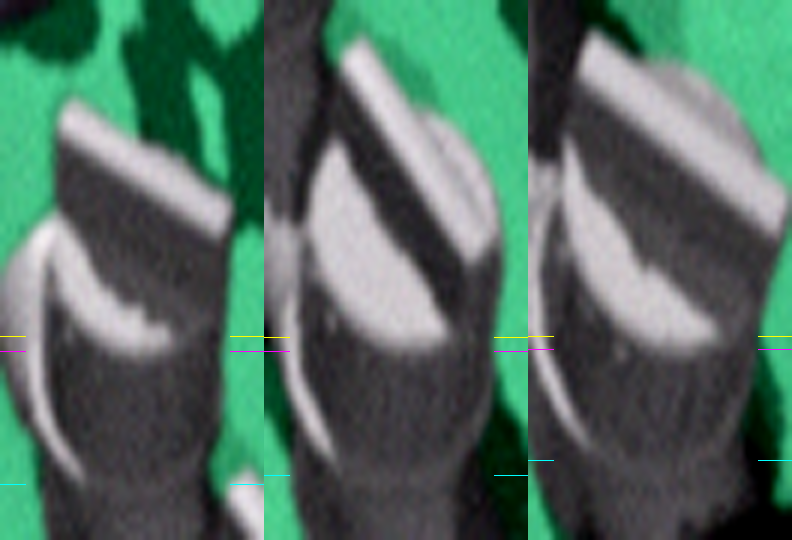

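```bash
python3 -c "
from h import *
print(arm.hand_in());st()"
```

```text
the job is handed in; nothing more can be done
None
the job is handed in; nothing more can be done
```

All three outlets are closed. I tried three of the four grey caps on the gauge pin and each slid fully down over it, so all three fit. Each was set on an outlet and turned backward with a loose grip. The caps on outlets a and b dropped into the thread start during the turn. The one on c dropped as soon as I let it slide, so I gave it only a short backward turn. All three were then driven clockwise to the stop. The fourth cap was not needed and not gauged; it stands in the tray. One cap had been knocked about 4 cm aside during the run, so I measured it again before picking it up.

- **Home height:** the edge of each cap's flat top matches the fully home position. The two-camera fit of the wing heights came out −1.2 mm (a), +1.3 mm (b) and −1.8 mm (c) from home. That is about the measuring error; a cap that had only dropped would read +5.5 mm.
- **Stop:** while tightening, torque levelled off at about 1.3 N·m and the wings lagged the jaws by 0.08 to 0.15 rad, so the grip was slipping with each cap at its stop.
- **Other items:** the saucer, key, backscratcher and the orange and turquoise look-alikes appear unmoved in the last pictures. The job was handed in at about 82 s, with the arm clear.

**Disagreements:**
- The fingertips sit about 30 mm farther back than the stated tool frame, seen in the pictures and confirmed by lowering without contact. I worked with the measured offset.
- On the first set-down on outlet a, the downward force reached about 40 N before I backed off. The cap was not being turned then.

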